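# Rack the bamboo jar lids to dry and set the timer

### The job

Stand every washed bamboo jar lid on edge in the wire drying rack, one to a slot and fully down between its tines. Then set the dome timer to 45 minutes, which is nine clicks clockwise from its zero tick, and leave it clicked in there. Do not knock over or push away the bottle stopper and the egg cup.

Things in the scene. Friction and masses are not known exactly. Their poses are not given: they have to be found in the camera images.
- lid1_c (a point): the centre (half-way up) of a washed bamboo jar lid: a solid plain disc, 64 mm across and 16 mm thick, 50 g, thin dark seal band round its edge; z is the disc's axis. It starts flat on the sill. All lids are alike; between three and five are there, an absent one reads None from the start
- lid2_c (a point): the centre (half-way up) of a washed bamboo jar lid: a solid plain disc, 64 mm across and 16 mm thick, 50 g, thin dark seal band round its edge; z is the disc's axis. It starts flat on the sill. All lids are alike; between three and five are there, an absent one reads None from the start
- lid3_c (a point): the centre (half-way up) of a washed bamboo jar lid: a solid plain disc, 64 mm across and 16 mm thick, 50 g, thin dark seal band round its edge; z is the disc's axis. It starts flat on the sill. All lids are alike; between three and five are there, an absent one reads None from the start
- lid4_c (a point): the centre (half-way up) of a washed bamboo jar lid: a solid plain disc, 64 mm across and 16 mm thick, 50 g, thin dark seal band round its edge; z is the disc's axis. It starts flat on the sill. All lids are alike; between three and five are there, an absent one reads None from the start
- lid5_c (a point): the centre (half-way up) of a washed bamboo jar lid: a solid plain disc, 64 mm across and 16 mm thick, 50 g, thin dark seal band round its edge; z is the disc's axis. It starts flat on the sill. All lids are alike; between three and five are there, an absent one reads None from the start
- slot1 (a point): slot 1 of the drying rack (slot 1 at the rack's -y end, 46 mm apart along y): where the centre of a lid lies when it stands fully down in the slot, 37 mm above the sill; the lid's axis then lies along this point's y, its face in the x-z plane; z is up
- slot2 (a point): slot 2 of the drying rack (slot 1 at the rack's -y end, 46 mm apart along y): where the centre of a lid lies when it stands fully down in the slot, 37 mm above the sill; the lid's axis then lies along this point's y, its face in the x-z plane; z is up
- slot3 (a point): slot 3 of the drying rack (slot 1 at the rack's -y end, 46 mm apart along y): where the centre of a lid lies when it stands fully down in the slot, 37 mm above the sill; the lid's axis then lies along this point's y, its face in the x-z plane; z is up
- slot4 (a point): slot 4 of the drying rack (slot 1 at the rack's -y end, 46 mm apart along y): where the centre of a lid lies when it stands fully down in the slot, 37 mm above the sill; the lid's axis then lies along this point's y, its face in the x-z plane; z is up
- slot5 (a point): slot 5 of the drying rack (slot 1 at the rack's -y end, 46 mm apart along y): where the centre of a lid lies when it stands fully down in the slot, 37 mm above the sill; the lid's axis then lies along this point's y, its face in the x-z plane; z is up
- rack: the fixed white-coated wire drying rack, 250 mm long along its y; origin under its centre, axes as the slots'. Lids rest on two 6 mm rods that run along y at x = +-24 mm, tops 15 mm above the sill. At each slot two pairs of 5 mm tines at x = +-24 mm reach 50 mm above the sill, with 22 mm clear between along y. Nothing lies beyond x = +-27 mm but feet at the two ends
- dial_grip (a point): on the turning axis of the fixed timer's dial, in its grip bar, 66 mm above the sill. The dial is a chrome dome 68 mm across with an upright bar on top, 50 mm long along this x, 12 mm thick along y, top 78 mm above the sill; the dome below rises to 44 mm. The pointer (dark line down the dome) is on the -x side; z is up
- timer: the timer's fixed black foot, 92 mm across; origin under its centre, z up. Its pale ring has twelve tick marks 30 degrees apart; the zero tick, on the -x side, is the wide long one by a block on the foot's edge
- dial (a joint): the dial's angle clockwise from the zero tick seen from above, in rad: 0 at the zero tick, a click each pi/6 (30 degrees), stops at 0 and at eleven clicks. One click is five minutes. It snaps to the nearest click when let go; a click takes about 0.04 N m. It starts at zero to four clicks and does not run by itself
- stopper: bystander: green glass bottle stopper standing on the sill, 34 mm across, 38 mm tall; origin at its foot
- eggcup: bystander: white ceramic egg cup with an egg, 52 mm across, 61 mm tall; origin at its foot
Things that resemble listed ones, but are neither listed nor needed, are in the scene too. What is shaped like the timer but pink or purple is not meant.

How it is judged:
By the outcome, as a careful person would: the job done as asked, in the order asked, and still so for the second after the job is handed in, with the robot touching nothing.
Of lid1, lid2, lid3, lid4, lid5 only 3 to 5 are there at a start; the rules pass over those that are not, and their reading is None.
At some moment in a run one of lid1, lid2, lid3, lid4, lid5 may be knocked a few centimetres aside while the robot is not near it.
Once in a run the grip may slacken for a moment while it holds something.
It also fails if it takes over 210 s, if anything falls off the work surface, if the arm or the gripper's body presses on something with over 40 N, if the wrist force passes 120 N, or if a joint passes its speed limit or range.

### The arm

A 6-joint arm with a two-finger parallel gripper is mounted at the origin on the work surface. World frame = base frame: x ahead of the robot, y to its left, z up, the work surface at z = 0. Lengths are in mm, angles in rad, forces in N, time in s.
With the tool pointing down it reaches from about 250 to 775 mm from the base axis. Payload 4 kg.
Tool frame: the origin (TCP) lies on the centre line of the jaws, within the pads' length; the fingertips stand 8 mm ahead of it and the grasp point (between the pads) lies 11 mm behind it (ctrl.tips_ahead is the distance from the TCP to the fingertips, in mm); y points along the fingers, x is the direction in which the jaws open and shut, and the axes are right-handed (so a half turn about y gives the same grasp; the last joint's range is limited). The gripper opens to 94 mm and grips with 3 to 60 N. Pads are 16 mm wide; open, the fingers measure 119 mm over their backs; the gripper's body (75 mm by 177 mm) begins 78 mm behind the grasp point.
Start: joints at [1.032, 0.087, 1.371, -0, 1.684, -0.103], TCP at [232.186, 498.607, 213.506] pointing down, gripper open.
Joint ranges: [-3.1, 3.1], [-0.76, 2.03], [0.27, 2.55], [-1.08, 4.22], [0.17, 2.65], [-2.57, 2.57]. Speed limits (rad/s): [2.79, 2.79, 3.14, 3.14, 3.14, 3.14].

### API

Orientations are given as a unit quaternion [x, y, z, w].
In Python, from bench import ctrl gives the robot as it stands. The module is installed in compiled form; this text tells all that it offers.
- The arm moves only by the shell command python3 -m pendant 'ROWS' [OPENING] [FORCE]. ROWS is text: rows parted by semicolons, each of 4 numbers parted by spaces: the shift along the tool's x, y, z in mm, then the turn about the tool's y in degrees. A call has 1 to 8 rows; each row shifts and turns the commanded pose from where the row before left it, along the tool's axes as they then stand; what a row does not reach is not made up. A row lasts 1/12 s, in which the tool goes at most 41.7 mm and 7.16 degrees, less where a joint would pass 70% of its speed; a pose out of reach is approached as far as the arm can. A call with a gripper value outside its range is refused whole. OPENING is the finger opening in mm, from 0 to 94, set as the call begins (- or left out, the last holds). The fingers move at their own pace and stop on an object; FORCE is the grip in N (left out, the last holds). Time passes only in rows, so rows that do not move let the fingers close. It gives the time, the measured TCP pose, the force and the opening at its end, in the units of the state.
- ctrl.state(): the state, without advancing time (a new reading comes with each control period).
- ctrl.snapshot(name): name is "side" or "top"; returns the picture (400x640x3 uint8, red, green, blue); there is no depth.
- ctrl.camera_params(name): a dict with "camera_matrix" (3x3 intrinsics, pixels), "view" (4x4, takes a point from world to camera coordinates). Camera axes: x right, y up, looking along -z (the intrinsics and any distortion apply to the point x, -y, -z); pixel columns grow to the right and rows downward; lengths in mm; the calibration is good to about 2 mm. A picture is of the moment at which its call begins. camera_params takes no time and is no camera call.
- ctrl.job_done(): hands the job in, once; it reports no verdict.
The state is a dict: "clock": time; "joint_positions": joint angles; "joint_vel": joint speeds; "effort": joint torques, N m; "position": TCP position; "eef_rot": TCP orientation; "contact_force": force on the tool from outside, world axes, zero at the start; "torque": the same for the moment, N m; "gripper_width": finger opening in mm.
Only numpy, scipy, OpenCV 4.12 (cv2) and the standard library are available. Lean on these libraries where they do the work, as an engineer would, in place of code of your own. Each camera call takes 0.05 s, during which the arm holds its last target.

## Working session

There is one attempt and no reset: what is moved stays moved. The work goes in short steps, Python scripts to look and compute and a shell command to move; the robot and the scene stay as the last step left them, time stands still between calls to the robot, and variables do not carry over. Pictures are saved under pics/ and viewed, and the job is handed in when it is done.

```bash
mkdir -p pics; ls; python3 - <<'E'
from bench import ctrl
import cv2,numpy as np
for n in("top","side"):
    im=ctrl.snapshot(n); cv2.imwrite(f"pics/{n}0.png",im[:,:,::-1])
    p=ctrl.camera_params(n); print(n,{k:np.round(v,3).tolist() if hasattr(v,'__len__') else v for k,v in p.items()})
print(ctrl.state())
E
```

```text
pics
top {'camera_matrix': [[474.681, 0.0, 324.479], [0.0, 474.681, 204.609], [0.0, 0.0, 1.0]], 'view': [[0.016, -1.0, -0.006, 42.881], [0.994, 0.016, 0.108, -595.997], [-0.108, -0.007, 0.994, -1142.99], [0.0, 0.0, 0.0, 1.0]]}
side {'camera_matrix': [[391.655, 0.0, 314.397], [0.0, 391.655, 199.666], [0.0, 0.0, 1.0]], 'view': [[0.993, -0.117, -0.025, -574.35], [0.084, 0.538, 0.839, -143.324], [-0.085, -0.835, 0.544, -773.773], [0.0, 0.0, 0.0, 1.0]]}
{'clock': 0.1, 'joint_positions': array([ 1.03188611e+00,  8.78986473e-02,  1.37206030e+00, -2.98740292e-05,
        1.68360054e+00, -1.03089725e-01]), 'joint_vel': array([-0.00155337, -0.00395664, -0.00287601, -0.00053675,  0.00071408,
        0.00012175]), 'effort': array([ 1.07707281e-03, -3.41252196e+01, -3.03301549e+01,  7.18681980e-02,
        3.03981279e-02, -8.83399321e-05]), 'position': array([231.95326671, 498.18300826, 212.43333252]), 'eef_rot': array([ 0.59659174,  0.37946259, -0.38069666, -0.59595007]), 'contact_force': array([ 0.0935944 , -0.05073087,  0.61937816]), 'torque': array([ 0.05182322, -0.05785592, -0.00690707]), 'gripper_width': 94.28186299975424}
```

View pics/top0.png

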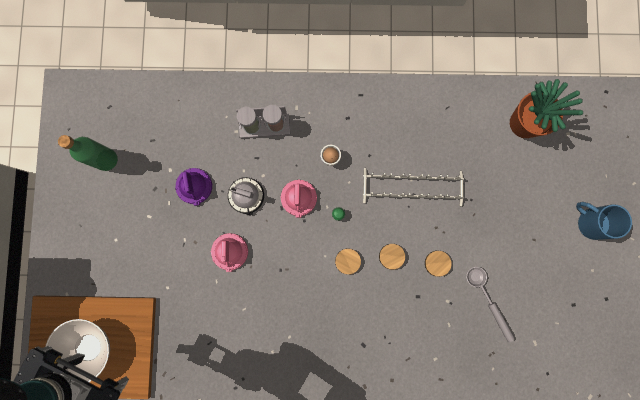

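View pics/side0.png

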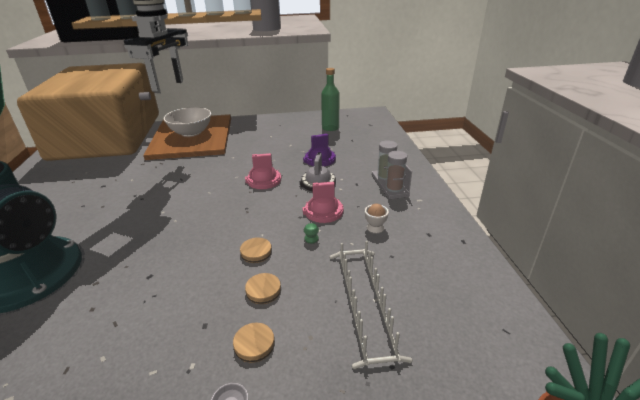

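```bash
cat > h.py <<'E'
from bench import ctrl
import cv2,numpy as np
from scipy.spatial.transform import Rotation as R
def ray(n,px):
    p=ctrl.camera_params(n);K=np.array(p["camera_matrix"]);V=np.array(p["view"])
    d=np.linalg.inv(K)@np.array([px[0],px[1],1.]);d=np.array([d[0],-d[1],-d[2]])
    Rm=V[:3,:3];return -Rm.T@V[:3,3],Rm.T@d
def onz(n,px,z):
    c,d=ray(n,px);return c+d*(z-c[2])/d[2]
def proj(n,P):
    p=ctrl.camera_params(n);K=np.array(p["camera_matrix"]);V=np.array(p["view"])
    q=V[:3,:3]@np.array(P,float)+V[:3,3];q=K@np.array([q[0],-q[1],-q[2]]);return q[:2]/q[2]
def tri(pa,pb):
    a,d=ray("top",pa);b,e=ray("side",pb)
    s=np.linalg.lstsq(np.stack([d,-e],1),b-a,rcond=None)[0]
    P,Q=a+d*s[0],b+e*s[1];return (P+Q)/2,np.linalg.norm(P-Q)
def snap(n,f,crop=None,k=1):
    im=ctrl.snapshot(n)[:,:,::-1].copy();c=im
    if crop: x0,y0,x1,y1=crop;c=cv2.resize(im[y0:y1,x0:x1],None,fx=k,fy=k,interpolation=cv2.INTER_CUBIC)
    cv2.imwrite(f"pics/{f}.png",c);return im
def blobs(im,lo,hi,amin=30):
    m=cv2.inRange(cv2.cvtColor(im,cv2.COLOR_BGR2HSV),lo,hi)
    n,l,s,c=cv2.connectedComponentsWithStats(m);return [(c[i],s[i]) for i in range(1,n) if s[i][4]>=amin],m
E
python3 - <<'E'
from h import *
t=cv2.imread("pics/top0.png");s=cv2.imread("pics/side0.png")
for n,im in(("top",t),("side",s)):
    for c,st in blobs(im,(8,90,90),(25,255,255))[0]:
        print(n,c.round(1),st.tolist(),onz(n,c,16).round(1))
    for c,st in blobs(im,(60,90,30),(85,255,255))[0]: print(" green",c.round(1),st.tolist(),onz(n,c,19).round(1))
cv2.imwrite("pics/c1.png",cv2.resize(t[160:225,215:280],None,fx=9,fy=9,interpolation=cv2.INTER_CUBIC))
cv2.imwrite("pics/c2.png",cv2.resize(t[160:215,355:475],None,fx=6,fy=6,interpolation=cv2.INTER_CUBIC))
cv2.imwrite("pics/c3.png",cv2.resize(s[140:200,285:350],None,fx=9,fy=9,interpolation=cv2.INTER_CUBIC))
cv2.imwrite("pics/c4.png",cv2.resize(s[230:380,320:420],None,fx=4,fy=4,interpolation=cv2.INTER_CUBIC))
E
```

```text
top [528.5 117.1] [517, 92, 32, 43, 523] [ 830.1 -465.1   16. ]
top [ 63.9 141.1] [58, 135, 13, 14, 131] [749.8 721.   16. ]
top [330.2 154.7] [323, 147, 16, 16, 188] [724.6  40.   16. ]
top [391.9 256.3] [379, 244, 26, 26, 526] [ 470.8 -116.8   16. ]
top [347.7 261.1] [335, 249, 26, 26, 523] [457.1  -7.2  16. ]
top [438.  263.1] [425, 251, 27, 26, 539] [ 455.8 -230.8   16. ]
top [127.2 335.4] [78, 297, 76, 102, 3391] [268.  529.2  16. ]
top [ 95.1 383.6] [90, 380, 11, 8, 35] [153. 600.  16.]
 green [552.1 104.1] [529, 80, 54, 52, 1417] [ 864.3 -524.9   19. ]
 green [ 93.  154.3] [70, 137, 47, 34, 946] [715.9 642.7  19. ]
 green [338.1 213.5] [332, 208, 13, 12, 116] [574.8  18.2  19. ]
side [213.   17.2] [165, 9, 96, 15, 763] [  52.4 3253.5   16. ]
side [103.1  22.2] [72, 15, 65, 13, 521] [-885.9 3242.9   16. ]
side [ 78.4 110.9] [17, 63, 124, 96, 8324] [-228.8  912.4   16. ]
side [329.3  70.6] [326, 68, 8, 7, 43] [ 802.4 1282.6   16. ]
side [  8.7 137.9] [0, 106, 26, 57, 865] [-364.9  680.5   16. ]
side [431.8 120.9] [399, 118, 65, 7, 197] [1049.9  576.8   16. ]
side [187.1 143.1] [144, 126, 84, 32, 1190] [238.6 534.9  16. ]
side [375.9 209.6] [368, 204, 16, 11, 136] [730.9  85.1  16. ]
side [255.  248.8] [240, 238, 31, 23, 564] [456.2 -14.4  16. ]
side [262.  286.8] [245, 273, 35, 29, 765] [ 469.9 -122.4   16. ]
side [252.7 340.7] [233, 323, 41, 38, 1164] [ 454.9 -235.9   16. ]
side [543.7 396. ] [538, 392, 12, 8, 48] [ 842.4 -376.6   16. ]
 green [ 0.7 99.8] [0, 86, 3, 26, 52] [-611.6 1108.3   19. ]
 green [590.2 372.8] [546, 334, 83, 66, 2760] [ 923.7 -355.4   19. ]
 green [630.6 391.9] [616, 380, 24, 20, 269] [ 956.7 -387.9   19. ]
```

View pics/c1.png

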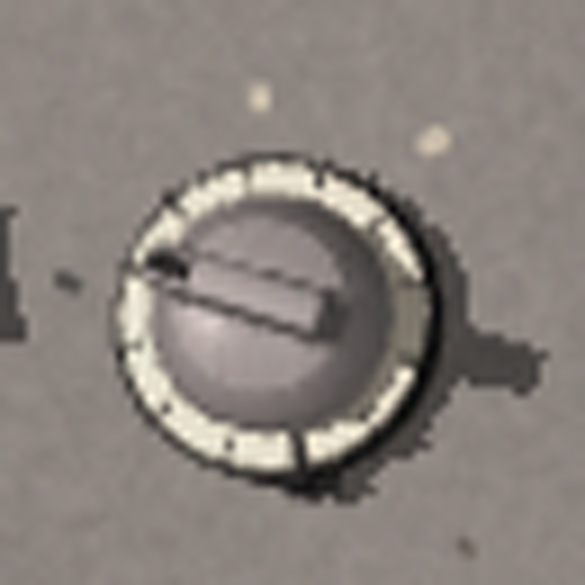

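View pics/c2.png

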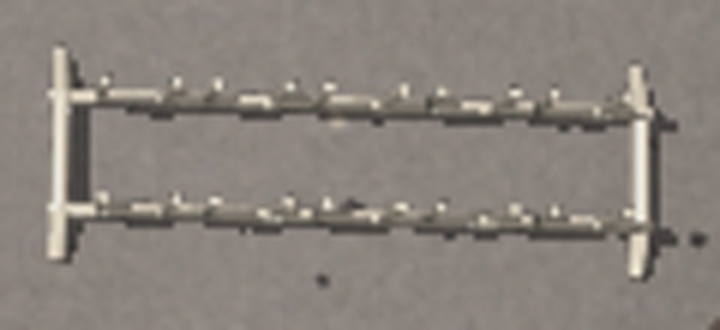

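View pics/c3.png

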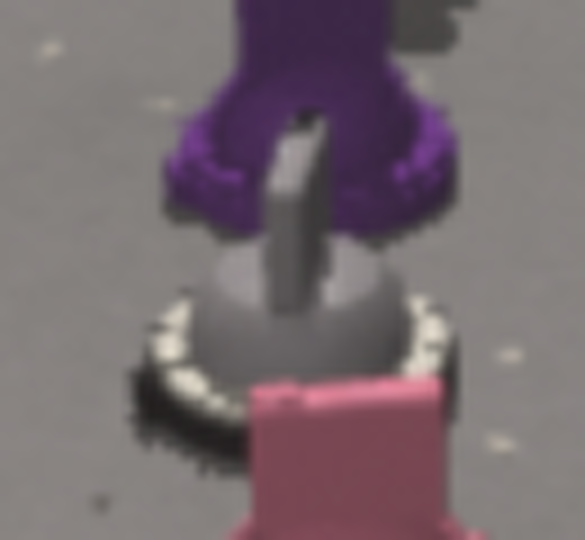

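View pics/c4.png

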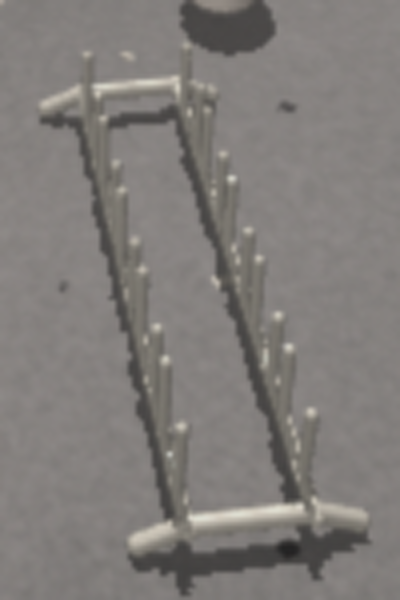

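```bash
python3 - <<'E'
from h import *
up=np.array([(105,80),(177,82),(217,84),(290,87),(330,87),(404,90),(441,92),(515,93),(554,95),(628,100)])
lo=np.array([(102,198),(176,200),(214,201),(289,203),(327,204),(401,207),(441,209),(515,211),(554,211),(628,213)])
f=lambda a:np.array([onz("top",(p[0]/6+355-.42,p[1]/6+160-.42),50) for p in a])
U,L=f(up),f(lo); print(U.round(1).tolist());print(L.round(1).tolist())
# expected local y of tines (index 0 at +y end)
yl=np.array([s for k in(2,1,0,-1,-2) for s in(46*k+13.5,46*k-13.5)])
src=np.concatenate([np.c_[0*yl+24,yl],np.c_[0*yl-24,yl]]);dst=np.concatenate([U,L])[:,:2]
ms,md=src.mean(0),dst.mean(0);H=(src-ms).T@(dst-md);u,_,vt=np.linalg.svd(H);Rm=(u@vt).T
print("rack",md-Rm@ms,"yaw deg",np.degrees(np.arctan2(Rm[1,0],Rm[0,0])))
res=dst-((src-ms)@Rm.T+md);print("res",np.abs(res).mean(0),np.abs(res).max(0), "scale",np.linalg.norm(dst-md)/np.linalg.norm(src-ms))
for k in range(5): print("slot",k+1,(Rm@np.array([0,46*(k-2)])+md).round(1))
# side check: rack tine tips projected
T=np.c_[(src-ms)@Rm.T+md,np.full(20,50)]
print([((proj("side",p)-[320,230])*4).round().tolist() for p in T])
# timer
im=cv2.imread("pics/top0.png")
m=cv2.inRange(im,(170,190,190),(255,255,255));m[:,:228]=0;m[:,264:]=0;m[:176]=0;m[216:]=0
ys,xs=np.nonzero(m);e=cv2.fitEllipse(cv2.convexHull(np.c_[xs,ys].astype(np.int32)));print("ring",e,onz("top",e[0],12))
s=ctrl.state();print(R.from_quat(s["eef_rot"]).as_matrix().round(3))
E
```

```text
[[673.4, -63.2, 50.0], [673.0, -92.7, 50.0], [672.5, -109.0, 50.0], [671.7, -138.8, 50.0], [671.9, -155.2, 50.0], [671.2, -185.4, 50.0], [670.6, -200.5, 50.0], [670.6, -230.7, 50.0], [670.0, -246.6, 50.0], [668.4, -276.7, 50.0]]
[[624.7, -62.3, 50.0], [624.3, -92.4, 50.0], [624.2, -107.9, 50.0], [623.8, -138.4, 50.0], [623.7, -153.8, 50.0], [622.9, -183.9, 50.0], [622.3, -200.2, 50.0], [622.0, -230.2, 50.0], [622.2, -246.0, 50.0], [621.9, -276.1, 50.0]]
rack [ 647.26852162 -169.50358423] yaw deg -1.0053419179655025
res [0.28954546 1.53293742] [0.98865568 1.97572654] scale 1.003534594300787
slot 1 [ 645.7 -261.5]
slot 2 [ 646.5 -215.5]
slot 3 [ 647.3 -169.5]
slot 4 [ 648.1 -123.5]
slot 5 [648.9 -77.5]
[[187.0, 45.0], [199.0, 81.0], [208.0, 108.0], [222.0, 149.0], [232.0, 179.0], [248.0, 225.0], [259.0, 259.0], [276.0, 310.0], [289.0, 348.0], [309.0, 407.0], [88.0, 53.0], [97.0, 90.0], [104.0, 117.0], [114.0, 158.0], [122.0, 189.0], [133.0, 235.0], [142.0, 270.0], [155.0, 322.0], [165.0, 361.0], [179.0, 420.0]]
ring ((244.7970428466797, 194.71267700195312), (32.523616790771484, 33.259796142578125), 52.99530029296875) [619.40692679 254.36561093  12.        ]
[[ 0.422 -0.001 -0.907]
 [ 0.907 -0.002  0.422]
 [-0.002 -1.     0.   ]]
```

```bash
cat >> h.py <<'E'
def rem(target,yaw=None):
    s=ctrl.state();M=R.from_quat(s["eef_rot"]).as_matrix()
    d=M.T@(np.array(target)-s["position"]);cy=np.degrees(np.arctan2(M[1,0],M[0,0]))
    print("pos",s["position"].round(1),"yaw",cy.round(2),"w",round(s["gripper_width"],1),"F",s["contact_force"].round(1),"t",s["clock"],"j6",s["joint_positions"][5].round(2))
    print("need tool xyz",d.round(1),"turn",None if yaw is None else round(cy-yaw,2))
E
python3 -m pendant '0 0 0 7;0 0 0 7;0 0 0 7;0 0 0 7;0 0 0 7;0 0 0 7;0 0 0 7;0 0 0 7' 94 15
python3 -m pendant '0 0 0 5;0 0 0 5;0 0 0 0'
python3 -c "
from h import *
rem([455.8,-230.8,100],-1)"
```

```text
clock: 0.77
position: [232.0, 498.3, 212.8]
eef_rot: [0.705, 0.053, -0.054, -0.705]
contact_force: [-0.3, 1.0, -0.2]
gripper_width: 94.2
clock: 1.02
position: [232.1, 498.3, 212.9]
eef_rot: [0.707, -0.007, 0.006, -0.707]
contact_force: [0.4, 0.1, 0.6]
gripper_width: 94.3
pos [232.1 498.3 212.9] yaw -1.05 w 94.3 F [0.4 0.1 0.6] t 1.0167 j6 1.05
need tool xyz [ 237.1  113.4 -724.8] turn -0.05
```

```bash
python3 - <<'E'
from h import *
t=cv2.imread("pics/top0.png")
cv2.imwrite("pics/c5.png",cv2.resize(t[235:285,325:465],None,fx=5.5,fy=5.5,interpolation=cv2.INTER_CUBIC))
E
```

```text
(no output)
```

View pics/c5.png

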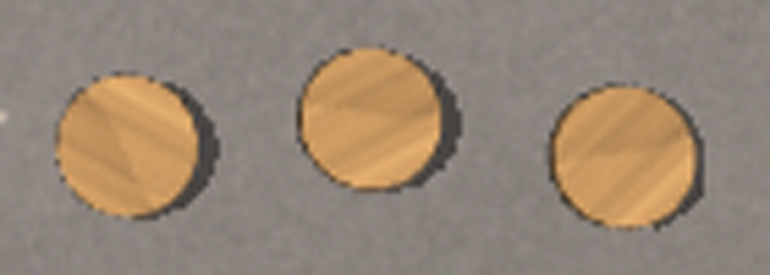

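The crop shows three alike lids with dark seal bands, at top-view pixels (348,261), (392,256) and (438,263).

```bash
python3 -m pendant '10 0 -30 0;10 0 -30 0;10 0 -30 0;10 0 -30 0;10 0 -30 0;10 0 -30 0;10 0 -30 0;10 0 -30 0' | head -2
python3 -m pendant '10 0 -30 0;10 0 -30 0;10 0 -30 0;10 0 -30 0;10 0 -30 0;10 0 -30 0;10 0 -30 0;10 0 -30 0'| head -2
python3 -m pendant '10 10 -30 0;10 10 -30 0;10 10 -30 0;10 10 -30 0;10 10 -30 0;10 10 -30 0;0 10 -30 0;0 10 -30 0'| head -2
python3 -c "
from h import *
rem([455.8,-230.8,100],-1)
snap('top','top1');snap('side','side1')"
```

```text
clock: 1.68
position: [308.0, 255.8, 213.2]
clock: 2.35
position: [384.0, 14.4, 213.4]
clock: 3.02
position: [439.9, -226.4, 132.5]
pos [ 439.9 -226.4  132.5] yaw -0.82 w 94.1 F [ 0.4  1.1 -0.6] t 3.0167 j6 -0.58
need tool xyz [16.  32.5 -4.2] turn 0.18
```

View pics/top1.png

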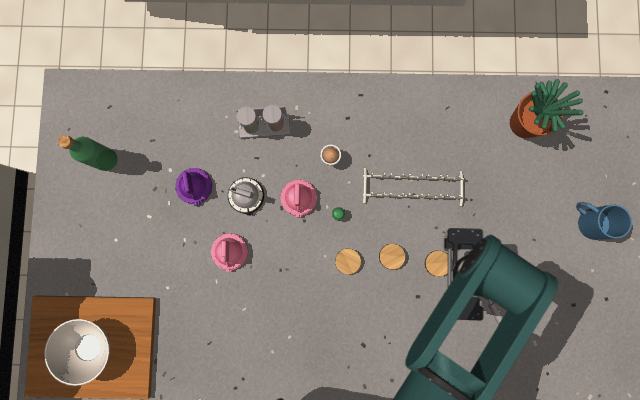

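View pics/side1.png

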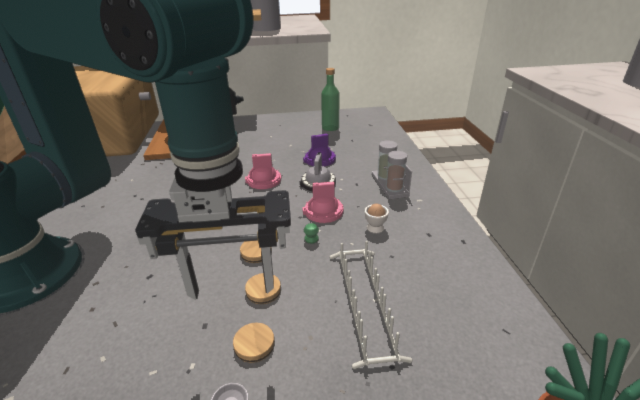

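```bash
python3 -c "
from h import *
s=ctrl.state();M=R.from_quat(s['eef_rot']).as_matrix();p=s['position']
for dx in(-47,47,-59,59):
    q=p+M@[dx,8,0];print(proj('side',q).round(1),proj('top',q).round(1))
im=snap('side','s2',(170,240,290,360),6)
"
```

```text
[198.9 291.6] [447.7 292.8]
[266.  285.9] [448.  250.6]
[190.2 292.4] [447.6 298.3]
[274.5 285.2] [448.  245.3]
```

View pics/s2.png

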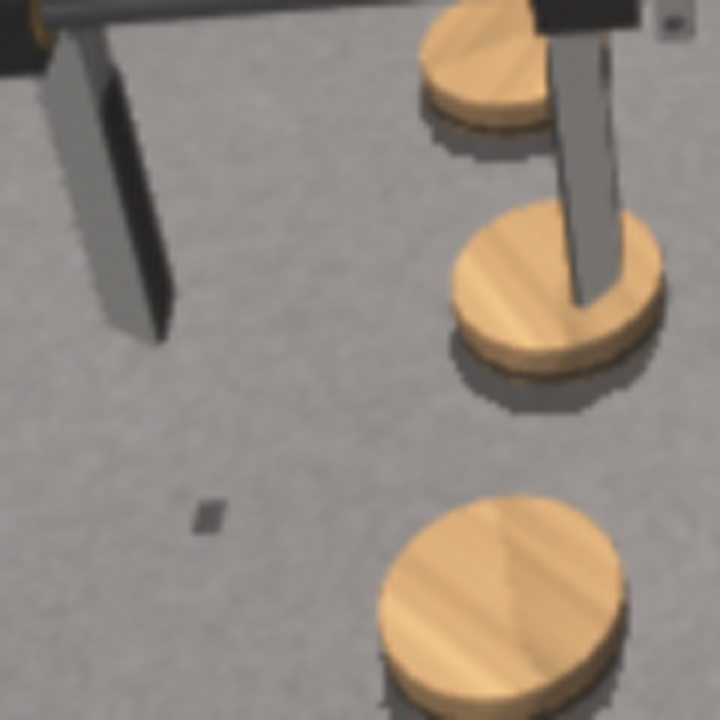

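```bash
python3 -m pendant '8 0 -2 0;8 0 -2 0;0 25 0 0;0 25 0 0;0 25 0 0;0 17 0 0;0 0 0 0;0 0 0 0' 94
python3 -c "
from h import *
rem([455.8,-230.8,10],-1)
snap('side','s3',(170,240,330,390),5)"
```

```text
clock: 3.83
position: [456.4, -228.1, 41.3]
eef_rot: [-0.707, 0.005, -0.005, 0.707]
contact_force: [0.2, -0.7, 0.7]
gripper_width: 94.2
pos [ 456.4 -228.1   41.3] yaw -0.84 w 94.2 F [ 0.2 -0.7  0.7] t 3.8333 j6 -0.56
need tool xyz [-0.5 31.3 -2.7] turn 0.16
```

View pics/s3.png

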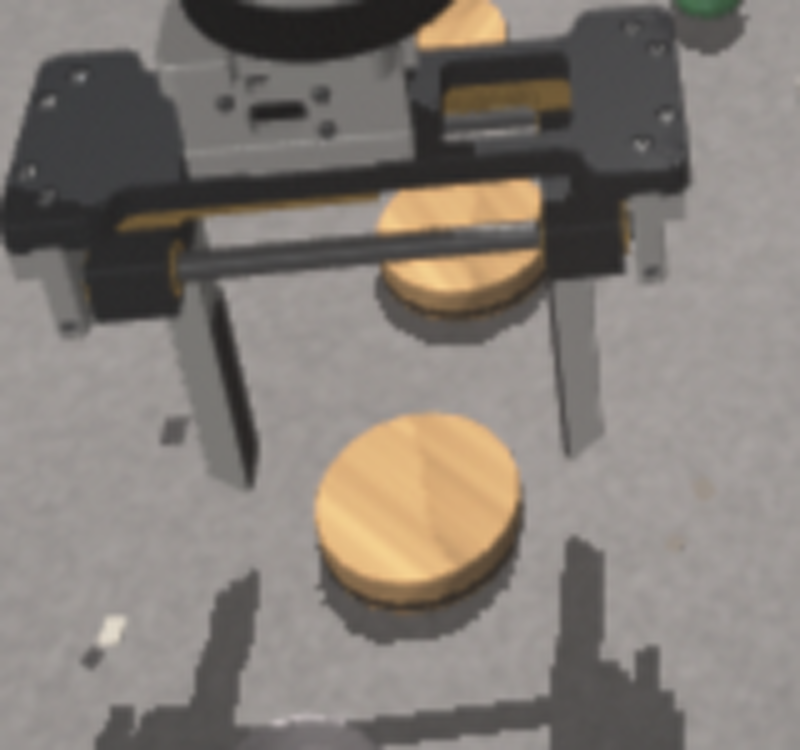

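```bash
python3 -m pendant '0 10 -1.5 0;0 10 -1.2 0;0 10 0 0;0 0 0 0;0 0 0 0'
python3 -m pendant '0 0 0 0;0 0 0 0;0 0 0 0;0 0 0 0;0 0 0 0;0 0 0 0;0 0 0 0;0 0 0 0' 50 12
python3 -c "
from h import *
rem([455.8,-230.8,10],-1)
snap('side','s4',(170,240,330,390),5)"
```

```text
clock: 4.3
position: [455.1, -231.6, 10.4]
eef_rot: [-0.707, 0.007, -0.005, 0.708]
contact_force: [0.3, -0.1, 0.1]
gripper_width: 94.0
clock: 4.97
position: [456.1, -232.1, 11.8]
eef_rot: [0.707, -0.006, 0.006, -0.707]
contact_force: [-0.6, 0.9, 2.1]
gripper_width: 63.6
pos [ 456.1 -232.1   11.8] yaw -0.97 w 63.6 F [-0.6  0.9  2.1] t 4.9667 j6 -0.56
need tool xyz [-0.3  1.8  1.3] turn 0.03
```

View pics/s4.png

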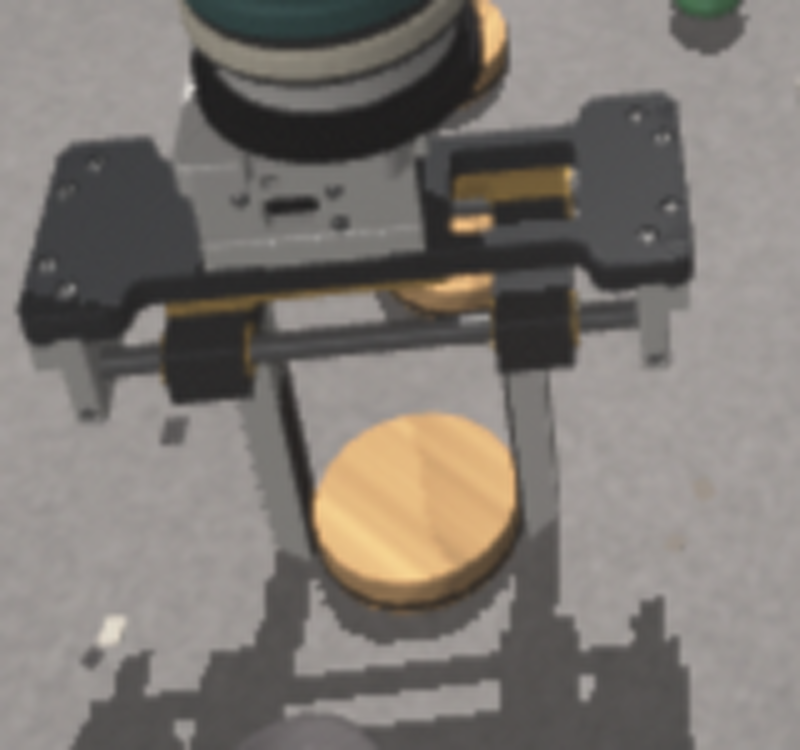

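```bash
python3 -m pendant '0 -15 0 0;0 -25 0 0;0 -25 0 0;0 -25 0 0;0 0 0 0'
python3 -c "
from h import *
rem([645.2,-291.5,75],-1)"
```

```text
clock: 5.43
position: [458.7, -233.8, 107.0]
eef_rot: [0.709, -0.003, 0.009, -0.705]
contact_force: [0.7, -0.1, 0.3]
gripper_width: 64.0
pos [ 458.7 -233.8  107. ] yaw -0.96 w 64.0 F [ 0.7 -0.1  0.3] t 5.4333 j6 -0.56
need tool xyz [187.2  33.9 -54.4] turn 0.04
```

```bash
python3 -m pendant '27 0 -8 0;27 0 -8 0;27 0 -8 0;27 0 -8 0;27 0 -8 0;27 0 -8 0;25 0 -6 0;0 0 0 0'
python3 -m pendant '0 15 0 0;0 15 0 0;0 0 0 0;0 0 0 0'
python3 -c "
from h import *
rem([645.2,-291.5,75],-1)
snap('side','s5',(300,220,440,380),4);snap('top','t5',(400,140,540,240),5)"
```

```text
clock: 6.1
position: [644.5, -289.5, 97.4]
eef_rot: [-0.707, 0.006, -0.005, 0.708]
contact_force: [-0.6, 0.5, -0.9]
gripper_width: 63.6
clock: 6.43
position: [640.2, -288.3, 68.8]
eef_rot: [-0.706, 0.008, -0.004, 0.708]
contact_force: [0.5, 0.1, -0.3]
gripper_width: 63.9
pos [ 640.2 -288.3   68.8] yaw -0.97 w 63.9 F [ 0.5  0.1 -0.3] t 6.4333 j6 -0.49
need tool xyz [ 5.  -6.2 -3.1] turn 0.03
```

View pics/s5.png

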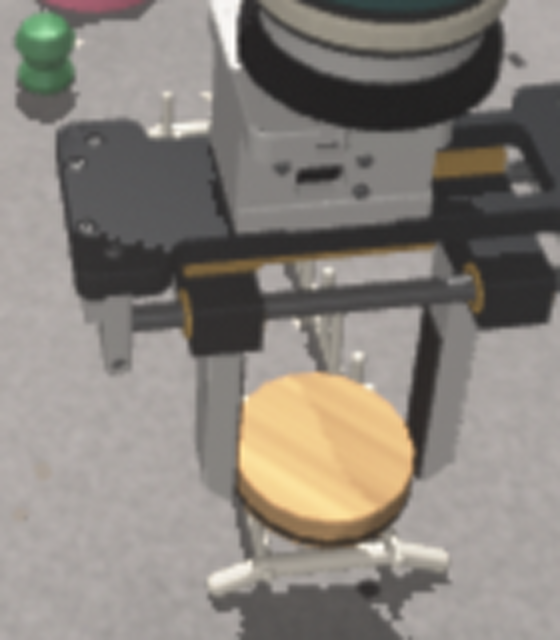

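```bash
python3 -m pendant '5 0 -4 0;0 0 0 0;0 4 0 0;0 4 0 0;0 4 0 0;0 4 0 0;0 0 0 0'
python3 -c "
from h import *
rem([645.2,-291.5,50],-1)
snap('side','s6',(300,220,440,380),4)"
```

```text
clock: 7.12
position: [647.1, -294.0, 55.6]
eef_rot: [0.708, -0.006, 0.006, -0.707]
contact_force: [-0.4, -2.9, 1.6]
gripper_width: 63.7
pos [ 647.1 -294.    55.6] yaw -0.99 w 63.7 F [-0.4 -2.9  1.6] t 7.1167 j6 -0.49
need tool xyz [-2.   5.6  2.5] turn 0.01
```

View pics/s6.png

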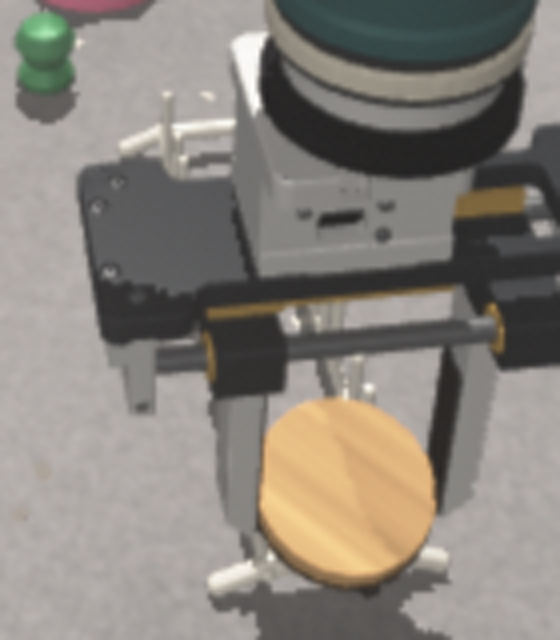

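```bash
python3 -m pendant '0 4 1 0;0 4 1 0;0 2 2 0;0 0 2 0;0 0 0 0'
python3 -c "
from h import *
rem([645.2,-291.5,50],-1)
snap('side','s7',(300,220,440,380),4)"
```

```text
clock: 7.58
position: [646.8, -287.8, 45.2]
eef_rot: [0.708, -0.006, 0.006, -0.707]
contact_force: [-1.4, -2.8, 3.5]
gripper_width: 63.7
pos [ 646.8 -287.8   45.2] yaw -0.98 w 63.7 F [-1.4 -2.8  3.5] t 7.5833 j6 -0.48
need tool xyz [-1.6 -4.7 -3.8] turn 0.02
```

View pics/s7.png

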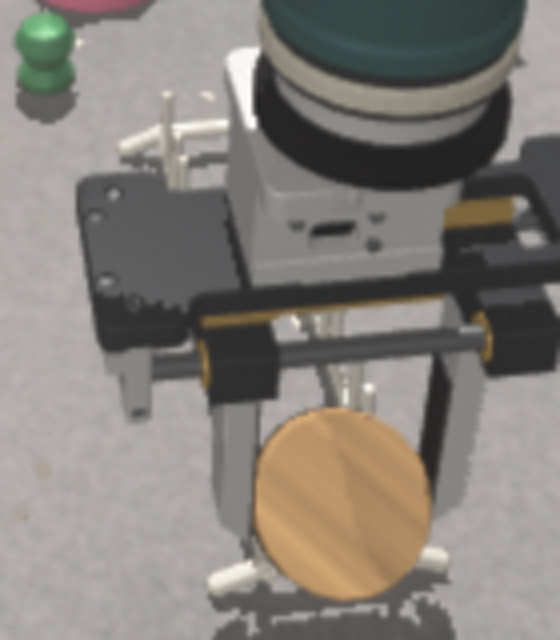

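```bash
python3 -m pendant '0 -3 -3 0;0 -10 0 0;0 -20 0 0;0 -30 0 0;0 0 0 0;0 0 0 0'
python3 -c "
from h import *
rem([648.1,-123.5,105],-1)
snap('side','s8',(300,180,440,340),4)"
```

```text
clock: 8.13
position: [648.3, -290.0, 111.2]
eef_rot: [0.707, -0.004, 0.007, -0.707]
contact_force: [-1.3, -0.5, -0.6]
gripper_width: 63.4
pos [ 648.3 -290.   111.2] yaw -0.93 w 63.4 F [-1.3 -0.5 -0.6] t 8.1333 j6 -0.48
need tool xyz [ -2.9   6.  166.5] turn 0.07
```

View pics/s8.png

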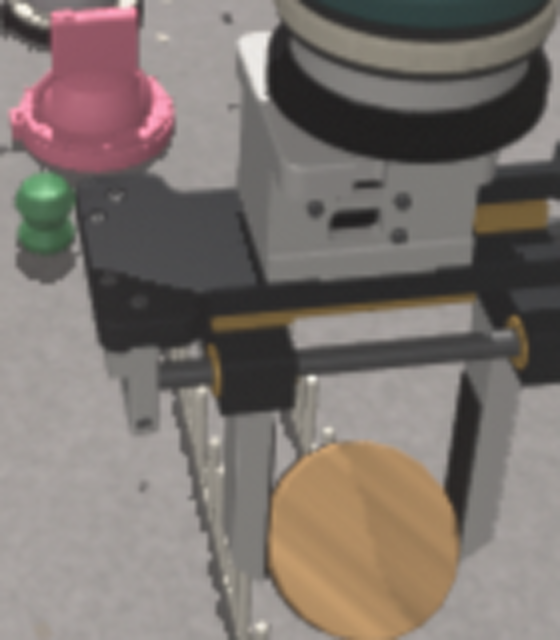

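```bash
python3 -m pendant '-1 0 28 0;-1 0 28 0;-1 0 28 0;0 0 28 0;0 0 28 0;0 0 26 0;0 0 0 0;0 0 0 0'
python3 -c "
from h import *
rem([648.1,-123.5,95],-1)
snap('side','s9',(300,150,440,310),4);snap('top','t9',(340,130,480,230),5)"
```

```text
clock: 8.85
position: [645.5, -122.2, 106.1]
eef_rot: [-0.707, 0.006, -0.004, 0.708]
contact_force: [-0.2, -0.7, -0.3]
gripper_width: 64.0
pos [ 645.5 -122.2  106.1] yaw -0.8 w 64.0 F [-0.2 -0.7 -0.3] t 8.85 j6 -0.26
need tool xyz [ 2.6 11.1 -1.3] turn 0.2
```

View pics/s9.png

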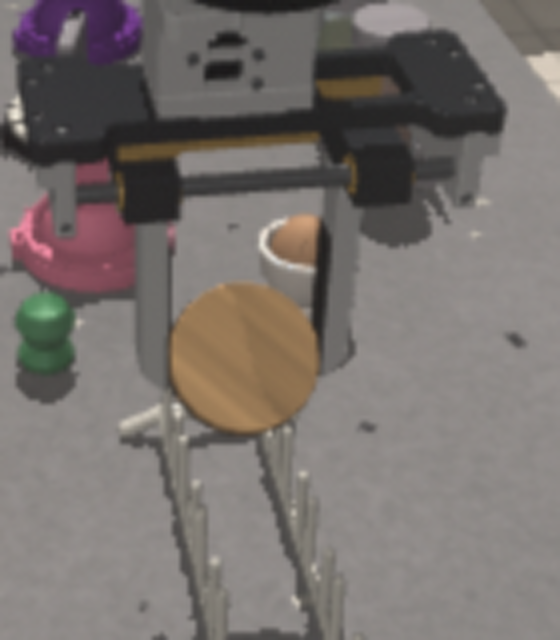

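View pics/t9.png

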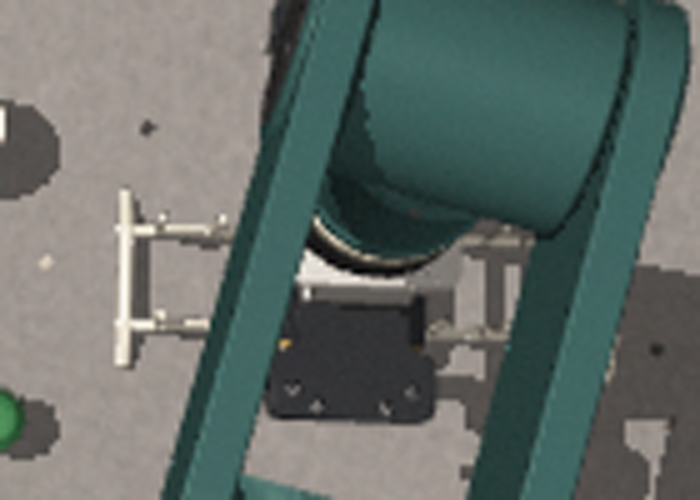

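```bash
python3 -m pendant '2 0 -1 0;0 10 0 0;0 10 0 0;0 10 0 0;0 8 0 0;0 8 0 0;0 0 0 0'
python3 -c "
from h import *
rem([648.1,-123.5,40.5],-1)
snap('side','s10',(300,180,440,320),4)"
```

```text
clock: 9.53
position: [647.9, -125.9, 60.5]
eef_rot: [0.707, -0.007, 0.005, -0.707]
contact_force: [-0.0, -0.7, -0.2]
gripper_width: 63.6
pos [ 647.9 -125.9   60.5] yaw -0.99 w 63.6 F [-0.  -0.7 -0.2] t 9.5333 j6 -0.26
need tool xyz [ 0.2 20.   2.4] turn 0.01
```

View pics/s10.png

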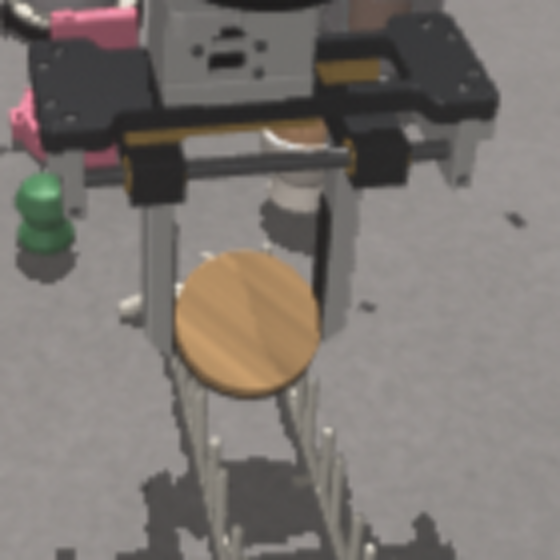

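```bash
python3 -m pendant '0 5 1 0;0 5 0.5 0;0 5 0 0;0 4 0 0;0 0 0 0'
python3 -c "
from h import *
rem([648.1,-123.5,40.5],-1)
snap('side','s11',(300,180,440,320),4)"
```

```text
clock: 10.0
position: [650.1, -122.7, 46.2]
eef_rot: [-0.707, 0.004, -0.007, 0.707]
contact_force: [-1.4, 2.1, 6.1]
gripper_width: 63.8
pos [ 650.1 -122.7   46.2] yaw -0.93 w 63.8 F [-1.4  2.1  6.1] t 10.0 j6 -0.26
need tool xyz [-2.   5.7 -0.8] turn 0.07
```

View pics/s11.png

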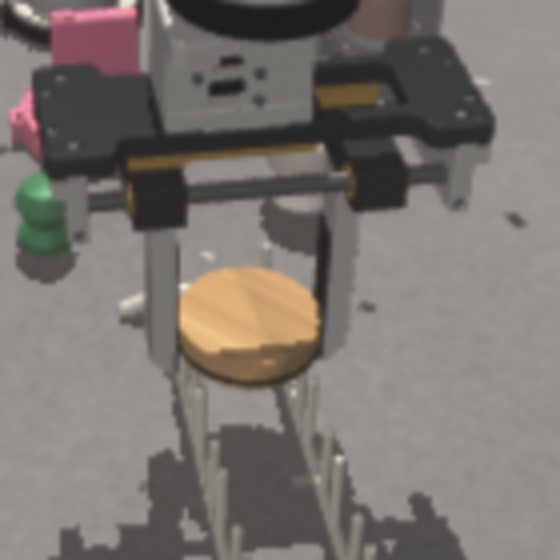

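```bash
python3 -m pendant '0 -10 0 0;0 -15 0 0;0 -15 0 0;0 -15 0 0;0 0 0 0;0 0 0 0'
python3 -c "
from h import *
rem([648.1,-123.5,40.5],-1)
snap('side','s12',(300,150,440,290),5)"
```

```text
clock: 10.55
position: [649.5, -123.7, 99.7]
eef_rot: [0.707, -0.005, 0.007, -0.707]
contact_force: [0.3, -0.3, -1.6]
gripper_width: 63.5
pos [ 649.5 -123.7   99.7] yaw -0.96 w 63.5 F [ 0.3 -0.3 -1.6] t 10.55 j6 -0.26
need tool xyz [-1.6 59.2  0.2] turn 0.04
```

View pics/s12.png

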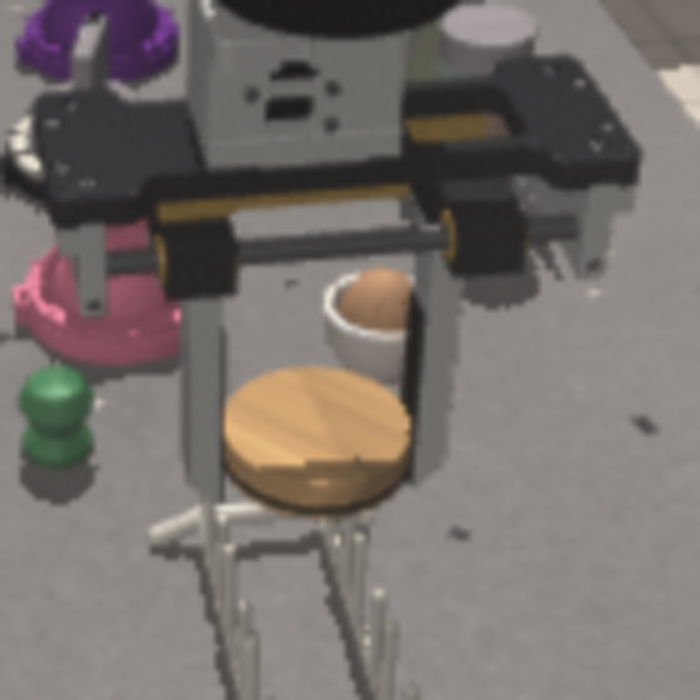

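```bash
python3 -m pendant '0 0 26 0;0 0 26 0;0 0 25 0;0 10 0 0;0 10 0 0;0 8 0 0;0 0 0 0'
python3 -c "
from h import *
rem([649.4,-47.6,70],-1)
snap('side','s13',(300,150,440,290),5)"
```

```text
clock: 11.18
position: [647.6, -47.4, 66.1]
eef_rot: [-0.707, 0.009, -0.004, 0.707]
contact_force: [0.5, 0.2, -0.8]
gripper_width: 63.8
pos [647.6 -47.4  66.1] yaw -1.03 w 63.8 F [ 0.5  0.2 -0.8] t 11.1833 j6 -0.14
need tool xyz [ 1.7 -3.9 -0.2] turn -0.03
```

View pics/s13.png

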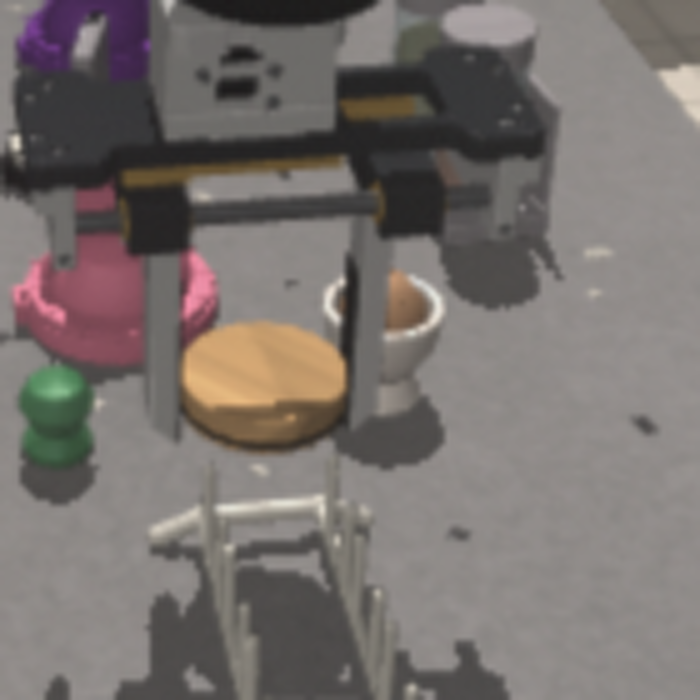

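```bash
python3 -m pendant '2 3 0 0;0 4 0 0;0 4 0 0;0 4 0 0;0 4 -2 0;0 2 -2 0;0 0 0 0'
python3 -c "
from h import *
rem([649.4,-51,45],-1)
snap('side','s14',(300,150,440,290),5)"
```

```text
clock: 11.82
position: [651.5, -51.2, 48.6]
eef_rot: [0.707, -0.007, 0.006, -0.707]
contact_force: [1.3, 0.1, 0.2]
gripper_width: 63.6
pos [651.5 -51.2  48.6] yaw -0.99 w 63.6 F [1.3 0.1 0.2] t 11.8167 j6 -0.15
need tool xyz [-2.1  3.6  0.2] turn 0.01
```

View pics/s14.png

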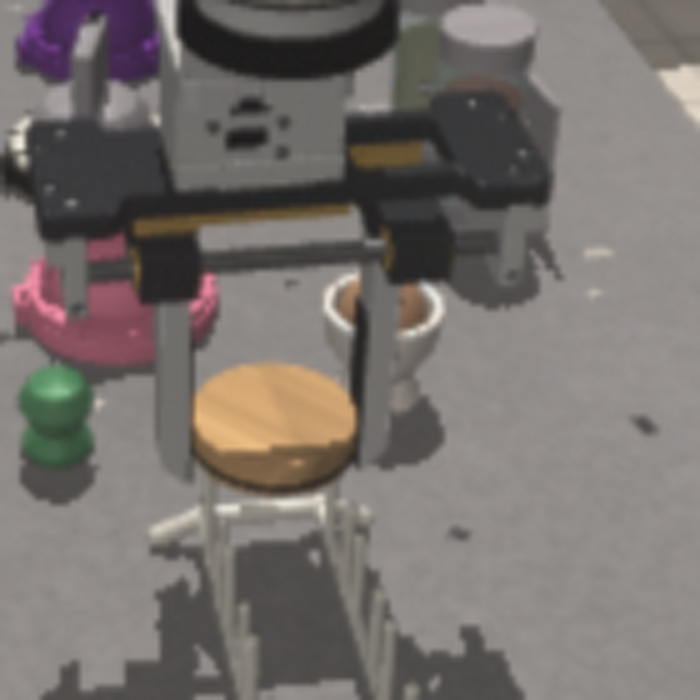

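```bash
python3 -m pendant '0 2 3 0;0 3 0 0;0 3 0 0;0 3 0 0;0 3 0 0;0 0 0 0'
python3 -c "
from h import *
rem([649.4,-51,45],-1)
snap('side','s15',(300,150,440,290),5)"
```

```text
clock: 12.37
position: [652.7, -47.0, 36.8]
eef_rot: [-0.707, 0.005, -0.006, 0.707]
contact_force: [-1.0, 2.5, 4.7]
gripper_width: 63.4
pos [652.7 -47.   36.8] yaw -0.93 w 63.4 F [-1.   2.5  4.7] t 12.3667 j6 -0.14
need tool xyz [-3.2 -8.2 -4.1] turn 0.07
```

View pics/s15.png

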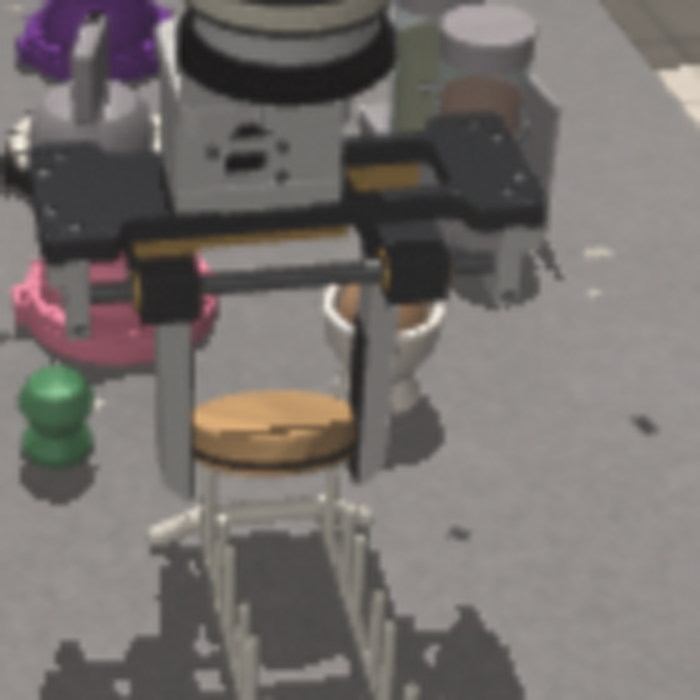

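```bash
python3 -m pendant '-1 2 -1 0;-1 2 -1 0;0 0 -1 0;0 0 -1 0;0 0 -1 0;0 0 0 0'
python3 -c "
from h import *
rem([649.4,-51,45],-1)
snap('side','s16',(300,150,440,290),5)"
```

```text
clock: 12.92
position: [652.2, -49.1, 33.6]
eef_rot: [-0.705, 0.003, -0.008, 0.709]
contact_force: [1.2, 8.8, 5.7]
gripper_width: 63.9
pos [652.2 -49.1  33.6] yaw -0.89 w 63.9 F [1.2 8.8 5.7] t 12.9167 j6 -0.15
need tool xyz [ -2.7 -11.4  -1.9] turn 0.11
```

View pics/s16.png

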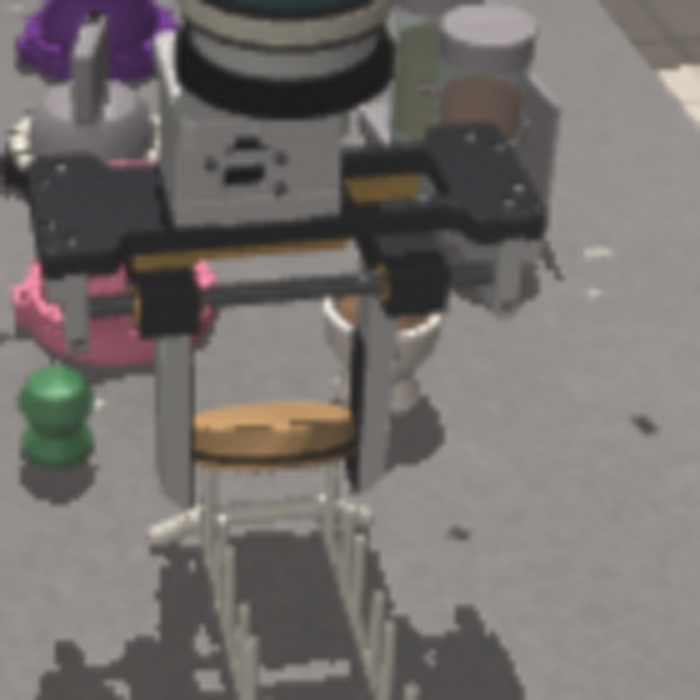

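```bash
python3 -m pendant '0 -4 3 0;0 -15 0 0;0 -20 0 0;0 -25 0 0;0 0 0 0'
python3 -c "
from h import *
rem([550,-123,60],-1)"
```

```text
clock: 13.38
position: [652.8, -50.6, 100.8]
eef_rot: [0.708, -0.003, 0.009, -0.706]
contact_force: [1.6, -0.7, 0.5]
gripper_width: 63.3
pos [652.8 -50.6 100.8] yaw -0.98 w 63.3 F [ 1.6 -0.7  0.5] t 13.3833 j6 -0.15
need tool xyz [-101.9   40.1  -74.1] turn 0.02
```

```bash
python3 -m pendant '-25 0 -18 0;-25 0 -18 0;-25 0 -18 0;-25 5 -18 0;-2 15 -2 0;0 20 0 0;0 0 0 0'
python3 -c "
from h import *
rem([550,-123,10],-1)
snap('side','s17',(230,200,390,340),5)"
```

```text
clock: 13.97
position: [542.6, -121.8, 50.1]
eef_rot: [-0.706, 0.01, -0.003, 0.708]
contact_force: [-0.3, 0.3, -1.5]
gripper_width: 63.5
pos [ 542.6 -121.8   50.1] yaw -1.05 w 63.5 F [-0.3  0.3 -1.5] t 13.9667 j6 -0.3
need tool xyz [ 7.8 40.  -1.2] turn -0.05
```

View pics/s17.png

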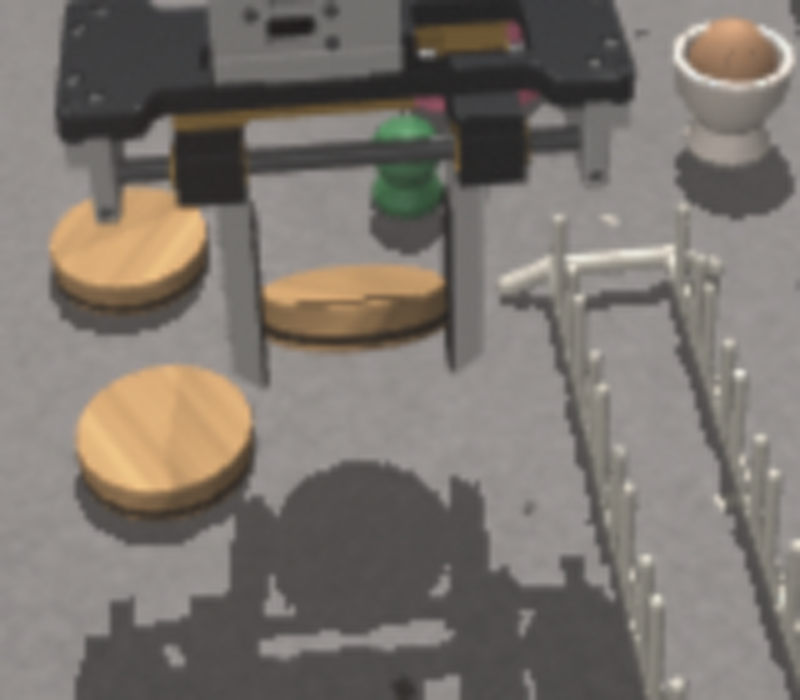

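```bash
python3 -m pendant '0 0 -25 0;0 0 -25 0;0 0 -20 0;0 13 0 0;0 13 0 0;0 11 0 0;0 0 0 0'
python3 -m pendant '0 0 0 0;0 0 0 0;0 0 0 0;0 0 0 0;0 0 0 0' 94 12
python3 -c "
from h import *
rem([540,-191,10],-1)
im=snap('side','s18',(230,200,390,340),5)
for c,st in blobs(im,(8,90,90),(25,255,255),200)[0]: print(c.round(1),onz('side',c,16).round(1))
im=snap('top','t18')
for c,st in blobs(im,(8,90,90),(25,255,255),200)[0]: print(c.round(1),onz('top',c,16).round(1))
"
```

```text
clock: 14.6
position: [544.1, -191.1, 15.8]
eef_rot: [-0.706, 0.007, -0.004, 0.708]
contact_force: [0.2, 0.4, -1.6]
gripper_width: 63.4
clock: 15.02
position: [546.2, -192.0, 19.4]
eef_rot: [0.707, -0.005, 0.006, -0.707]
contact_force: [0.4, -0.3, -0.3]
gripper_width: 92.3
pos [ 546.2 -192.    19.4] yaw -0.95 w 92.3 F [ 0.4 -0.3 -0.3] t 15.0167 j6 -0.42
need tool xyz [-6.2  9.4  1. ] turn 0.05
[214.1  17. ] [  61.1 3263.4   16. ]
[109.1 111.6] [-105.7  882.6   16. ]
[  6.4 137.5] [-374.9  685.5   16. ]
[441.3 125.7] [1065.2  531.1   16. ]
[179.2 145.5] [216.4 520.9  16. ]
[256.8 292.9] [ 460.6 -136.1   16. ]
[307.2 317.1] [ 543.2 -201.6   16. ]
[527.6 117.1] [ 830.  -462.7   16. ]
[391.9 256.3] [ 470.8 -116.7   16. ]
[347.7 261.1] [457.1  -7.2  16. ]
[100.2 347.6] [237.8 593.4  16. ]
```

View pics/s18.png

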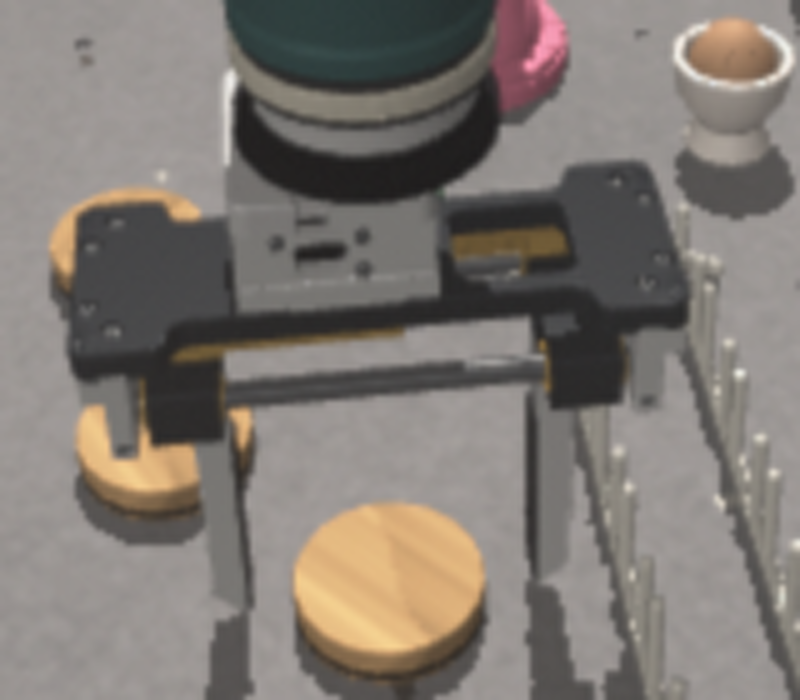

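```bash
python3 -m pendant '-2 0 -4 0;0 0 0 0;0 0 0 0'
python3 -c "
from h import *
rem([543,-196,10],-1)"
```

```text
clock: 15.37
position: [543.3, -196.2, 18.5]
eef_rot: [-0.707, 0.006, -0.006, 0.707]
contact_force: [-0.6, 0.8, 0.8]
gripper_width: 93.6
pos [ 543.3 -196.2   18.5] yaw -1.0 w 93.6 F [-0.6  0.8  0.8] t 15.3667 j6 -0.43
need tool xyz [-0.3  8.5  0.2] turn 0.0
```

```bash
python3 -m pendant '0 4 0 0;0 4 0 0;0 0 0 0;0 0 0 0'
python3 -m pendant '0 0 0 0;0 0 0 0;0 0 0 0;0 0 0 0;0 0 0 0;0 0 0 0' 50 12
python3 -c "
from h import *
rem([543,-196,10],-1)
im=snap('side','s19',(230,200,390,340),5)"
```

```text
clock: 15.7
position: [543.0, -195.7, 9.7]
eef_rot: [-0.707, 0.006, -0.006, 0.707]
contact_force: [0.0, 0.6, -0.2]
gripper_width: 93.9
clock: 16.2
position: [543.6, -196.0, 10.6]
eef_rot: [0.707, -0.006, 0.006, -0.707]
contact_force: [0.4, 0.3, 0.1]
gripper_width: 64.1
pos [ 543.6 -196.    10.6] yaw -0.97 w 64.1 F [0.4 0.3 0.1] t 16.2 j6 -0.43
need tool xyz [-0.6  0.6 -0. ] turn 0.03
```

View pics/s19.png

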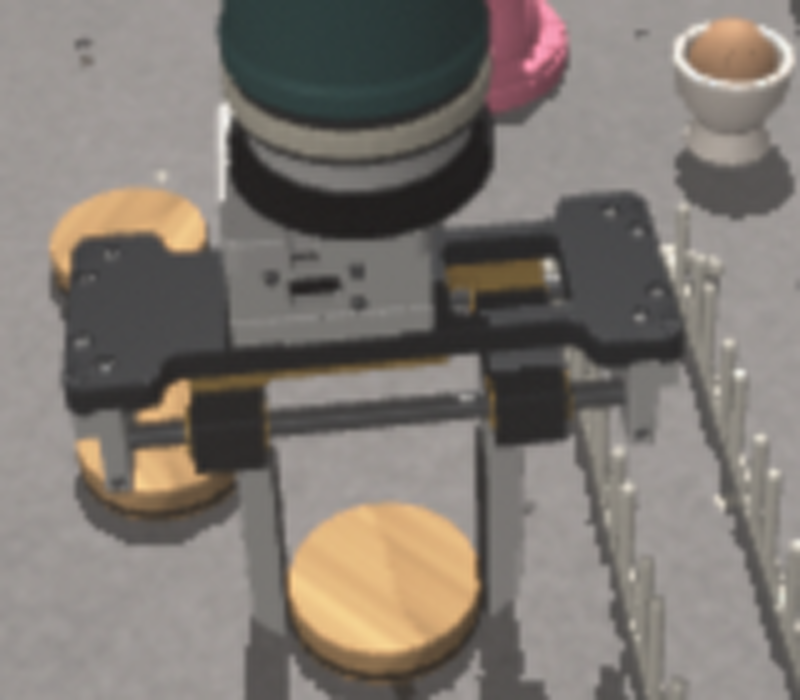

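```bash
python3 -m pendant '0 -15 0 0;0 -25 0 0;0 -25 0 0;0 -25 0 0;15 0 -15 0;25 0 -25 0;25 0 -25 0;25 0 -25 0'
python3 -m pendant '11 0 -4 0;0 0 0 0;0 0 0 0'
python3 -c "
from h import *
rem([645.2,-291.5,70],-1)"
```

```text
clock: 16.92
position: [632.7, -288.2, 100.8]
eef_rot: [0.707, -0.006, 0.006, -0.707]
contact_force: [1.4, -0.7, 0.4]
gripper_width: 63.3
clock: 17.17
position: [642.6, -291.6, 99.3]
eef_rot: [-0.707, 0.007, -0.005, 0.708]
contact_force: [0.3, 0.4, -0.4]
gripper_width: 63.6
pos [ 642.6 -291.6   99.3] yaw -0.98 w 63.6 F [ 0.3  0.4 -0.4] t 17.1667 j6 -0.49
need tool xyz [ 2.7 29.3  0.1] turn 0.02
```

```bash
python3 -m pendant '2 14 0 0;0 15 0 0;0 4 0 0;0 4 0 0;0 4 0 0;0 4 1 0;0 4 1 0;0 4 2 0'
python3 -m pendant '0 0 2 0;0 0 1 0;0 0 0 0'
python3 -c "
from h import *
rem([645.2,-285,45],-1)
snap('side','s20',(300,220,440,380),4)"
```

```text
clock: 17.83
position: [645.2, -289.5, 49.6]
eef_rot: [0.708, -0.005, 0.007, -0.706]
contact_force: [-3.5, -2.0, 5.4]
gripper_width: 63.9
clock: 18.08
position: [645.6, -287.2, 49.1]
eef_rot: [0.709, -0.005, 0.007, -0.705]
contact_force: [-1.6, -5.6, 4.6]
gripper_width: 63.5
pos [ 645.6 -287.2   49.1] yaw -1.02 w 63.5 F [-1.6 -5.6  4.6] t 18.0833 j6 -0.48
need tool xyz [-0.5  4.1  2.2] turn -0.02
```

View pics/s20.png

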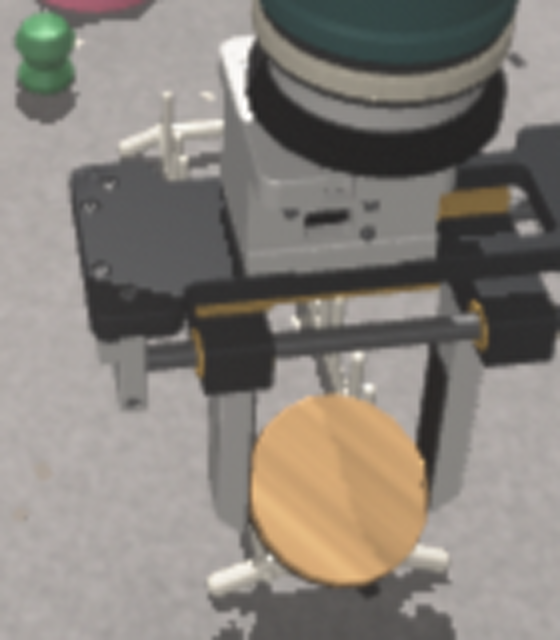

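```bash
python3 -m pendant '0 2 0 0;0 2 0 0;0 2 1 0;0 1 1 0;0 0 1 0;0 0 0 0;0 0 0 0'
python3 -c "
from h import *
rem([645.2,-285,45],-1)
snap('side','s21',(300,220,440,380),4)"
```

```text
clock: 18.72
position: [645.8, -282.1, 40.3]
eef_rot: [0.707, -0.005, 0.007, -0.707]
contact_force: [2.8, -4.6, 0.0]
gripper_width: 63.8
pos [ 645.8 -282.1   40.3] yaw -0.96 w 63.8 F [ 2.8 -4.6  0. ] t 18.7167 j6 -0.48
need tool xyz [-0.6 -4.7 -2.9] turn 0.04
```

View pics/s21.png

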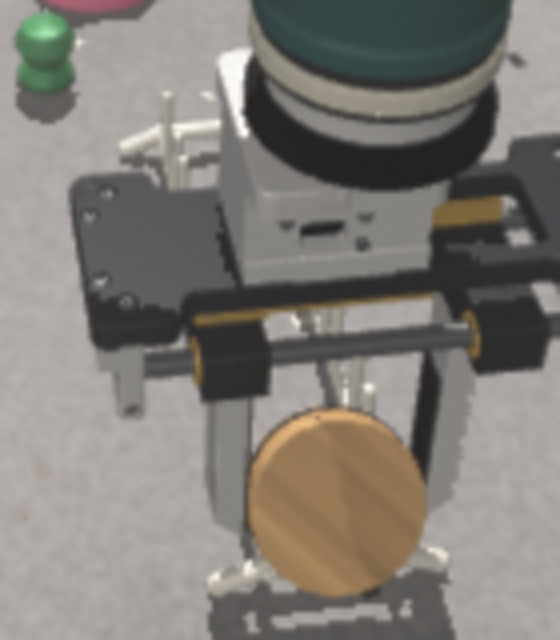

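```bash
python3 -m pendant '0 0 1.5 0;0 0 1.5 0;0 0 0 0;0 0 0 0'
python3 -c "
from h import *
rem([645.2,-285,45],-1)
snap('side','s22',(300,240,440,380),5)"
```

```text
clock: 19.1
position: [645.2, -279.1, 40.1]
eef_rot: [0.707, -0.006, 0.006, -0.707]
contact_force: [1.8, -4.1, 0.8]
gripper_width: 63.3
pos [ 645.2 -279.1   40.1] yaw -0.97 w 63.3 F [ 1.8 -4.1  0.8] t 19.1 j6 -0.47
need tool xyz [ 0.1 -4.9 -5.9] turn 0.03
```

View pics/s22.png

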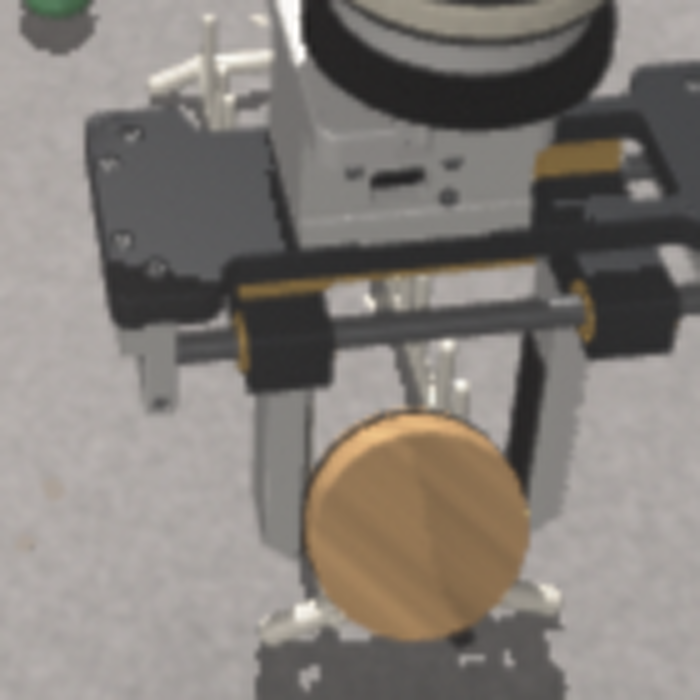

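```bash
python3 -m pendant '0 -2 -2 0;0 -8 -1 0;0 -15 0 0;0 -20 0 0;0 -25 0 0;0 0 0 0;0 0 0 0'
python3 -c "
from h import *
rem([646.5,-215.5,105],-1)
snap('side','s23',(300,200,440,340),5)"
```

```text
clock: 19.73
position: [645.8, -281.2, 112.3]
eef_rot: [0.707, -0.005, 0.007, -0.707]
contact_force: [0.0, -0.5, -1.2]
gripper_width: 63.1
pos [ 645.8 -281.2  112.3] yaw -0.93 w 63.1 F [ 0.  -0.5 -1.2] t 19.7333 j6 -0.48
need tool xyz [-0.4  7.2 65.7] turn 0.07
```

View pics/s23.png

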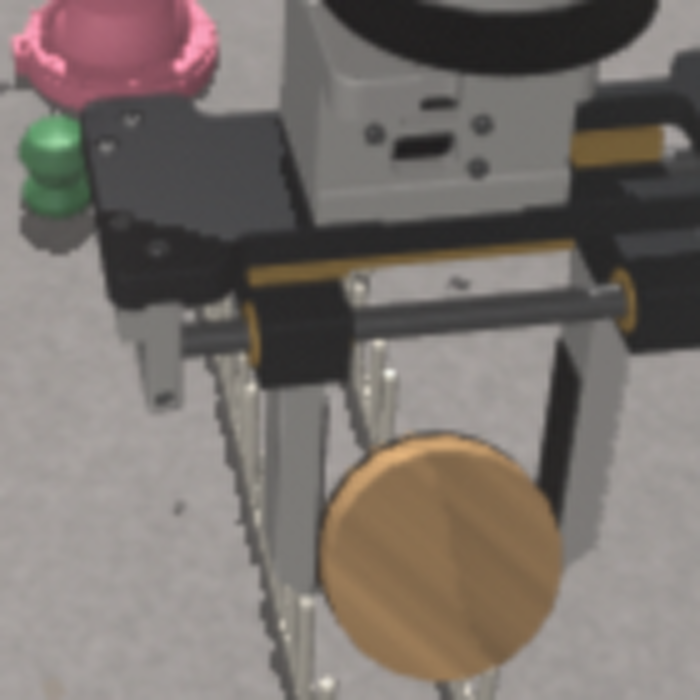

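```bash
cat > tilt.py <<'E'
from h import *
import sys
def tilt(png,x0,y0,k,roi):
    c=cv2.imread(f"pics/{png}.png");hsv=cv2.cvtColor(c,cv2.COLOR_BGR2HSV)
    m=cv2.inRange(hsv,(8,70,60),(25,255,255));M=np.zeros_like(m);a,b,cc,d=roi;M[b:d,a:cc]=m[b:d,a:cc]
    n,l,s,ct=cv2.connectedComponentsWithStats(M);i=1+np.argmax(s[1:,4])
    cn=max(cv2.findContours((l==i).astype(np.uint8),0,1)[0],key=cv2.contourArea)
    cn=cn[:,0,:].astype(float)/k+[x0,y0]
    return cn,s[i]
def model(P,th,sgn=1):
    # silhouette outline of disc centre P, tilt th (0 flat), -y edge low for th>0 ; returns bbox in side px
    n=np.array([0,-np.sin(th),np.cos(th)]);u=np.array([1,0,0.]);v=np.cross(n,u)
    pts=[P+h*8*n+32*(np.cos(a)*u+np.sin(a)*v) for h in(-1,1) for a in np.linspace(0,6.28,60)]
    q=np.array([proj("side",p) for p in pts]);return q.min(0),q.max(0)
E
python3 - <<'E'
from tilt import *
cn,s=tilt("s23",300,200,5,(300,400,600,700));print(s,cn.min(0),cn.max(0))
lo,hi=cn.min(0),cn.max(0)
from h import *
for d in (40,50,60,70,80,90):
  a,b=model(np.array([645.8,-281,110]),np.radians(d));print(d,a.round(1),b.round(1),(b-a).round(1))
print(proj("side",[645.8,-281,109]), (hi-lo))
E
```

```text
[  318   434   243   248 46765] [363.6 286.8] [412.  336.2]
40 [361.2 283.7] [410.4 333.1] [49.2 49.4]
50 [361.2 283.7] [410.3 333.7] [49.1 50. ]
60 [361.1 283.4] [410.3 333.5] [49.1 50.1]
70 [361.1 283.8] [410.3 332.5] [49.2 48.7]
80 [361.2 285. ] [410.3 330.9] [49.1 45.9]
90 [361.1 286.9] [410.3 328.6] [49.2 41.7]
[385.42716133 308.63503426] [48.4 49.4]
```

```bash
python3 -m pendant '0 10 -10 0;0 20 0 0;0 20 0 0;0 10 0 0;0 3 0 0;0 0 0 0;0 0 0 0'
python3 -c "
from h import *
rem([645.2,-285,47],-1)"
```

```text
clock: 20.37
position: [644.9, -291.8, 47.3]
eef_rot: [-0.707, 0.006, -0.006, 0.707]
contact_force: [-1.0, -0.3, 0.2]
gripper_width: 63.2
pos [ 644.9 -291.8   47.3] yaw -0.97 w 63.2 F [-1.  -0.3  0.2] t 20.3667 j6 -0.49
need tool xyz [0.2 0.3 6.8] turn 0.03
```

```bash
python3 -m pendant '0 0 2 0;0 0 2 0;0 0 2 0;0 0 0 0'
python3 -m pendant '0 0 1.5 0;0 0 1.5 0;0 0 0 0;0 0 0 0'
python3 -c "
from h import *
rem([645.2,-285,45],-1)
snap('side','s24',(300,240,440,380),5)"
```

```text
clock: 20.7
position: [645.5, -285.3, 48.6]
eef_rot: [0.707, -0.005, 0.006, -0.707]
contact_force: [0.1, 0.2, -0.8]
gripper_width: 63.6
clock: 21.03
position: [645.0, -282.5, 47.5]
eef_rot: [-0.707, 0.006, -0.006, 0.707]
contact_force: [-0.0, -0.6, -0.7]
gripper_width: 63.7
pos [ 645.  -282.5   47.5] yaw -0.96 w 63.7 F [-0.  -0.6 -0.7] t 21.0333 j6 -0.48
need tool xyz [ 0.2  2.5 -2.5] turn 0.04
```

View pics/s24.png

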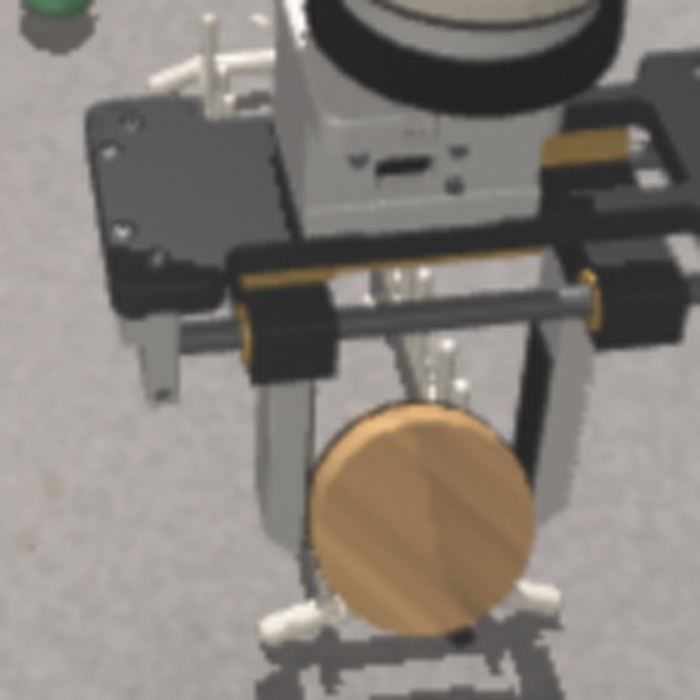

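```bash
python3 -m pendant '0 0 1.5 0;0 0 1.5 0;0 0 0 0;0 0 0 0'
python3 -m pendant '0 0 1.5 0;0 0 1.5 0;0 0 0 0;0 0 0 0'
python3 -c "
from h import *
rem([645.2,-285,45],-1)
snap('side','s25',(300,240,440,380),5)"
```

```text
clock: 21.42
position: [645.1, -279.6, 47.4]
eef_rot: [-0.707, 0.006, -0.006, 0.707]
contact_force: [0.5, -0.0, -1.0]
gripper_width: 63.5
clock: 21.75
position: [645.2, -276.5, 47.5]
eef_rot: [-0.707, 0.006, -0.006, 0.707]
contact_force: [0.2, -0.3, -1.2]
gripper_width: 63.0
pos [ 645.2 -276.5   47.5] yaw -0.96 w 63.0 F [ 0.2 -0.3 -1.2] t 21.75 j6 -0.47
need tool xyz [ 0.2  2.5 -8.5] turn 0.04
```

View pics/s25.png

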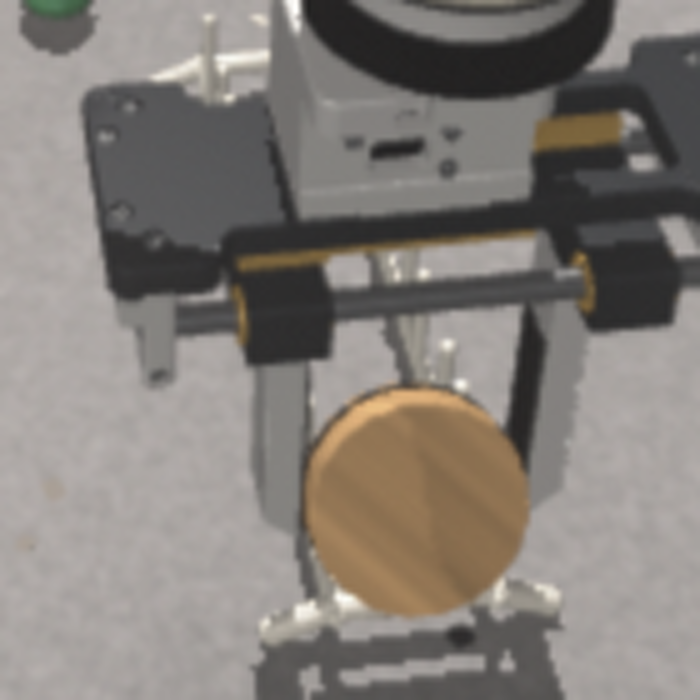

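```bash
python3 - <<'E'
from tilt import *
for f,z in(("s22",38),("s24",43),("s25",43)):
    cn,s=tilt(f,300,240,5,(280,370,560,700));lo,hi=cn.min(0),cn.max(0);print(f,lo,hi,hi-lo,onz("side",(lo+hi)/2,z).round(1))
for y in(-277,-285):
  for d in (60,70,80):
    a,b=model(np.array([645.2,y,43]),np.radians(d));print(y,d,a.round(1),b.round(1),(b-a).round(1))
im=ctrl.snapshot("top")
cv2.imwrite("pics/t25.png",cv2.resize(im[140:260,400:540,::-1],None,fx=5,fy=5))
E
```

```text
s22 [360.6 321.6] [405.6 368.2] [45.  46.6] [ 646.3 -286.1   38. ]
s24 [361.4 320.4] [406.8 367.2] [45.4 46.8] [ 646.9 -288.1   43. ]
s25 [360.6 317. ] [405.6 363.2] [45.  46.2] [ 647.1 -281.7   43. ]
-277 60 [358.3 314.2] [404.  361.5] [45.7 47.3]
-277 70 [358.3 314.9] [404.  360.3] [45.7 45.4]
-277 80 [358.3 316.3] [404.  358.5] [45.6 42.2]
-285 60 [359.5 318.5] [405.7 366.4] [46.2 47.9]
-285 70 [359.5 319.2] [405.7 365.2] [46.2 46. ]
-285 80 [359.5 320.7] [405.7 363.3] [46.2 42.6]
```

View pics/t25.png

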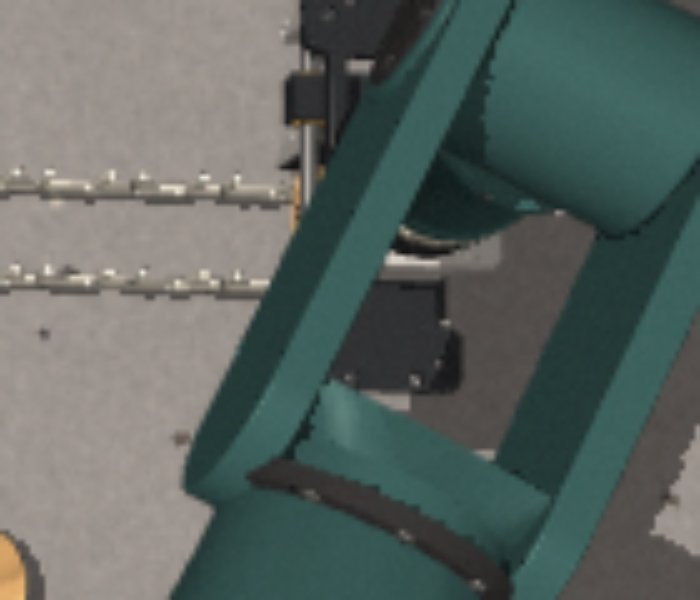

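```bash
python3 -m pendant '0 0 1.5 0;0 0 1.5 0;0 0 0 0;0 0 0 0' | grep -E "pos|force"
python3 -m pendant '0 0 1.5 0;0 0 1.5 0;0 0 0 0;0 0 0 0'| grep -E "pos|force"
python3 -c "
from h import *
snap('side','s26',(300,240,440,380),5)"
```

```text
position: [645.2, -275.2, 48.0]
contact_force: [-0.3, -5.1, 0.3]
position: [645.2, -274.6, 48.6]
contact_force: [-0.3, -9.1, -0.1]
```

View pics/s26.png

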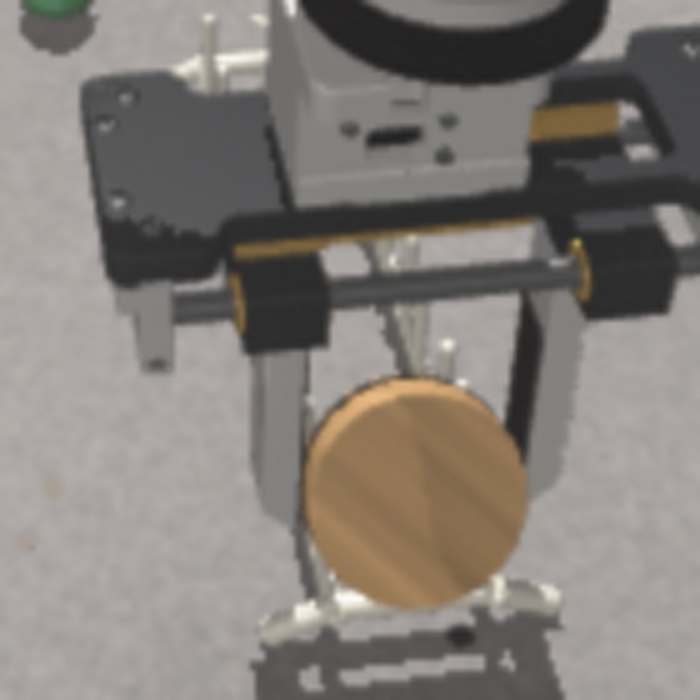

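```bash
python3 -m pendant '0 0 -5 0;0 0 -5 0;0 -12 -2 0;0 -20 0 0;0 -25 0 0;0 0 0 0;0 0 0 0' | grep -E "pos|force"
python3 -c "
from tilt import *
rem([648.1,-112,105],-1)
snap('side','s27',(300,200,440,340),5)
cn,s=tilt('s27',300,200,5,(280,330,640,700));lo,hi=cn.min(0),cn.max(0);print(lo,hi,hi-lo)
z=ctrl.state()['position'][2]
for dz in(-6,-3,0,3):print(dz,onz('side',(lo+hi)/2,z+dz).round(1))
"
```

```text
position: [646.5, -282.7, 107.2]
contact_force: [0.3, 0.1, -1.3]
pos [ 646.5 -282.7  107.2] yaw -0.94 w 63.3 F [ 0.3  0.1 -1.3] t 23.15 j6 -0.48
need tool xyz [ -1.2   2.  170.7] turn 0.06
[364.4 290.4] [412.6 339.8] [48.2 49.4]
-6 [ 650.1 -284.    98.8]
-3 [ 649.1 -286.5  101.8]
0 [ 648.2 -289.   104.8]
3 [ 647.3 -291.4  107.8]
```

View pics/s27.png

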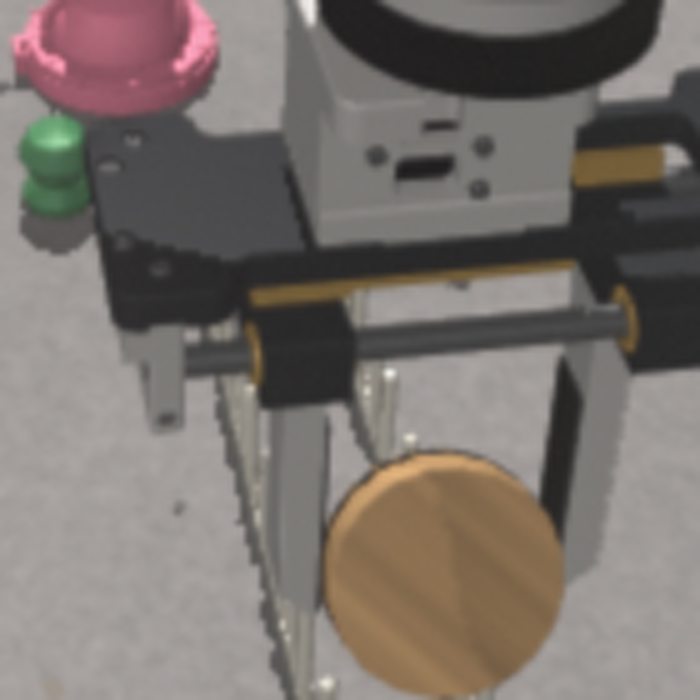

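```bash
python3 -m pendant '-1 0 28 0;-1 0 28 0;0 0 28 0;0 0 28 0;0 0 28 0;0 0 28 0;0 0 0 0;0 0 0 0' | grep -E "pos|force"
python3 -m pendant '0 10 0 0;0 10 0 0;0 0 0 0;0 0 0 0;0 0 0 0' | grep -E "pos|force"
python3 -c "
from tilt import *
rem([648.1,-114.5,66],-1)
snap('side','s28',(300,150,440,290),5)
"
```

```text
position: [644.8, -112.5, 102.2]
contact_force: [0.2, -0.3, 0.0]
position: [645.5, -115.5, 83.7]
contact_force: [0.2, -0.5, -0.5]
pos [ 645.5 -115.5   83.7] yaw -1.04 w 63.4 F [ 0.2 -0.5 -0.5] t 24.2833 j6 -0.25
need tool xyz [ 2.6 17.7  1.1] turn -0.04
```

View pics/s28.png

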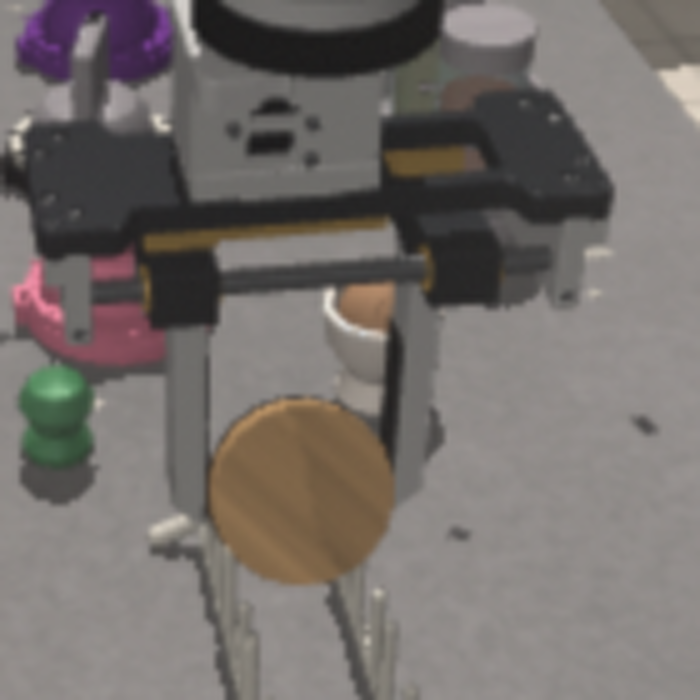

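Lid tilted about 65°, low edge toward -y, above slot 4. I lower its edge between the tines.

```bash
python3 -m pendant '2 4 1 0;0 4 0 0;0 4 0 0;0 4 0 0;0 0 0 0;0 0 0 0' | grep -E "pos|force"
python3 -m pendant '0 0 -1.5 0;0 0 -1.5 0;0 0 0 0;0 0 0 0' | grep -E "pos|force"
python3 -c "
from tilt import *
rem([648.1,-114.5,66],-1)
snap('side','s29',(300,170,440,310),5)
"
```

```text
position: [647.5, -113.6, 67.8]
contact_force: [-0.5, 0.1, -0.4]
position: [648.0, -116.9, 68.8]
contact_force: [0.6, -0.0, -0.4]
pos [ 648.  -116.9   68.8] yaw -0.98 w 63.8 F [ 0.6 -0.  -0.4] t 25.1667 j6 -0.25
need tool xyz [0.  2.8 2.4] turn 0.02
```

View pics/s29.png

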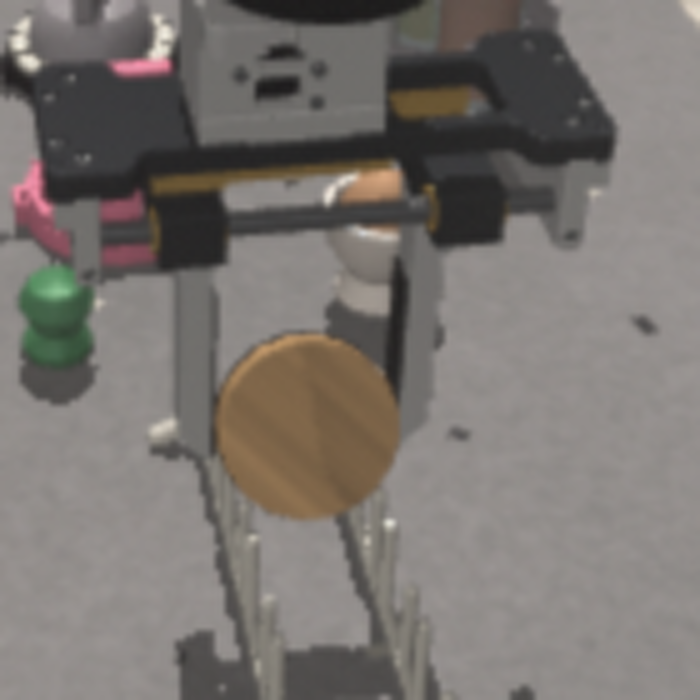

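```bash
python3 -m pendant '0 3 0 0;0 3 0 0;0 0 0 0;0 0 0 0' | grep -E "pos|force"
python3 -m pendant '0 0 -1.5 0;0 0 -1.5 0;0 0 0 0;0 0 0 0' | grep -E "pos|force"
python3 -c "
from tilt import *
snap('side','s30',(300,170,440,310),5)
"
```

```text
position: [648.7, -116.1, 63.3]
contact_force: [1.3, 2.7, 2.4]
position: [648.7, -117.2, 63.9]
contact_force: [1.9, 6.2, 5.6]
```

View pics/s30.png

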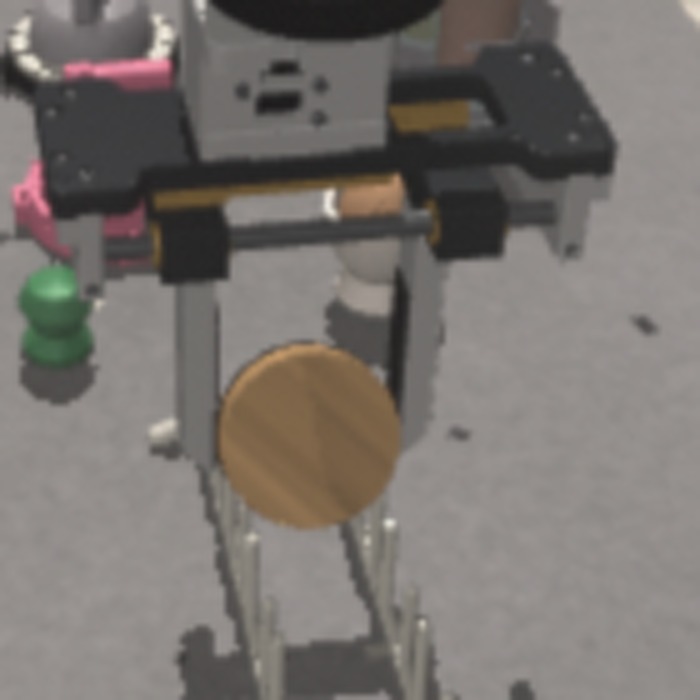

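```bash
python3 -m pendant '0 -2 3 0;0 0 3 0;0 0 0 0;0 0 0 0' | grep -E "pos|force"
python3 -m pendant '0 3 0 0;0 3 0 0;0 0 0 0;0 0 0 0' | grep -E "pos|force"
python3 -m pendant '0 3 0 0;0 0 0 0;0 0 0 0' | grep -E "pos|force"
python3 -c "
from tilt import *
snap('side','s31',(300,170,440,310),5)
"
```

```text
position: [647.5, -113.4, 63.8]
contact_force: [1.7, 0.7, 1.2]
position: [648.7, -113.6, 58.9]
contact_force: [2.8, 2.2, 3.3]
position: [648.7, -113.2, 55.9]
contact_force: [4.2, 3.6, 3.4]
```

View pics/s31.png

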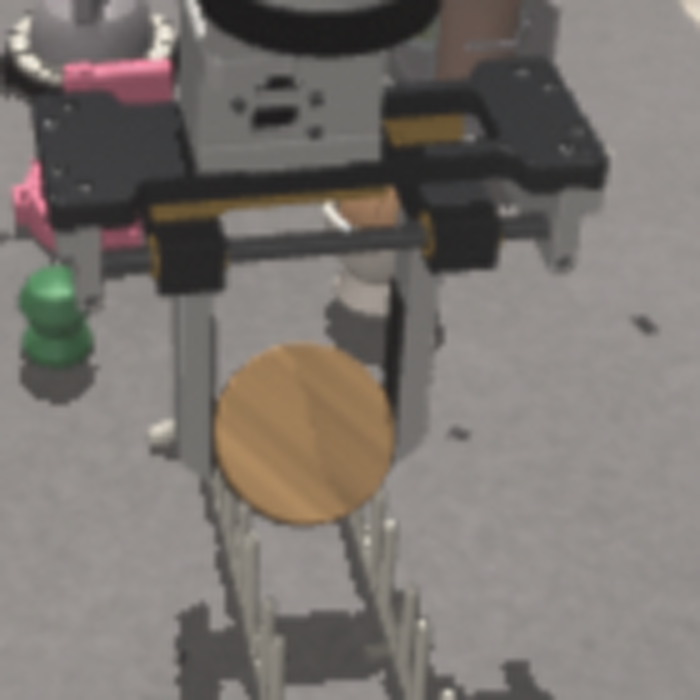

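```bash
python3 -c "
from h import *
for z in(5,12,18):
    print(z,onz('top',(355+60/6,160+150/6),z).round(1),onz('top',(355+640/6,160+165/6),z).round(1), onz('side',(320+130/4,230+88/4),z).round(1), onz('side',(320+250/4,230+518/4),z).round(1))
rem([650,-15,110],-1)
"; python3 -m pendant '0 -15 0 0;0 -20 0 0;0 -15 0 0;0 0 25 0;0 0 25 0;0 0 25 0;0 0 22 0;0 0 0 0'
python3 -c "
from tilt import *
rem([650,-15,110],-1)
snap('side','s32',(300,150,440,290),5)
"
```

```text
5 [650.  -49.6   5. ] [ 647.4 -295.     5. ] [651.6 -40.1   5. ] [ 647.5 -287.2    5. ]
12 [648.9 -49.1  12. ] [ 646.3 -293.    12. ] [649.8 -48.1  12. ] [ 645.7 -291.9   12. ]
18 [648.  -48.6  18. ] [ 645.4 -291.3   18. ] [648.2 -54.9  18. ] [ 644.2 -295.9   18. ]
pos [ 648.6 -113.2   55.9] yaw -0.95 w 63.5 F [3.7 3.7 3.8] t 26.9 j6 -0.24
need tool xyz [ -0.1 -54.   98.2] turn 0.05
clock: 27.57
position: [647.7, -13.6, 103.4]
eef_rot: [-0.707, 0.007, -0.003, 0.707]
contact_force: [1.0, 0.5, 0.2]
gripper_width: 63.5
pos [647.7 -13.6 103.4] yaw -0.77 w 63.5 F [1.  0.5 0.2] t 27.5667 j6 -0.1
need tool xyz [ 2.3 -6.6 -1.3] turn 0.23
```

View pics/s32.png

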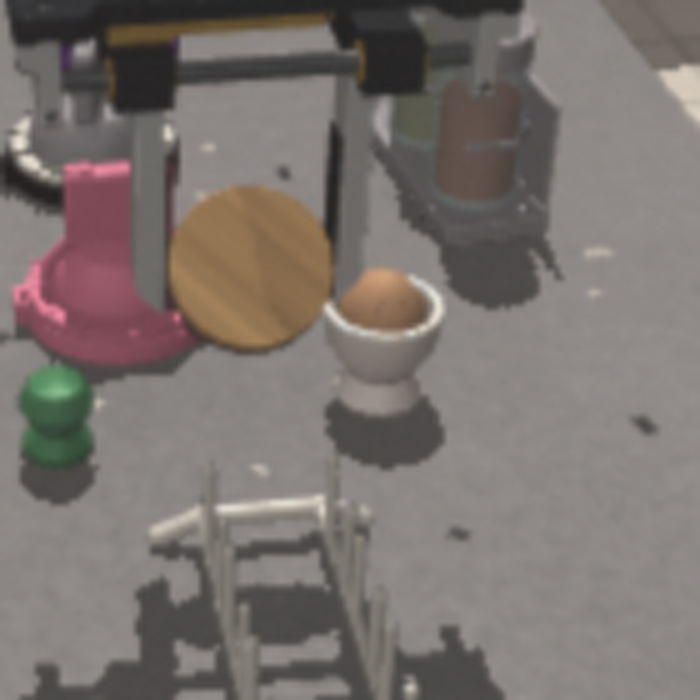

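```bash
python3 -m pendant '2 15 4 0;0 20 1 0;0 15 0 0;0 11 0 0;0 0 0 0;0 0 0 0' | grep -E "pos|force"
python3 -m pendant '0 0 -4 0;0 0 -4 0;0 0 -3 0;0 0 -3 0;0 0 0 0' | grep -E "pos|force"
python3 -c "
from tilt import *
rem([650,-30,40],-1)
snap('side','s33',(300,150,440,290),5)
"
```

```text
position: [650.6, -12.9, 43.2]
contact_force: [0.2, -0.1, -0.7]
position: [651.8, -26.7, 45.3]
contact_force: [0.1, -0.0, -0.2]
pos [651.8 -26.7  45.3] yaw -1.02 w 63.9 F [ 0.1 -0.  -0.2] t 28.5333 j6 -0.11
need tool xyz [-1.7  5.3 -3.3] turn -0.02
```

View pics/s33.png

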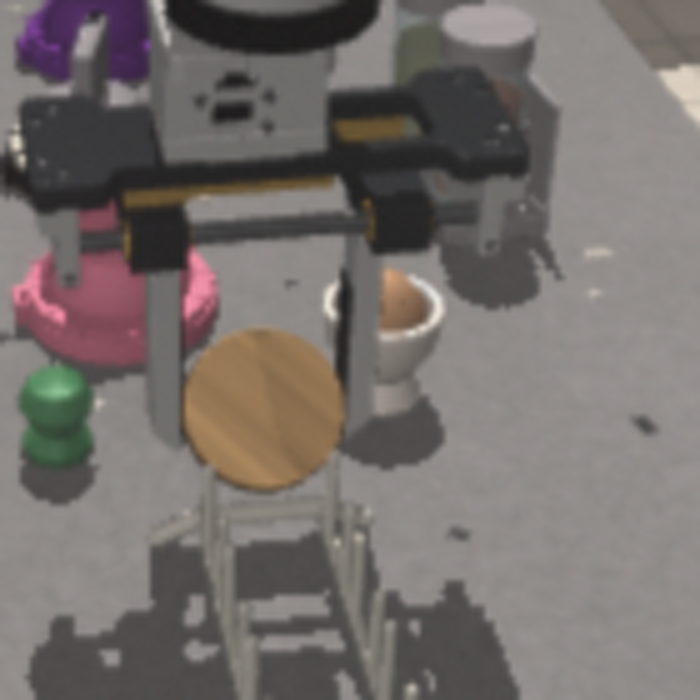

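```bash
python3 -m pendant '0 0 9 0;0 0 9 0;0 5 0 0;0 5 0 0;0 4 0 0;0 0 0 0;0 0 0 0' | grep -E "pos|force"
python3 -m pendant '0 0 -4 0;0 0 -4 0;0 0 -3 0;0 0 -3 0;0 0 0 0' | grep -E "pos|force"
python3 -m pendant '0 0 -2 0;0 0 -2 0;0 0 0 0' | grep -E "pos|force"
python3 -c "
from tilt import *
rem([650,-30,40],-1)
snap('side','s34',(300,150,440,290),5)
"
```

```text
position: [651.1, -7.8, 29.5]
contact_force: [0.1, 0.0, -0.2]
position: [651.9, -19.7, 32.4]
contact_force: [-1.4, 7.1, 4.9]
position: [652.1, -22.9, 33.1]
contact_force: [-2.0, 7.3, 6.9]
pos [652.1 -22.9  33.1] yaw -0.95 w 63.7 F [-2.   7.3  6.9] t 29.8333 j6 -0.11
need tool xyz [-2.  -6.9 -7.1] turn 0.05
```

View pics/s34.png

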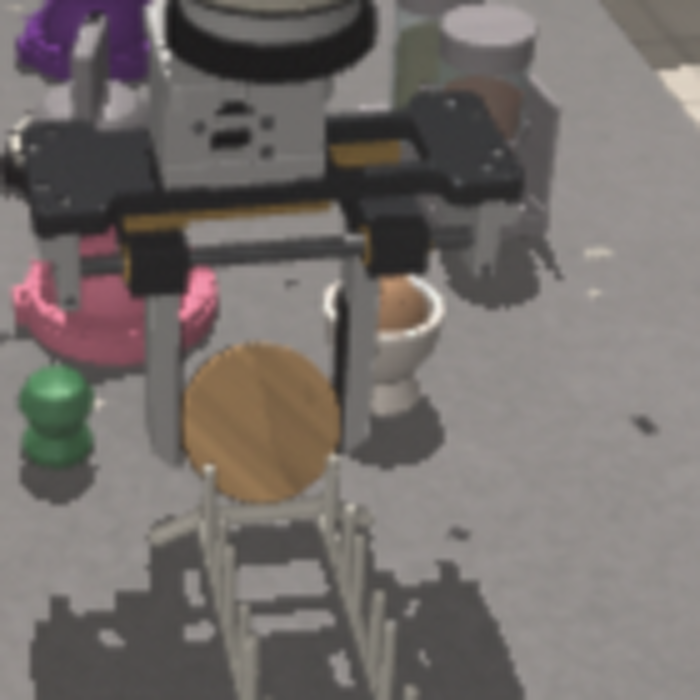

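```bash
python3 -m pendant '0 0 4 0;0 0 3 0;0 3 0 0;0 2 0 0;0 0 0 0;0 0 0 0' | grep -E "pos|force"
python3 -m pendant '0 0 -3 0;0 0 -3 0;0 0 -3 0;0 0 0 0' | grep -E "pos|force"
python3 -m pendant '0 0 -3 0;0 0 -2 0;0 0 0 0' | grep -E "pos|force"
python3 -c "
from tilt import *
rem([650,-30,40],-1)
snap('side','s35',(300,150,440,290),5)
"
```

```text
position: [652.3, -17.9, 26.3]
contact_force: [0.7, 5.5, 4.4]
position: [652.8, -24.3, 27.5]
contact_force: [-0.7, 9.9, 8.6]
position: [653.2, -30.0, 28.0]
contact_force: [1.1, 8.7, 8.9]
pos [653.2 -30.   28. ] yaw -0.93 w 63.4 F [1.1 8.7 8.9] t 30.9667 j6 -0.12
need tool xyz [ -3.2 -12.    0. ] turn 0.07
```

View pics/s35.png

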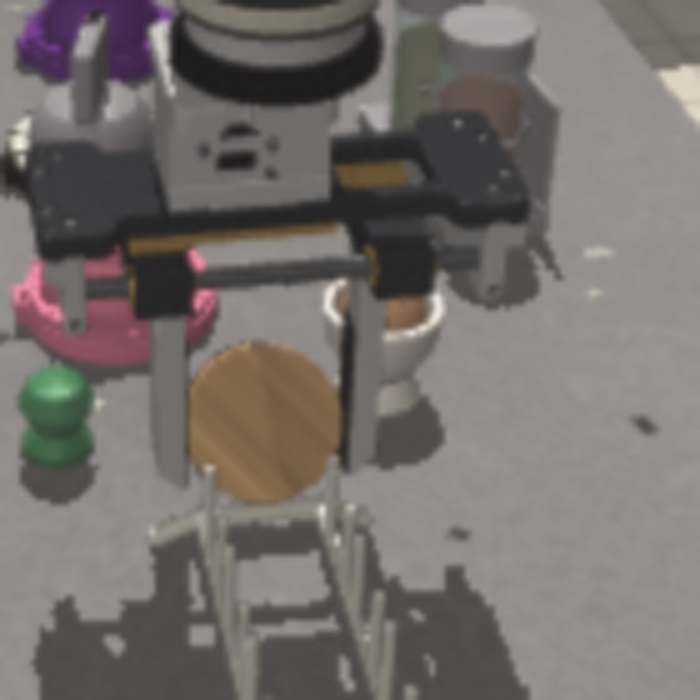

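```bash
python3 -m pendant '0 0 5 0;0 0 5 0;0 -15 5 0;0 -25 0 0;0 -25 0 0;0 -15 0 0;0 0 0 0' | grep -E "pos|force"
python3 -m pendant '0 0 -30 0;0 0 -30 0;0 0 -30 0;-10 0 -30 0;-15 0 -30 0;-25 0 -30 0;-25 0 -30 0;-25 0 -25 0' | grep -E "pos|force"
python3 -m pendant '0 0 0 7;0 0 0 7;0 0 0 7;0 0 0 7;0 0 0 7;0 0 0 7;0 0 0 7;0 0 0 7' | grep -E "pos|force"
python3 -m pendant '0 0 0 7;0 0 0 7;0 0 0 7;0 0 0 7;0 0 0 6;0 0 0 0;0 0 0 0' | grep -E "pos|force"
python3 -c "
from tilt import *
rem([555,-250,60],-91)
snap('side','s36',(200,150,420,320),3.6)
"
```

```text
position: [653.3, -18.9, 108.9]
contact_force: [0.9, -0.3, -0.3]
position: [544.6, -252.9, 102.2]
contact_force: [1.0, 0.0, -1.0]
position: [545.8, -251.0, 102.3]
contact_force: [0.0, -0.4, -0.9]
position: [546.3, -250.9, 103.1]
contact_force: [0.1, -0.4, 0.1]
pos [ 546.3 -250.9  103.1] yaw -90.84 w 63.6 F [ 0.1 -0.4  0.1] t 33.5167 j6 1.06
need tool xyz [-1.  43.1  8.8] turn 0.16
```

View pics/s36.png

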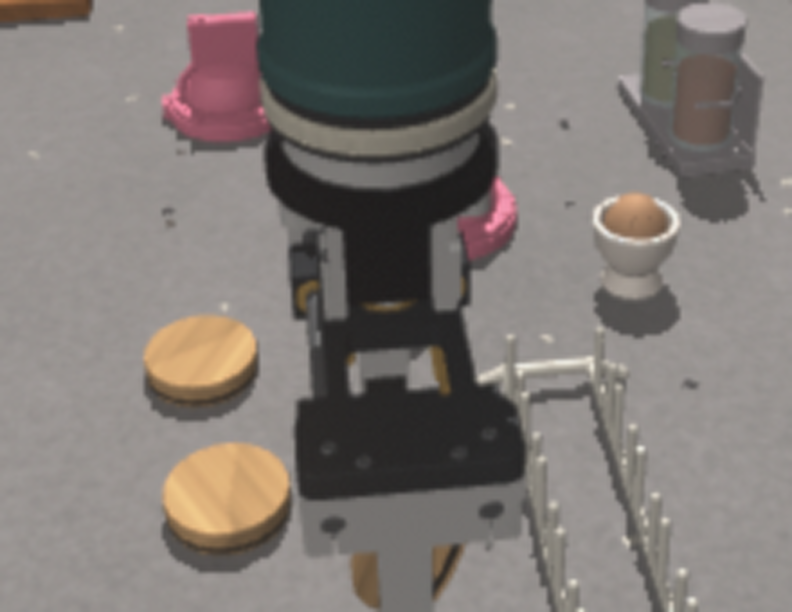

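```bash
python3 -m pendant '0 25 0 0;0 25 0 0;0 20 0 0;0 16 0 0;0 0 0 0;0 0 0 0' | grep -E "pos|force"
python3 -m pendant '0 0 0 0;0 0 0 0;0 0 0 0;0 0 0 0;0 0 0 0;0 0 0 0' 94 12
python3 -c "
from tilt import *
rem([555,-250,10],-91)
snap('side','s37',(200,210,420,380),3.6)
im=snap('top','t37')
for c,st in blobs(im,(8,90,90),(25,255,255),200)[0]: print(c.round(1),st,onz('top',c,16).round(1))
"
```

```text
position: [546.7, -250.8, 18.5]
contact_force: [-0.1, -0.1, 0.2]
clock: 34.57
position: [547.7, -251.1, 19.9]
eef_rot: [0.496, -0.504, 0.504, -0.496]
contact_force: [-0.1, -0.4, -0.3]
gripper_width: 93.6
pos [ 547.7 -251.1   19.9] yaw -90.96 w 93.6 F [-0.1 -0.4 -0.3] t 34.5667 j6 1.06
need tool xyz [-1.2  9.9  7.3] turn 0.04
[527.7 117.2] [510  92  43  44 724] [ 829.9 -463.1   16. ]
[391.9 256.3] [379 244  26  26 528] [ 470.8 -116.7   16. ]
[347.7 261.1] [335 249  26  26 523] [457.1  -7.2  16. ]
[100.6 347.8] [  25  297  129  102 7403] [237.4 592.4  16. ]
```

View pics/s37.png

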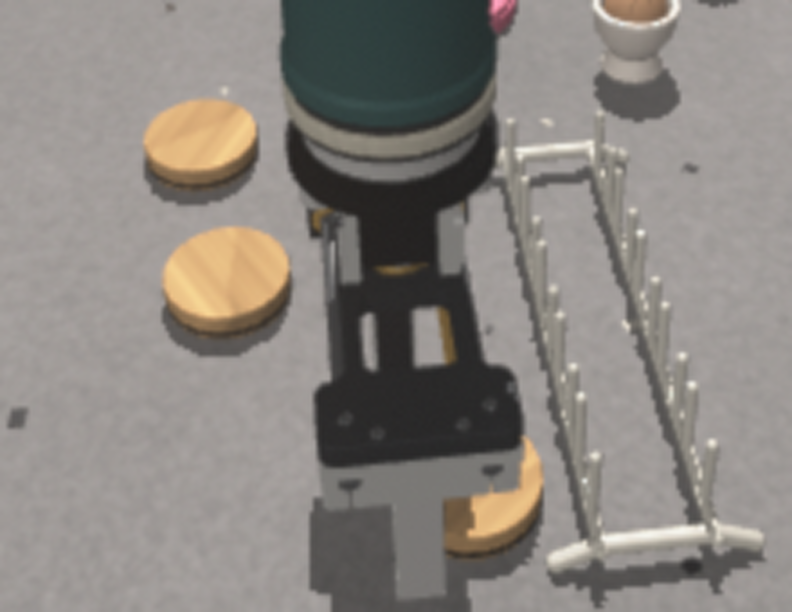

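View pics/t37.png

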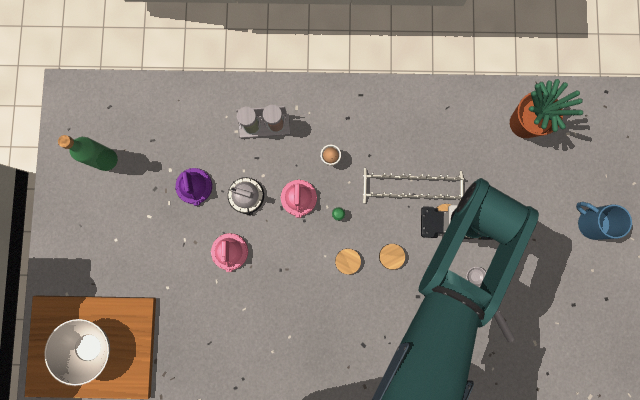

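```bash
python3 -m pendant '0 -25 -20 0;0 -25 -25 0;0 -25 -25 0;0 0 0 0' | grep -E "pos|force"
python3 -c "
from tilt import *
im=snap('side','s38',(200,210,420,380),3.6)
for c,st in blobs(im,(8,90,90),(25,255,255),200)[0]: print(c.round(1),st,onz('side',c,16).round(1))
im=snap('top','t38')
for c,st in blobs(im,(8,90,90),(25,255,255),200)[0]: print(c.round(1),st,onz('top',c,16).round(1))
"
```

```text
position: [477.3, -251.5, 100.3]
contact_force: [1.4, -0.2, 1.1]
[109.5 120.7] [  86   84   45   71 1797] [-73.3 782.5  16. ]
[  8.9 138. ] [  0 106  25  57 886] [-364.2  679.8   16. ]
[439.7 125.4] [399 118  94  27 733] [1061.   534.4   16. ]
[169.7 145.5] [ 144  121   59   39 1167] [186.8 526.   16. ]
[329.7 343.6] [ 310  325   41   39 1248] [ 572.2 -257.1   16. ]
[528.1 116.8] [510  92  41  44 665] [ 831.  -464.1   16. ]
[445.8 216. ] [433 204  26  26 523] [ 573.  -251.2   16. ]
[391.9 256.3] [379 244  26  26 526] [ 470.8 -116.8   16. ]
[347.7 261.1] [335 249  26  26 524] [457.2  -7.2  16. ]
[103.9 347.9] [  25  297  129  102 6458] [237.2 584.4  16. ]
```

View pics/s38.png

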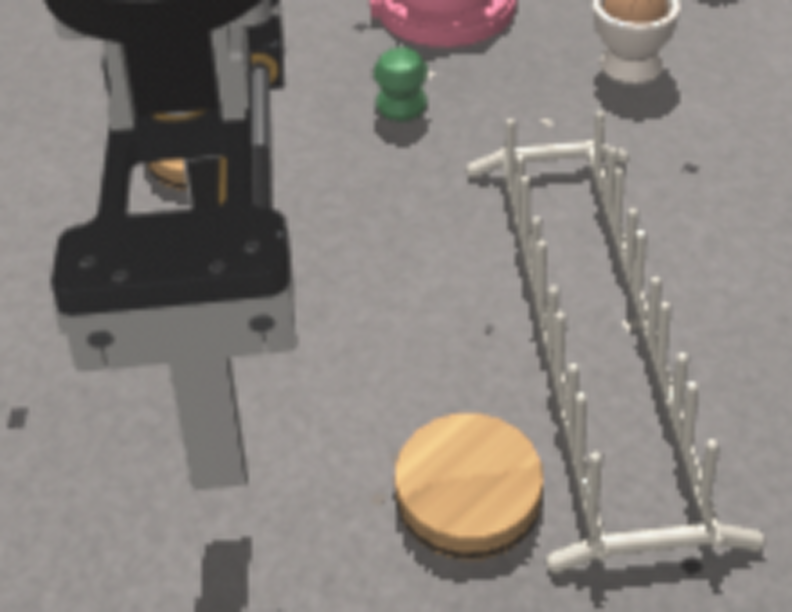

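```bash
python3 -m pendant '0 0 32 0;0 0 32 0;0 0 31 0;0 20 0 0;0 20 0 0;0 20 0 0;0 0 0 0;0 0 0 0' | grep -E "pos|force"
python3 -c "
from tilt import *
rem([573,-251.2,12],-91)
snap('side','s39',(200,210,420,380),3.6)"
```

```text
position: [571.3, -250.2, 30.9]
contact_force: [0.1, -0.1, 0.3]
pos [ 571.3 -250.2   30.9] yaw -90.94 w 94.3 F [ 0.1 -0.1  0.3] t 35.7667 j6 1.08
need tool xyz [ 1.1 18.9  1.8] turn 0.06
```

```bash
python3 -m pendant '1 10 1 0;0 9 0 0;0 0 0 0;0 0 0 0' | grep -E "pos|force"
python3 -m pendant '0 0 0 0;0 0 0 0;0 0 0 0;0 0 0 0;0 0 0 0;0 0 0 0' 50 12
python3 -m pendant '0 -15 0 0;0 -20 0 0;0 -20 0 0;0 -15 0 0;0 0 0 0;0 0 0 0'| grep -E "pos|force"
python3 -c "
from tilt import *
rem([605,-253,75],-91)
snap('side','s40',(200,210,420,380),3.6)"
```

```text
position: [573.1, -252.3, 14.9]
contact_force: [-0.8, 0.2, 0.4]
clock: 36.65
position: [573.7, -252.5, 15.8]
eef_rot: [0.496, -0.504, 0.504, -0.496]
contact_force: [-0.8, 0.5, 0.0]
gripper_width: 63.8
position: [574.1, -252.7, 86.3]
contact_force: [0.4, 0.7, -1.5]
pos [ 574.1 -252.7   86.3] yaw -90.97 w 63.7 F [ 0.4  0.7 -1.5] t 37.15 j6 1.08
need tool xyz [-0.3 11.4 30.9] turn 0.03
```

View pics/s40.png

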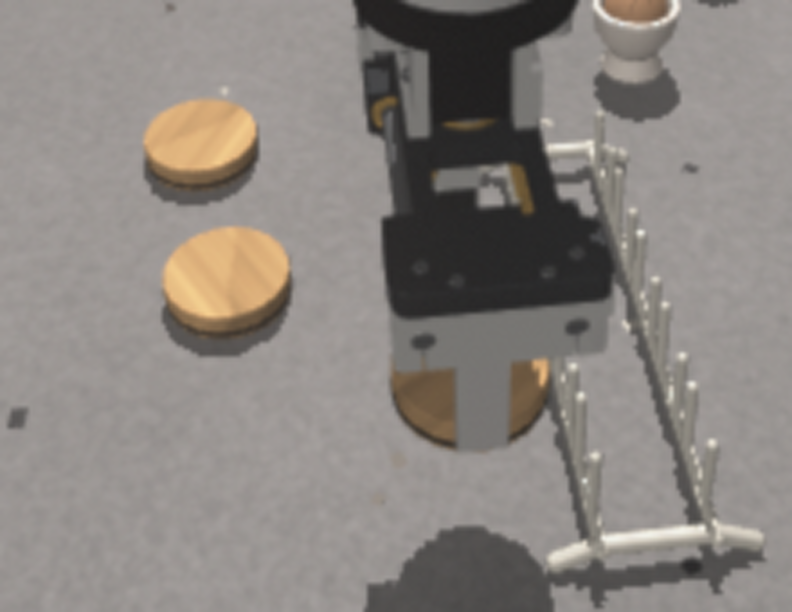

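```bash
python3 -m pendant '0 20 0 0;0 20 0 0;0 20 0 0;0 8 0 0;0 2 0 0;0 0 0 0;0 0 0 0'| grep -E "pos|force"
python3 -m pendant '0 0 0 0;0 0 0 0;0 0 0 0;0 3 0 0;0 2 0 0;0 0 0 0;0 0 0 0' 80| grep -E "pos|force"
```

```text
position: [573.2, -252.3, 14.6]
contact_force: [0.4, -0.2, -1.7]
position: [573.3, -252.3, 10.1]
contact_force: [0.5, -0.5, 0.4]
```

```bash
python3 -m pendant '0 0 0 0;0 0 0 0;0 0 0 0;0 0 0 0;0 0 0 0;0 0 0 0' 50 12| grep -E "pos|force|width"
python3 -m pendant '0 -15 0 0;0 -20 0 0;0 -20 0 0;0 -15 0 0;0 0 0 0;0 0 0 0'| grep -E "pos|force"
python3 -m pendant '0 0 10 0;0 0 10 0;0 0 10 0;0 4 0 0;0 4 0 0;0 0 0 0;0 0 0 0'| grep -E "pos|force"
python3 -c "
from tilt import *
rem([605,-253,70],-91)
snap('side','s41',(200,210,420,380),3.6)"
```

```text
position: [573.6, -252.5, 10.6]
contact_force: [0.7, 0.0, -0.4]
gripper_width: 63.5
position: [574.1, -252.7, 81.3]
contact_force: [0.7, 0.5, -1.3]
position: [602.2, -252.6, 70.8]
contact_force: [-0.4, 0.4, -0.8]
pos [ 602.2 -252.6   70.8] yaw -90.98 w 63.4 F [-0.4  0.4 -0.8] t 39.95 j6 1.1
need tool xyz [0.4 0.8 2.8] turn 0.02
```

View pics/s41.png

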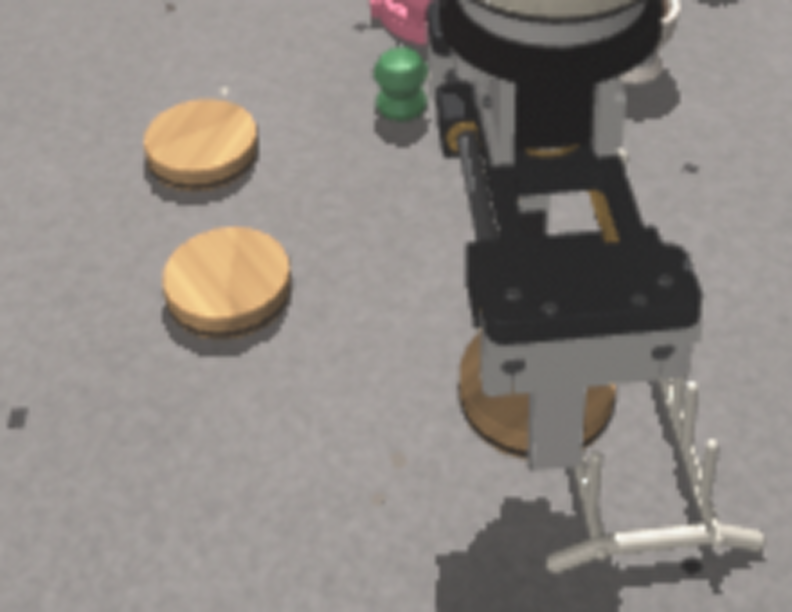

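```bash
python3 -m pendant '0 5 0 0;0 5 0 0;0 4 0 0;0 4 0 0;0 4 1 0;0 4 1 0;0 4 2 0;0 0 0 0'| grep -E "pos|force"
python3 -c "
from tilt import *
rem([610,-253,39],-91)
snap('side','s42',(200,210,420,380),3.6)"
```

```text
position: [607.0, -252.7, 41.0]
contact_force: [-1.7, -0.4, -0.3]
pos [ 607.  -252.7   41. ] yaw -90.96 w 63.5 F [-1.7 -0.4 -0.3] t 40.6667 j6 1.11
need tool xyz [0.3 2.  3. ] turn 0.04
```

View pics/s42.png

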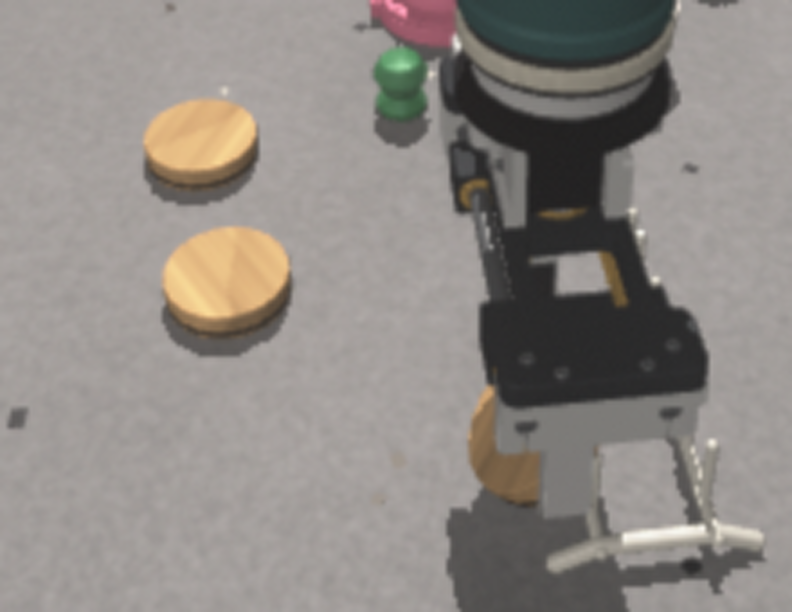

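```bash
python3 -m pendant '0 2 1.5 0;0 0 1.5 0;0 0 1.5 0;0 0 0 0;0 0 0 0'| grep -E "pos|force"
python3 -m pendant '0 0 1.5 0;0 0 1.5 0;0 0 0 0;0 0 0 0'| grep -E "pos|force"
python3 -c "
from tilt import *
rem([610,-253,39],-91)
snap('side','s43',(280,260,420,380),5)"
```

```text
position: [611.9, -253.2, 40.3]
contact_force: [-2.3, -0.3, 1.8]
position: [615.2, -253.0, 40.4]
contact_force: [-2.5, -0.3, 0.3]
pos [ 615.2 -253.    40.4] yaw -90.97 w 63.5 F [-2.5 -0.3  0.3] t 41.4667 j6 1.11
need tool xyz [ 0.   1.4 -5.2] turn 0.03
```

View pics/s43.png

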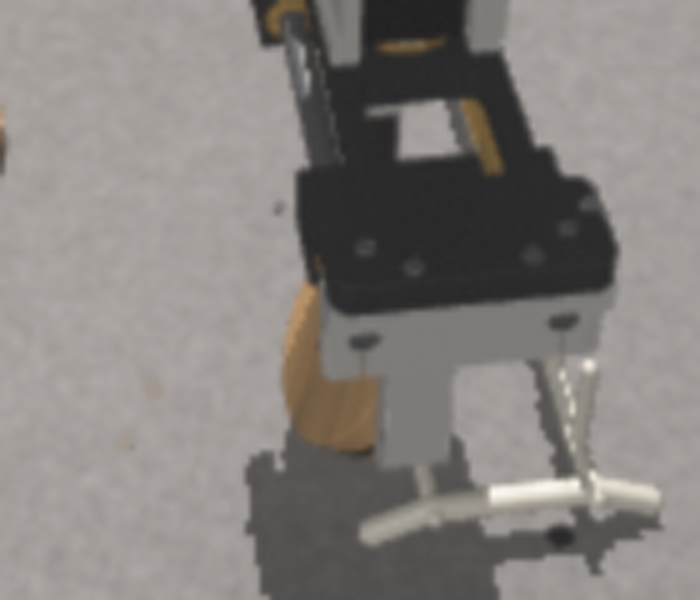

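```bash
python3 -m pendant '0 0 1.5 0;0 0 1.5 0;0 0 0 0;0 0 0 0'| grep -E "pos|force"
python3 -m pendant '0 0 1.5 0;0 0 1.5 0;0 0 0 0;0 0 0 0'| grep -E "pos|force"
python3 -c "
from tilt import *
rem([610,-253,39],-91)
snap('side','s44',(280,260,420,380),5)"
```

```text
position: [618.2, -253.1, 40.3]
contact_force: [-3.9, -0.3, 0.0]
position: [621.2, -253.1, 40.3]
contact_force: [-3.7, 0.2, -1.9]
pos [ 621.2 -253.1   40.3] yaw -90.96 w 63.5 F [-3.7  0.2 -1.9] t 42.1833 j6 1.12
need tool xyz [  0.    1.3 -11.2] turn 0.04
```

View pics/s44.png

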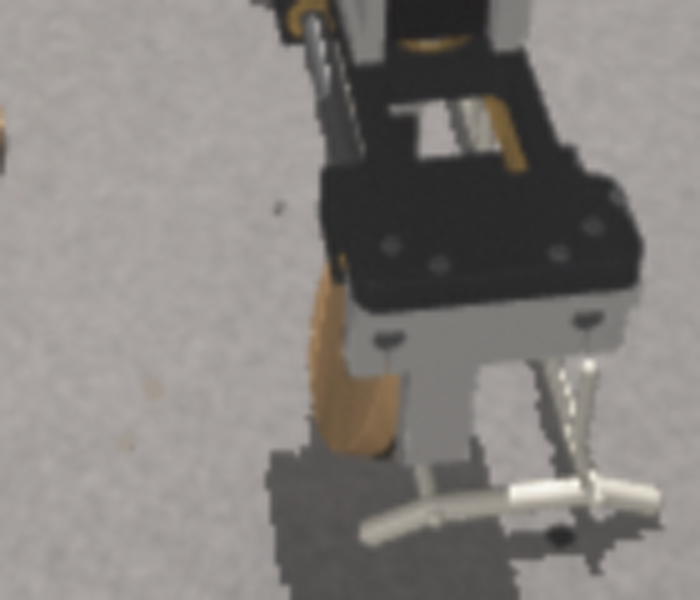

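```bash
python3 -m pendant '0 0 -5 0;0 0 -8 0;0 0 -8 0;0 -15 -5 0;0 -25 0 0;0 -25 0 0;0 0 0 0'| grep -E "pos|force"
python3 -m pendant '0 0 0 -7;0 0 0 -7;0 0 0 -7;0 0 0 -7;0 0 0 -7;0 0 0 -7;0 0 0 -7;0 0 0 -7'| grep -E "pos|force"
python3 -m pendant '0 0 0 -7;0 0 0 -7;0 0 0 -7;0 0 0 -7;0 0 0 -6;0 0 0 0;0 0 0 0'| grep -E "pos|force"
python3 -c "
from tilt import *
rem([648.1,-112,105],-1)
snap('side','s45',(270,200,410,340),5)"
```

```text
position: [598.2, -254.7, 114.2]
contact_force: [1.1, 0.1, 1.2]
position: [594.9, -252.8, 105.9]
contact_force: [0.4, 0.0, -1.0]
position: [595.0, -252.9, 105.8]
contact_force: [-0.1, 0.5, -1.5]
pos [ 595.  -252.9  105.8] yaw -1.13 w 63.3 F [-0.1  0.5 -1.5] t 44.0667 j6 -0.47
need tool xyz [ 50.3   0.8 141.9] turn -0.13
```

View pics/s45.png

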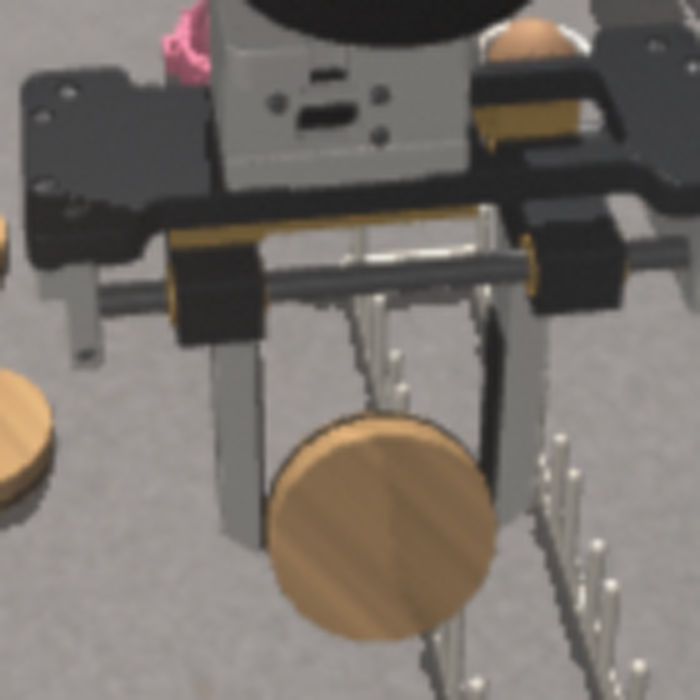

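```bash
python3 - <<'E'
from tilt import *
cn,s=tilt("s45",270,200,5,(255,400,520,700));lo,hi=cn.min(0),cn.max(0);print(lo,hi,hi-lo)
for d in (60,65,70,75,80,85,90):
    a,b=model(np.array([595,-255,103]),np.radians(d))
    # face top
    th=np.radians(d);n=np.array([0,-np.sin(th),np.cos(th)]);v=np.cross(n,[1,0,0]);P=np.array([595,-255,103])
    q=[proj("side",P+8*n+32*sg*v) for sg in(1,-1)]
    print(d,a.round(1),b.round(1),(b-a).round(1),"face rows",[float(x[1].round(1)) for x in q])
E
```

```text
[323.  282.2] [369.2 328. ] [46.2 45.8]
60 [322.1 277.6] [368.6 325.6] [46.5 48. ] face rows [280.5, 325.4]
65 [322.1 277.6] [368.6 325.2] [46.5 47.6] face rows [281.6, 325.1]
70 [322.1 277.9] [368.6 324.7] [46.6 46.8] face rows [282.8, 324.6]
75 [322.1 278.3] [368.7 324.1] [46.6 45.7] face rows [284.2, 323.9]
80 [322.1 279. ] [368.7 323.2] [46.6 44.3] face rows [285.8, 323.1]
85 [322.1 279.8] [368.6 322.2] [46.6 42.5] face rows [287.4, 322.1]
90 [322.1 280.7] [368.6 321.1] [46.6 40.4] face rows [289.3, 320.9]
```

```bash
python3 -m pendant '9 0 24 0;9 0 24 0;9 0 24 0;9 0 24 0;9 0 24 0;5 0 22 0;0 0 0 0;0 0 0 0'| grep -E "pos|force"
python3 -m pendant '0 10 0 0;0 10 0 0;0 0 0 0;0 0 0 0'| grep -E "pos|force"
python3 -c "
from tilt import *
rem([648.1,-111.5,70],-1)
snap('side','s46',(300,160,440,300),5)"
```

```text
position: [647.6, -110.7, 105.5]
contact_force: [-0.7, -0.1, -1.5]
position: [646.0, -112.5, 83.4]
contact_force: [-0.1, 0.6, -1.3]
pos [ 646.  -112.5   83.4] yaw -1.07 w 63.2 F [-0.1  0.6 -1.3] t 45.1167 j6 -0.24
need tool xyz [ 2.1 13.4  1.1] turn -0.07
```

View pics/s46.png

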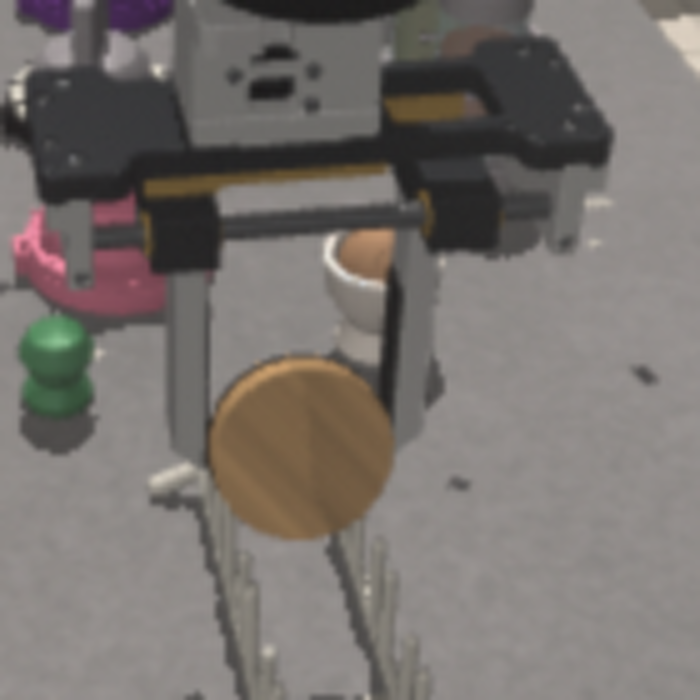

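```bash
cat >> tilt.py <<'E'
def solve(lo,hi,x,z,d):
    from scipy.optimize import brentq
    f=lambda y:(lambda ab:(ab[0][1]+ab[1][1])/2)(model(np.array([x,y,z]),np.radians(d)))-(lo[1]-1+hi[1])/2
    return brentq(f,-400,100)
E
python3 - <<'E'
from tilt import *
cn,s=tilt("s46",300,160,5,(195,340,410,560));lo,hi=cn.min(0),cn.max(0);print(lo,hi,hi-lo)
for z in(76,78,81,84): 
    y=solve(lo,hi,646,z,70);a,b=model(np.array([646,y,z]),np.radians(70));print(z,round(y,1),a.round(1),b.round(1),(b-a).round(1))
cn,s=tilt("s45",270,200,5,(255,400,520,700));lo,hi=cn.min(0),cn.max(0)
for z in(98,101,103.2,106): 
    y=solve(lo,hi,595,z,70);print(z,round(y,1))
E
```

```text
[341.4 231.4] [378.6 267.6] [37.2 36.2]
76 -114.8 [340.2 230.3] [377.8 267.7] [37.6 37.5]
78 -117.2 [340.5 230.2] [378.3 267.8] [37.8 37.6]Traceback (most recent call last):
  File "<stdin>", line 4, in <module>
  File "tilt.py", line 18, in solve
    return brentq(f,-400,100)
    r = _zeros._brentq(f, a, b, xtol, rtol, maxiter, args, full_output, disp)
    fx = f(x, *args)
  File "tilt.py", line 17, in <lambda>
    f=lambda y:(lambda ab:(ab[0][1]+ab[1][1])/2)(model(np.array([x,y,z]),np.radians(d)))-(lo[1]-1+hi[1])/2
                                                 ~~~~~^^^^^^^^^^^^^^^^^^^^^^^^^^^^^^^^^
  File "tilt.py", line 14, in model
    q=np.array([proj("side",p) for p in pts]);return q.min(0),q.max(0)
                ~~~~^^^^^^^^^^
  File "h.py", line 11, in proj
    p=ctrl.camera_params(n);K=np.array(p["camera_matrix"]);V=np.array(p["view"])
ValueError: time passes only in moves, steps and waits
```

```bash
sed -i 's/p=ctrl.camera_params(n);/p=cp(n);/' h.py; cat >> h.py <<'E'
import functools
@functools.lru_cache(None)
def cp(n): return ctrl.camera_params(n)
E
python3 -m pendant '2 5 0 0;0 5 0 0;0 5 0 0;0 0 0 0;0 0 0 0'| grep -E "pos|force"
python3 -m pendant '0 3 0 0;0 2 0 0;0 0 0 0;0 0 0 0'| grep -E "pos|force"
python3 -c "
from tilt import *
snap('side','s47',(300,170,440,310),5)"
```

```text
position: [649.0, -111.6, 69.7]
contact_force: [-0.4, -0.2, 0.1]
position: [649.0, -111.2, 65.8]
contact_force: [-2.7, 2.2, 2.6]
```

View pics/s47.png

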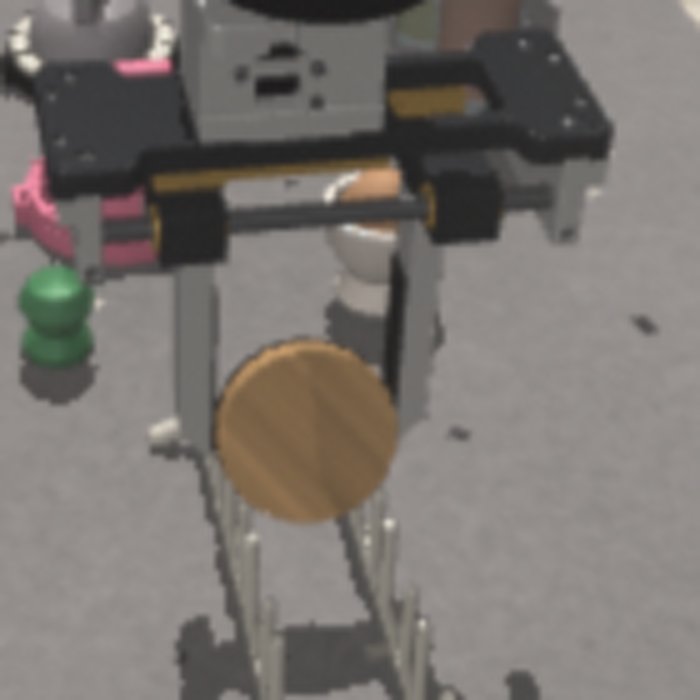

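```bash
python3 -m pendant '0 -2 2 0;0 0 2 0;0 0 1 0;0 0 0 0'| grep -E "pos|force"
python3 -m pendant '0 2 0 0;0 2 0 0;0 0 0 0;0 0 0 0'| grep -E "pos|force"
python3 -m pendant '0 2 0 0;0 2 0 0;0 0 0 0;0 0 0 0'| grep -E "pos|force"
python3 -c "
from tilt import *
snap('side','s48',(300,170,440,310),5)"
```

```text
position: [649.7, -106.7, 67.3]
contact_force: [-0.5, -0.2, -1.5]
position: [649.3, -106.8, 63.0]
contact_force: [-0.4, 0.1, -1.0]
position: [649.3, -106.7, 59.1]
contact_force: [-0.2, 0.1, -0.0]
```

View pics/s48.png

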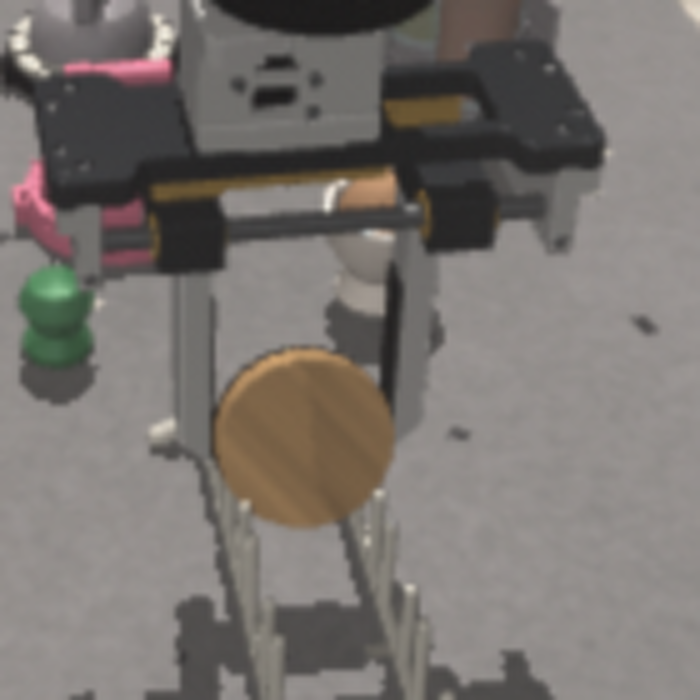

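```bash
python3 -m pendant '0 2 -1 0;0 1 -1 0;0 0 -2 0;0 0 -2 0;0 0 0 0'| grep -E "pos|force"
python3 -m pendant '0 0 -2 0;0 0 -2 0;0 0 0 0;0 0 0 0'| grep -E "pos|force"
python3 -c "
from tilt import *
snap('side','s49',(300,170,440,310),5)"
```

```text
position: [649.3, -111.3, 56.8]
contact_force: [-1.1, 4.3, 1.1]
position: [649.6, -115.9, 57.0]
contact_force: [0.0, 4.7, 1.3]
```

View pics/s49.png

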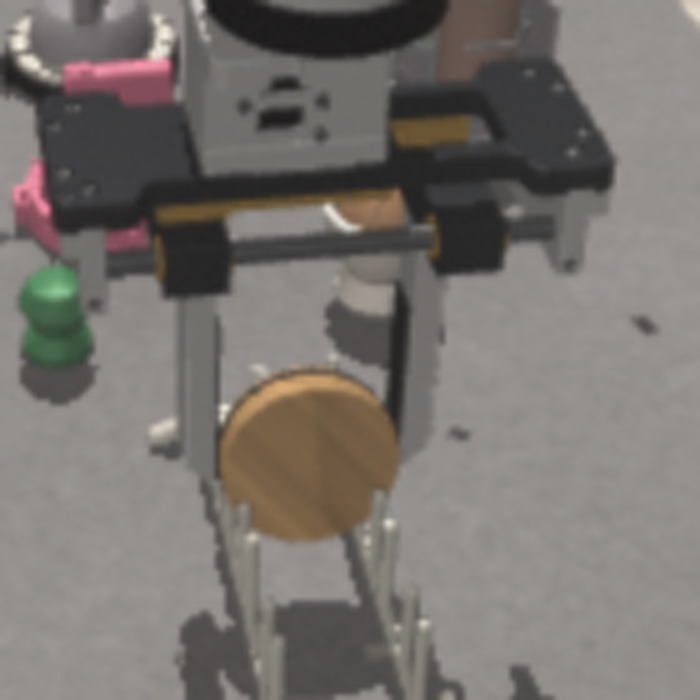

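```bash
python3 -m pendant '0 2 -1 0;0 3 -1 0;0 2 0 0;0 0 0 0;0 0 0 0'| grep -E "pos|force"
python3 -m pendant '0 3 0 0;0 3 0 0;0 0 0 0;0 0 0 0'| grep -E "pos|force"
python3 -c "
from tilt import *
snap('side','s50',(300,170,440,310),5)"
```

```text
position: [649.3, -119.2, 48.7]
contact_force: [0.7, 2.0, -0.9]
position: [648.9, -119.0, 42.6]
contact_force: [1.4, 0.9, -1.4]
```

View pics/s50.png

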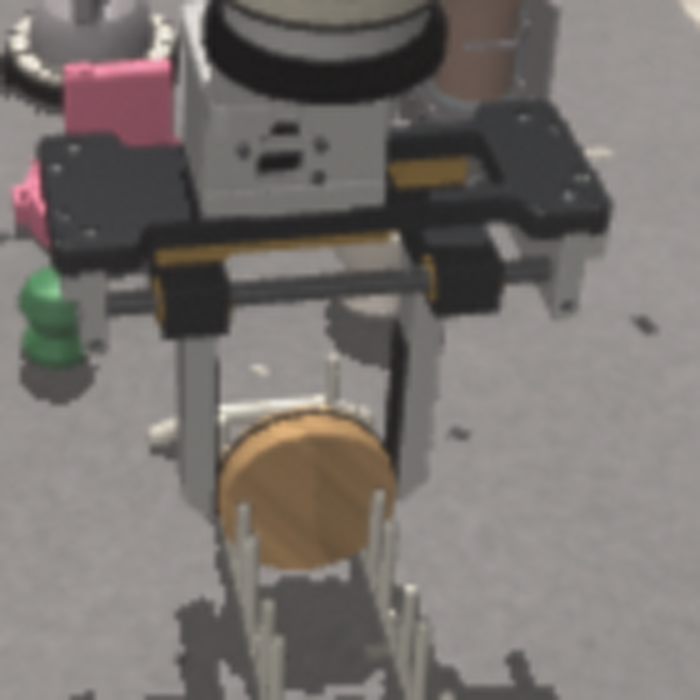

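```bash
python3 -m pendant '0 1 0 0;0 1 0 0;0 0 0 0;0 0 0 0'| grep -E "pos|force"
python3 -m pendant '0 1 0 0;0 1 0 0;0 0 0 0;0 0 0 0'| grep -E "pos|force"
python3 -m pendant '0 1 0 0;0 1 0 0;0 0 0 0;0 0 0 0'| grep -E "pos|force"
```

```text
position: [649.2, -118.8, 41.4]
contact_force: [-0.1, 2.1, 0.1]
position: [649.4, -118.7, 39.5]
contact_force: [0.6, 2.3, -0.6]
position: [649.4, -118.8, 37.9]
contact_force: [-0.6, 2.9, 3.3]
```

```bash
python3 -m pendant '0 1 0 0;0 0 0 0;0 0 0 0'| grep -E "pos|force"
python3 -m pendant '0 0 0 0;0 0 0 0;0 0 0 0;0 0 0 0;0 0 0 0' 88| grep -E "pos|force|width"
python3 -m pendant '0 -15 0 0;0 -25 0 0;0 -25 0 0;0 -15 0 0;0 0 0 0'| grep -E "pos|force|width"
python3 -c "
from tilt import *
snap('side','s51',(300,170,440,310),5)"
```

```text
position: [649.4, -118.8, 37.7]
contact_force: [-2.1, 2.1, 6.1]
position: [649.1, -119.0, 36.0]
contact_force: [0.6, 0.4, -0.1]
gripper_width: 87.7
position: [651.8, -119.5, 121.6]
contact_force: [0.3, -0.9, 0.4]
gripper_width: 88.1
```

View pics/s51.png

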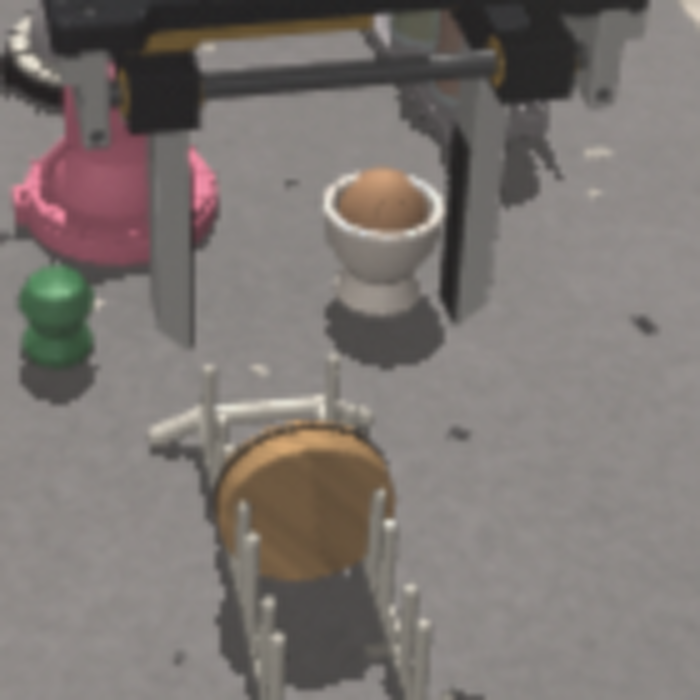

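Lid 1 stands upright in slot 4 (side view around (361,270)). Now the middle lid.

```bash
python3 -m pendant '-30 0 0 0;-30 0 0 0;-30 0 0 0;-30 0 0 0;-30 0 0 0;-30 0 0 0;0 0 0 7;0 0 0 7' 94| grep -E "pos|force"
python3 -m pendant '0 0 0 7;0 0 0 7;0 0 0 7;0 0 0 7;0 0 0 7;0 0 0 7;0 0 0 7;0 0 0 7'| grep -E "pos|force"
python3 -m pendant '0 0 0 7;0 0 0 7;0 0 0 6;0 10 0 0;0 10 0 0;0 0 0 0;0 0 0 0'| grep -E "pos|force"
python3 -c "
from tilt import *
rem([470.8,-116.8,11],-91)
im=snap('side','s52')
for c,st in blobs(im,(8,90,90),(25,255,255),200)[0]:
  if 200<c[0]<420 and c[1]>180: print(c.round(1),st,onz('side',c,16).round(1))
im=snap('top','t52')
for c,st in blobs(im,(8,90,90),(25,255,255),100)[0]:
  if 300<c[0]<500 and c[1]>170: print(c.round(1),st,onz('top',c,16).round(1))
"
```

```text
position: [466.4, -115.1, 114.0]
contact_force: [1.4, -0.6, 0.8]
position: [468.1, -115.3, 114.1]
contact_force: [0.2, -0.4, -0.1]
position: [467.9, -115.2, 94.2]
contact_force: [0.6, 0.9, 0.6]
pos [ 467.9 -115.2   94.2] yaw -90.88 w 94.0 F [0.6 0.9 0.6] t 52.6667 j6 1.23
need tool xyz [ 1.7 83.2  3.2] turn 0.12
[263.4 247.6] [257 239  14  21 206] [473.2 -13.1  16. ]
[360.4 269.3] [343 254  34  32 719] [ 653.5 -103.2   16. ]
[262.1 287.1] [245 273  35  29 772] [ 470.  -123.2   16. ]
[397.7 184.1] [393 172  10  26 197] [ 652.  -131.1   16. ]
[347.7 261.1] [335 249  26  26 522] [457.1  -7.3  16. ]
```

View pics/s52.png

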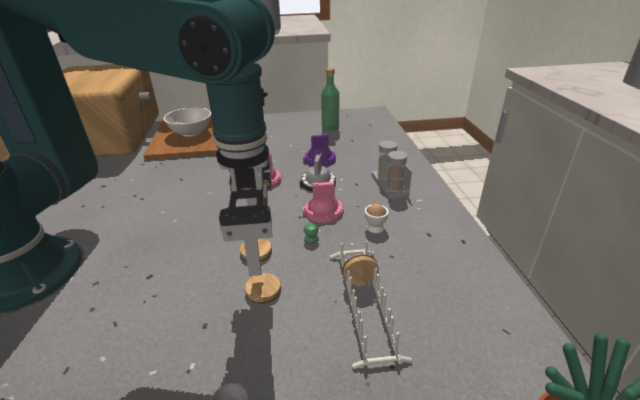

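View pics/t52.png

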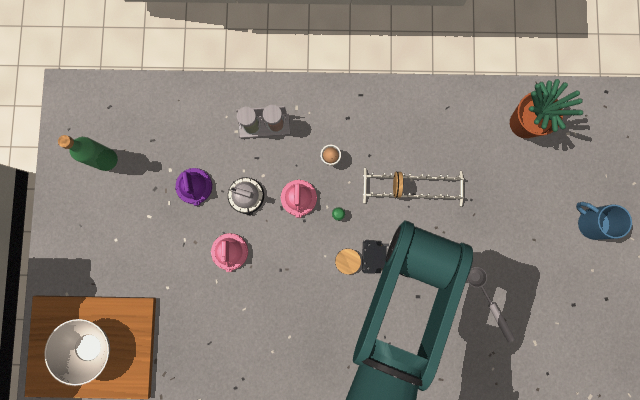

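```bash
python3 -m pendant '1 20 2 0;1 20 1 0;0 20 0 0;0 10 0 0;0 0 0 0;0 0 0 0'| grep -E "pos|force"
python3 -c "
from tilt import *
rem([470.8,-116.8,10.5],-91)"
```

```text
position: [472.3, -117.7, 26.6]
contact_force: [0.8, 1.0, 0.0]
pos [ 472.3 -117.7   26.6] yaw -90.95 w 93.8 F [0.8 1.  0. ] t 53.2667 j6 1.23
need tool xyz [-0.9 16.1 -1.5] turn 0.05
```

```bash
python3 -m pendant '0 8 -4 0;0 8 -2 0;0 0 0 0;0 0 0 0'| grep -E "pos|force"
python3 -m pendant '0 0 0 0;0 0 0 0;0 0 0 0;0 0 0 0;0 0 0 0;0 0 0 0' 50 12| grep -E "pos|force|width"
python3 -m pendant '0 -15 0 0;0 -20 0 0;0 -20 0 0;0 -20 0 0;0 0 0 0;0 0 0 0'| grep -E "pos|force|width"
python3 -c "
from tilt import *
rem([597,-253,72],-91)
snap('side','s53',(200,180,420,350),3.6)"
```

```text
position: [465.9, -117.5, 10.2]
contact_force: [0.3, -1.1, 0.1]
position: [466.5, -117.6, 10.7]
contact_force: [0.7, -0.3, 1.0]
gripper_width: 63.9
position: [467.1, -117.9, 86.2]
contact_force: [0.6, -0.8, -1.4]
gripper_width: 63.5
pos [ 467.1 -117.9   86.2] yaw -90.97 w 63.5 F [ 0.6 -0.8 -1.4] t 54.6 j6 1.22
need tool xyz [132.9  14.7 132.2] turn 0.03
```

View pics/s53.png

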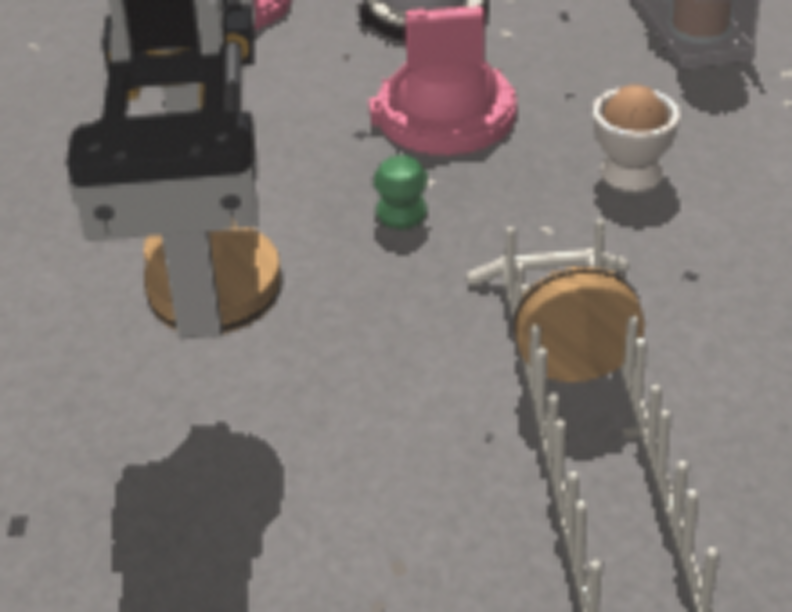

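```bash
python3 -m pendant '22 0 22 0;22 0 22 0;22 0 22 0;22 0 22 0;22 0 22 0;22 0 20 0;0 0 0 0;0 0 0 0'| grep -E "pos|force|width"
python3 -c "
from tilt import *
rem([597,-253,68],-91)"
```

```text
position: [593.0, -252.0, 81.8]
contact_force: [0.7, -0.1, -0.8]
gripper_width: 63.6
pos [ 593.  -252.    81.8] yaw -91.04 w 63.6 F [ 0.7 -0.1 -0.8] t 55.3167 j6 1.1
need tool xyz [ 0.9 13.8  4. ] turn -0.04
```

```bash
python3 -m pendant '1 7 2 0;0 7 2 0;0 5 0 0;0 5 0 0;0 4 0 0;0 4 0 0;0 4 1 0;0 0 0 0'| grep -E "pos|force|width"
python3 -m pendant '0 4 1 0;0 3 2 0;0 0 2 0;0 0 2 0;0 0 0 0'| grep -E "pos|force|width"
python3 -c "
from tilt import *
rem([597,-253,40],-91)
snap('side','s54',(280,260,420,380),5)"
```

```text
position: [598.9, -252.4, 49.0]
contact_force: [-0.9, 0.6, 1.4]
gripper_width: 63.5
position: [605.4, -253.5, 41.8]
contact_force: [-3.7, -0.5, 1.9]
gripper_width: 63.6
pos [ 605.4 -253.5   41.8] yaw -90.99 w 63.6 F [-3.7 -0.5  1.9] t 56.4 j6 1.11
need tool xyz [-0.4  1.8 -8.4] turn 0.01
```

View pics/s54.png

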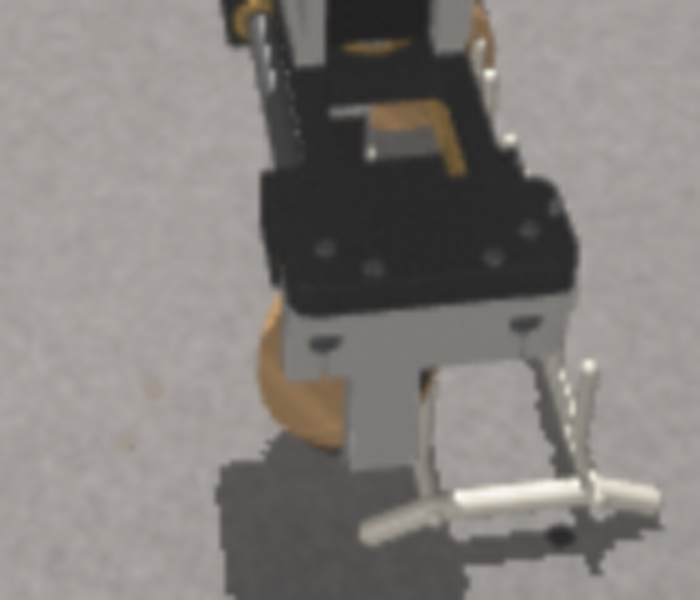

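```bash
python3 -m pendant '0 2 2 0;0 0 2 0;0 0 2 0;0 0 0 0'| grep -E "pos|force"
python3 -m pendant '0 0 2 0;0 0 2 0;0 0 1 0;0 0 0 0'| grep -E "pos|force"
python3 -c "
from tilt import *
snap('side','s55',(280,260,420,380),5)"
```

```text
position: [611.5, -253.4, 39.8]
contact_force: [-3.6, -1.1, 0.6]
position: [616.3, -253.1, 39.4]
contact_force: [-4.4, -0.3, 0.1]
```

View pics/s55.png

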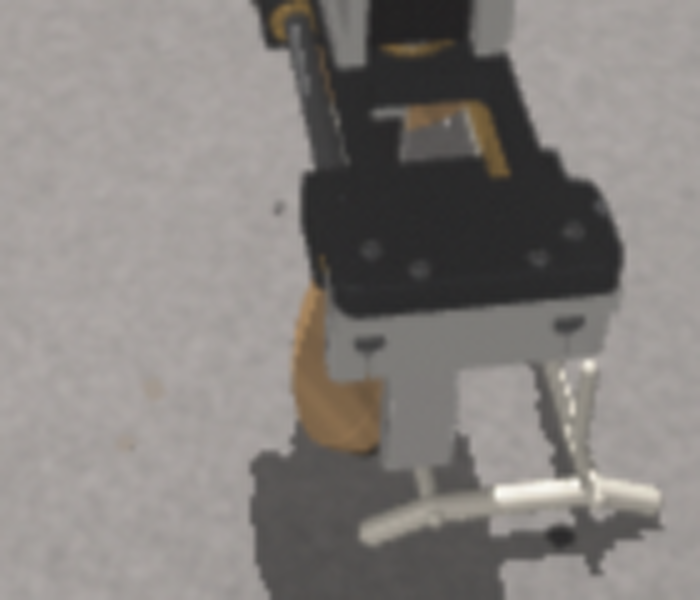

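```bash
python3 -m pendant '0 0 2 0;0 0 2 0;0 0 1 0;0 0 0 0'| grep -E "pos|force"
python3 -m pendant '0 0 2 0;0 0 1 0;0 0 0 0'| grep -E "pos|force"
python3 -c "
from tilt import *
snap('side','s56',(280,260,420,380),5)"
```

```text
position: [621.7, -253.0, 39.5]
contact_force: [-4.0, 0.2, -2.2]
position: [624.9, -253.0, 39.8]
contact_force: [-4.0, 1.4, -3.2]
```

View pics/s56.png

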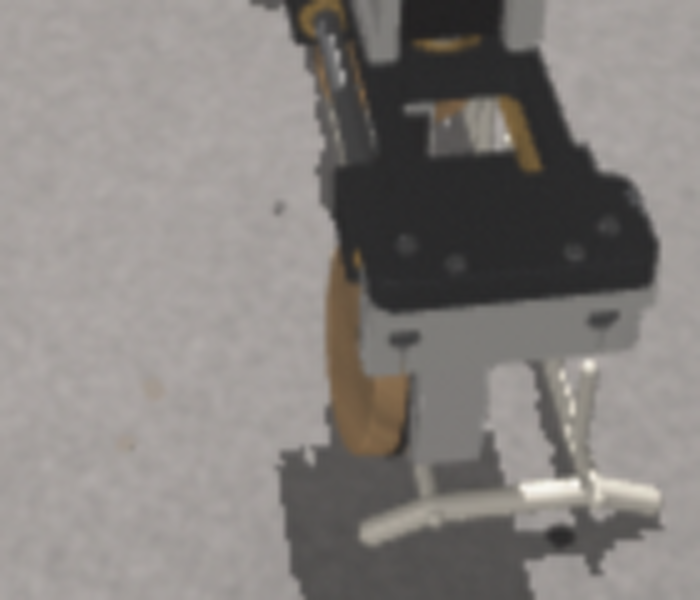

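```bash
python3 -m pendant '0 0 1.5 0;0 0 0 0;0 0 -5 0;0 0 -8 0;0 0 -8 0;0 -15 -5 0;0 -25 0 0;0 -25 0 0'| grep -E "pos|force"
python3 -m pendant '0 0 0 -7;0 0 0 -7;0 0 0 -7;0 0 0 -7;0 0 0 -7;0 0 0 -7;0 0 0 -7;0 0 0 -7'| grep -E "pos|force"
python3 -m pendant '0 0 0 -7;0 0 0 -7;0 0 0 -7;0 0 0 -7;0 0 0 -6;0 0 0 0;0 0 0 0'| grep -E "pos|force"
python3 -c "
from tilt import *
rem([648.1,-112,105],-1)
snap('side','s57',(270,200,410,340),5)
cn,s=tilt('s57',270,200,5,(255,400,520,700));lo,hi=cn.min(0),cn.max(0);print(lo,hi,hi-lo)
p=ctrl.state()['position']
for d in (60,70,75,80,90):
    a,b=model(p+[0,0,-3],np.radians(d));print(d,a.round(1),b.round(1),(b-a).round(1))
"
```

```text
position: [599.7, -252.7, 106.8]
contact_force: [0.7, -1.0, -0.4]
position: [600.9, -253.2, 107.7]
contact_force: [0.3, 0.4, -0.5]
position: [600.9, -253.2, 107.2]
contact_force: [0.6, -0.8, -0.4]
pos [ 600.9 -253.2  107.2] yaw -1.13 w 63.0 F [ 0.6 -0.8 -0.4] t 59.7167 j6 -0.47
need tool xyz [ 44.4   2.2 142.1] turn -0.13
[327.4 280. ] [373.6 326.8] [46.2 46.8]
60 [325.9 275.8] [372.4 323.6] [46.5 47.8]
70 [325.9 276.1] [372.4 322.8] [46.5 46.7]
75 [325.9 276.6] [372.4 322.2] [46.5 45.6]
80 [325.9 277.2] [372.4 321.3] [46.5 44.2]
90 [325.9 278.9] [372.4 319.2] [46.5 40.3]
```

View pics/s57.png

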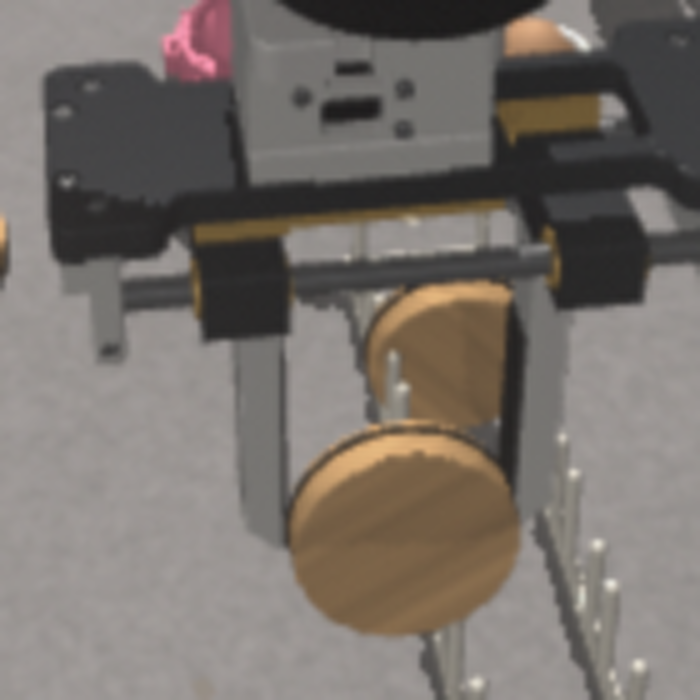

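```bash
python3 -m pendant '9 0 18 0;9 0 18 0;9 0 18 0;9 0 18 0;9 0 17 0;0 0 0 0;0 0 0 0'| grep -E "pos|force"
python3 -m pendant '0 10 0 0;0 10 0 0;0 0 0 0;0 0 0 0'| grep -E "pos|force"
python3 -c "
from tilt import *
rem([648.5,-162.5,70],-1)
snap('side','s58',(300,180,440,320),5)"
```

```text
position: [647.3, -164.1, 105.8]
contact_force: [-0.2, -0.8, -1.3]
position: [645.5, -165.3, 83.4]
contact_force: [-0.3, 0.2, -0.4]
pos [ 645.5 -165.3   83.4] yaw -1.06 w 62.5 F [-0.3  0.2 -0.4] t 60.6833 j6 -0.32
need tool xyz [ 3.  13.4  2.8] turn -0.06
```

View pics/s58.png

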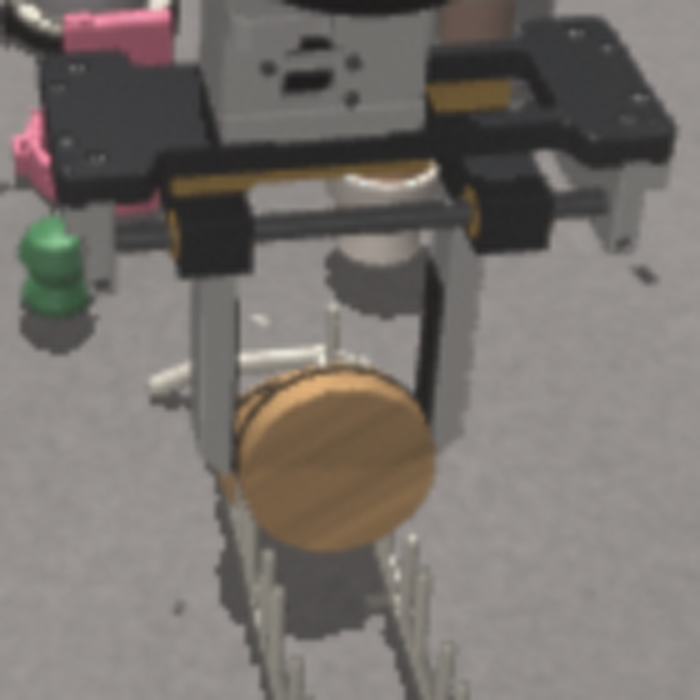

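```bash
python3 -m pendant '3 5 3 0;0 5 1 0;0 5 0 0;0 0 0 0;0 0 0 0'| grep -E "pos|force"
python3 -m pendant '0 3 0 0;0 2 0 0;0 0 0 0;0 0 0 0'| grep -E "pos|force"
python3 -m pendant '0 3 0 0;0 2 0 0;0 0 0 0;0 0 0 0'| grep -E "pos|force"
python3 -c "
from tilt import *
snap('side','s59',(300,180,440,320),5)"
```

```text
position: [648.6, -160.4, 69.7]
contact_force: [-5.1, 0.7, 1.0]
position: [649.0, -159.7, 66.2]
contact_force: [-6.5, 3.8, 4.0]
position: [648.9, -159.7, 61.0]
contact_force: [-7.3, 3.4, 4.3]
```

View pics/s59.png

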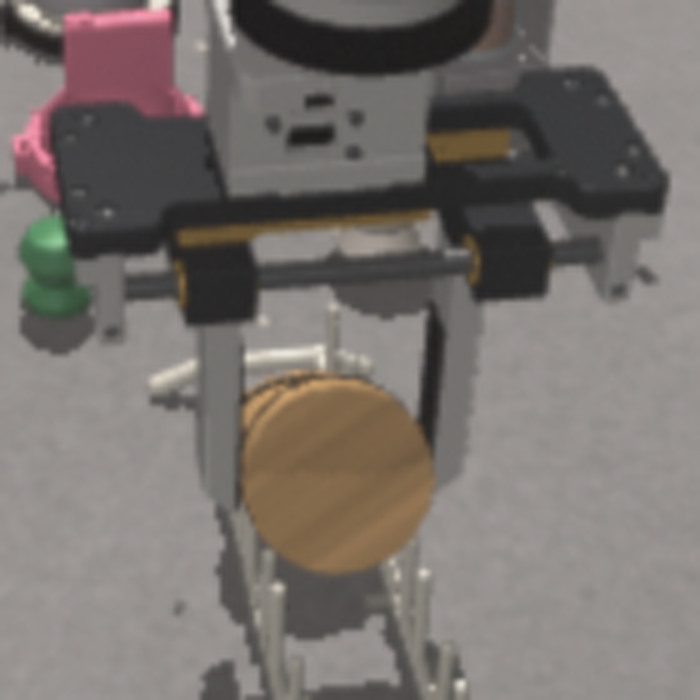

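```bash
python3 -m pendant '0 -5 0 0;-2 -3 4 0;0 0 4 0;0 0 0 0;0 0 0 0'| grep -E "pos|force"
python3 -c "
from tilt import *
snap('side','s60',(300,180,440,320),5)"
python3 -m pendant '0 3 0 0;0 2 0 0;0 0 0 0;0 0 0 0'| grep -E "pos|force"
python3 -m pendant '0 2 0 0;0 2 0 0;0 0 0 0;0 0 0 0'| grep -E "pos|force"
python3 -c "
from tilt import *
snap('side','s61',(300,180,440,320),5)"
```

```text
position: [648.6, -152.5, 68.6]
contact_force: [0.1, -0.2, -0.3]
position: [647.9, -152.7, 62.8]
contact_force: [-0.2, -0.1, 0.0]
position: [648.1, -152.7, 59.2]
contact_force: [0.1, -0.2, -1.2]
```

View pics/s61.png

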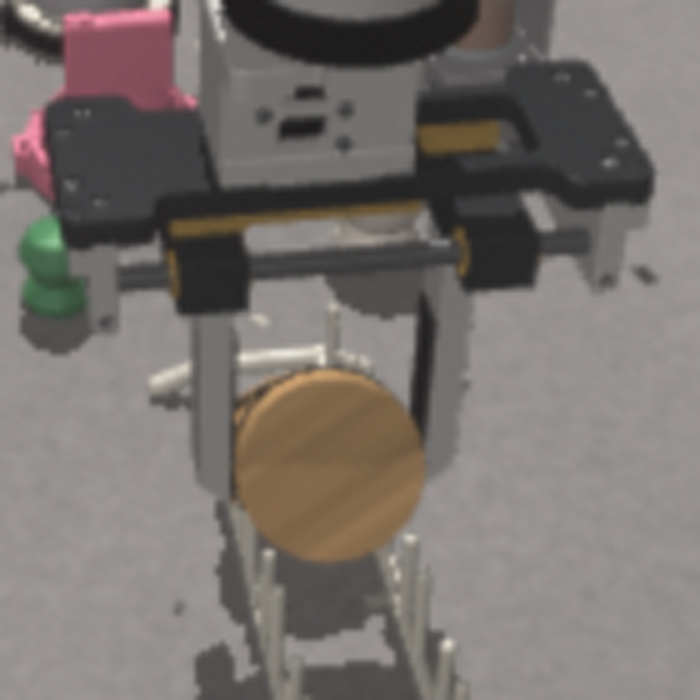

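```bash
python3 -m pendant '0 2 -1 0;0 1 -1 0;0 0 -2 0;0 0 -2 0;0 0 0 0'| grep -E "pos|force"
python3 -m pendant '0 0 -2 0;0 0 -2 0;0 0 0 0;0 0 0 0'| grep -E "pos|force"
python3 -c "
from tilt import *
snap('side','s62',(300,180,440,320),5)"
```

```text
position: [648.0, -156.9, 56.6]
contact_force: [-1.1, 4.7, 1.5]
position: [647.9, -159.7, 57.2]
contact_force: [-2.5, 7.2, 3.7]
```

View pics/s62.png

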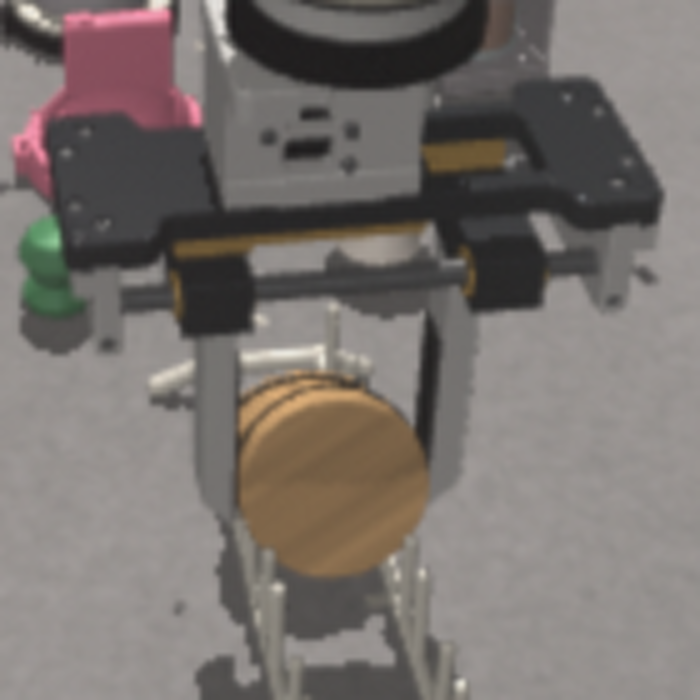

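```bash
python3 -m pendant '0 0 4 0;0 0 3 0;0 2 0 0;0 2 0 0;0 0 0 0;0 0 0 0'| grep -E "pos|force"
python3 -m pendant '0 2 0 0;0 0 -2 0;0 0 -2 0;0 0 0 0;0 0 0 0'| grep -E "pos|force"
python3 -c "
from tilt import *
snap('side','s63',(300,180,440,320),5)"
```

```text
position: [647.9, -156.1, 52.0]
contact_force: [0.8, 0.5, -0.4]
position: [648.0, -158.9, 50.4]
contact_force: [-0.4, 4.3, 0.8]
```

View pics/s63.png

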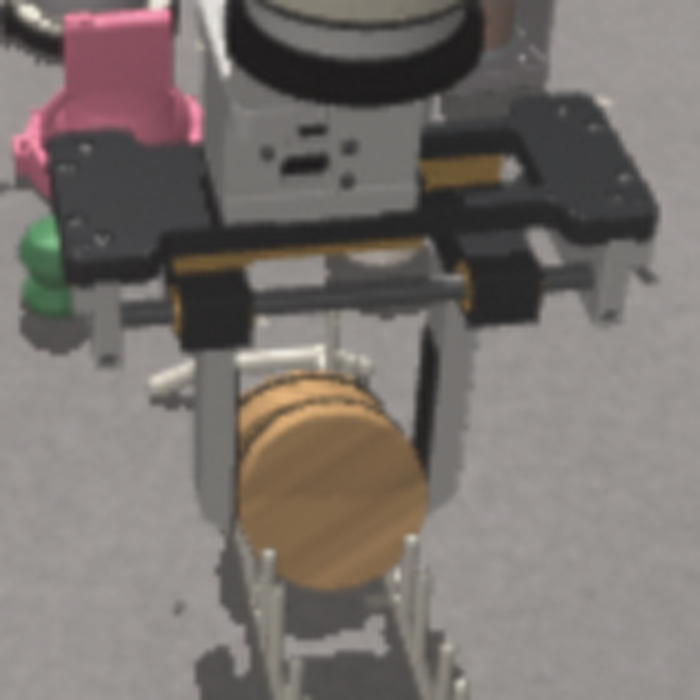

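```bash
python3 -m pendant '0 0 -2 0;0 1 -2 0;0 2 -1 0;0 2 0 0;0 0 0 0'| grep -E "pos|force"
python3 -m pendant '0 2 -1 0;0 2 0 0;0 0 0 0;0 0 0 0'| grep -E "pos|force"
python3 -c "
from tilt import *
snap('side','s64',(300,180,440,320),5)"
```

```text
position: [648.3, -163.4, 45.8]
contact_force: [-0.5, 3.5, 0.2]
position: [648.4, -165.5, 41.7]
contact_force: [1.3, 3.8, 0.5]
```

View pics/s64.png

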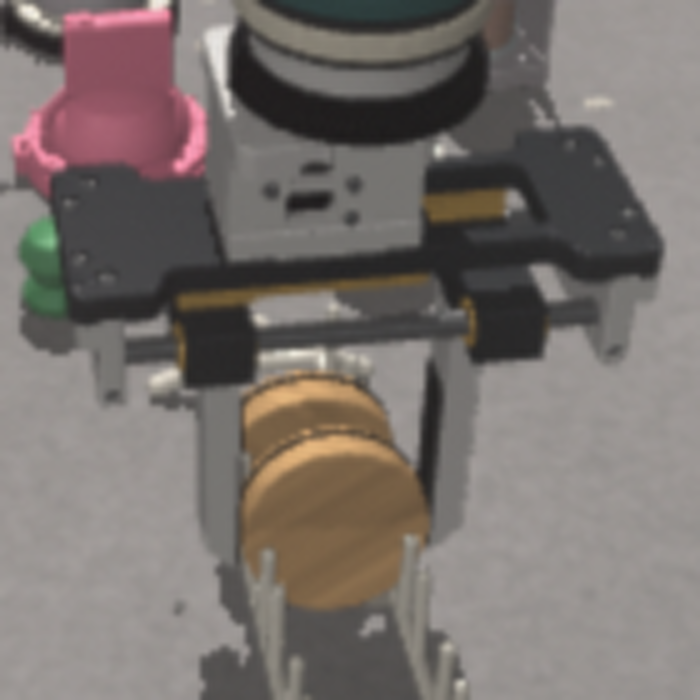

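```bash
python3 -m pendant '0 2 -0.5 0;0 2 0 0;0 0 0 0;0 0 0 0'| grep -E "pos|force"
python3 -m pendant '0 1 0 0;0 1 0 0;0 0 0 0;0 0 0 0'| grep -E "pos|force"
python3 -m pendant '0 1 0 0;0 1 0 0;0 0 0 0;0 0 0 0'| grep -E "pos|force"
python3 -c "
from tilt import *
snap('side','s65',(300,180,440,320),5)"
```

```text
position: [648.2, -166.4, 37.3]
contact_force: [1.2, 3.1, 0.1]
position: [648.1, -166.3, 35.4]
contact_force: [1.6, 3.3, 0.5]
position: [648.0, -166.2, 33.2]
contact_force: [0.7, 3.7, 0.7]
```

View pics/s65.png

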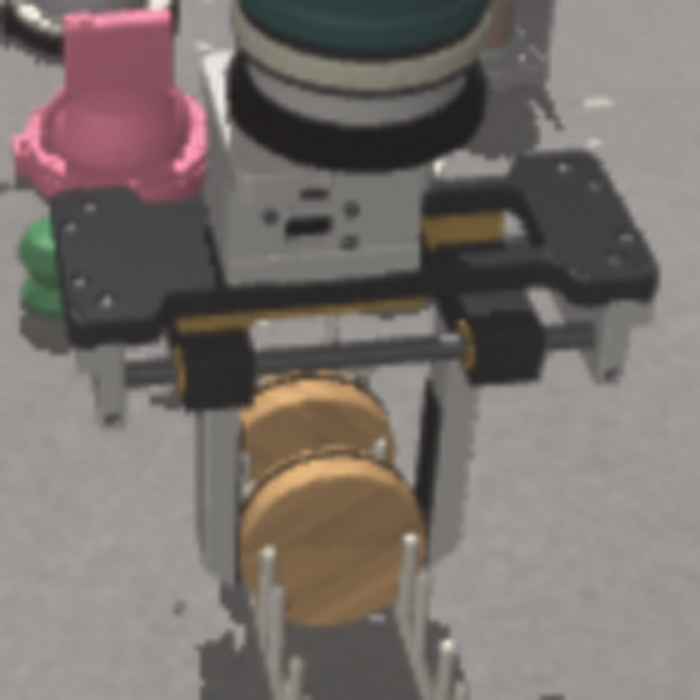

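```bash
python3 -m pendant '0 1 0 0;0 1 0 0;0 0 0 0;0 0 0 0'| grep -E "pos|force"
python3 -m pendant '0 1 0 0;0 1 0 0;0 0 0 0;0 0 0 0'| grep -E "pos|force"
python3 -m pendant '0 1 0 0;0 1 0 0;0 0 0 0;0 0 0 0'| grep -E "pos|force"
```

```text
position: [648.1, -166.4, 32.2]
contact_force: [-0.8, 4.1, 4.8]
position: [648.3, -166.9, 31.7]
contact_force: [-2.6, 3.6, 9.2]
position: [648.2, -167.4, 30.9]
contact_force: [-4.9, 3.7, 12.5]
```

```bash
python3 -m pendant '0 -2 0 0;0 0 0 0;0 0 0 0;0 0 0 0;0 0 0 0;0 0 0 0' 88| grep -E "pos|force|width"
python3 -m pendant '0 -15 0 0;0 -25 0 0;0 -25 0 0;0 -15 0 0;0 0 0 0'| grep -E "pos|force|width"
python3 -c "
from tilt import *
snap('side','s66',(300,180,440,320),5)"
```

```text
position: [647.6, -166.4, 28.7]
contact_force: [0.0, -0.2, 0.5]
gripper_width: 88.1
position: [650.5, -167.1, 114.6]
contact_force: [0.3, 0.8, 0.5]
gripper_width: 88.2
```

View pics/s66.png

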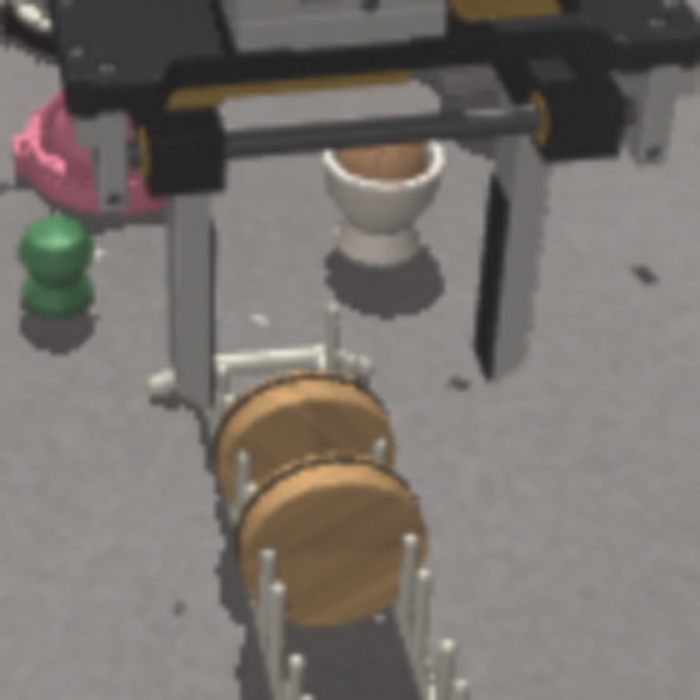

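```bash
python3 -m pendant '-25 0 20 0;-25 0 20 0;-25 0 20 0;-25 0 20 0;-25 0 20 0;-25 0 20 0;-25 0 20 0;-22 0 16 0' 94| grep -E "pos|force"
python3 -m pendant '0 0 0 7;0 0 0 7;0 0 0 7;0 0 0 7;0 0 0 7;0 0 0 7;0 0 0 7;0 0 0 7'| grep -E "pos|force"
python3 -m pendant '0 0 0 7;0 0 0 7;0 0 0 7;0 0 0 7;0 0 0 6;0 10 0 0;0 0 0 0;0 0 0 0'| grep -E "pos|force"
python3 -c "
from tilt import *
rem([452,-7.2,11],-91)
im=snap('side','s67')
for c,st in blobs(im,(8,90,90),(25,255,255),200)[0]:
  if 200<c[0]<420 and c[1]>180: print(c.round(1),st,onz('side',c,16).round(1))
im=snap('top','t67')
for c,st in blobs(im,(8,90,90),(25,255,255),80)[0]:
  if 300<c[0]<500 and c[1]>170: print(c.round(1),st,onz('top',c,16).round(1))
"
```

```text
position: [450.7, -5.6, 107.0]
contact_force: [0.2, -0.6, 0.0]
position: [452.3, -6.7, 107.2]
contact_force: [-0.1, 0.2, 0.6]
position: [452.2, -6.7, 97.2]
contact_force: [0.0, -0.1, 0.3]
pos [452.2  -6.7  97.2] yaw -90.84 w 93.8 F [ 0.  -0.1  0.3] t 70.6333 j6 1.45
need tool xyz [ 0.5 86.2  0.2] turn 0.16
[255.  248.8] [240 238  31  23 564] [456.3 -14.4  16. ]
[363.5 279. ] [ 344  254   40   51 1334] [ 653.6 -129.    16. ]
[397.7 184.1] [393 172  10  26 197] [ 652.  -131.1   16. ]
[416.  184.7] [412 173   9  25 185] [ 651.  -177.2   16. ]
```

View pics/s67.png

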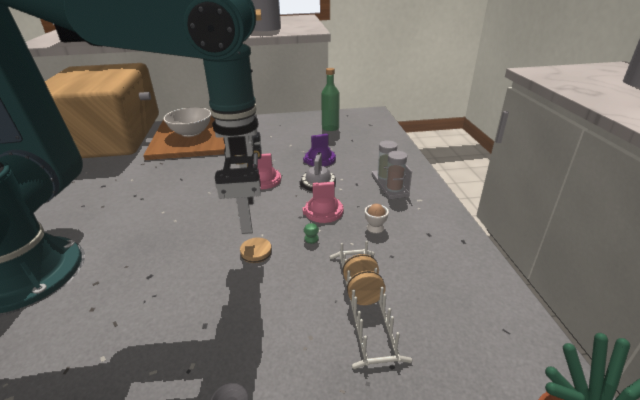

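View pics/t67.png

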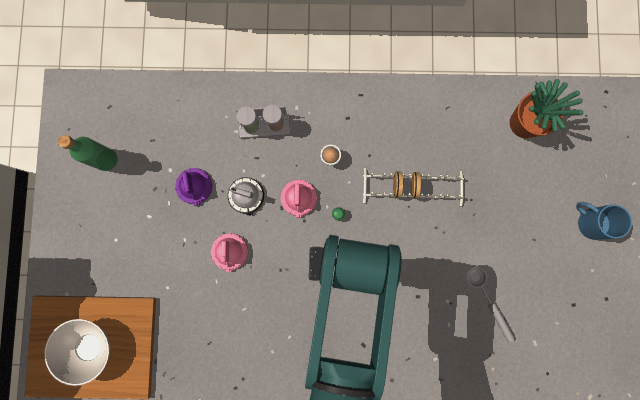

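```bash
python3 -m pendant '0 20 0 0;0 20 0 0;0 20 0 0;0 10 0 0;0 0 0 0;0 0 0 0'| grep -E "pos|force"
python3 -c "
from tilt import *
rem([452,-7.2,10.5],-91)"
```

```text
position: [453.6, -6.9, 29.4]
contact_force: [0.3, 0.0, 0.8]
pos [453.6  -6.9  29.4] yaw -90.95 w 93.8 F [0.3 0.  0.8] t 71.2333 j6 1.45
need tool xyz [ 0.4 18.9 -1.5] turn 0.05
```

```bash
python3 -m pendant '0 9 -1 0;0 9 0 0;0 0 0 0;0 0 0 0'| grep -E "pos|force"
python3 -m pendant '0 0 0 0;0 0 0 0;0 0 0 0;0 0 0 0;0 0 0 0;0 0 0 0' 50 12| grep -E "pos|force|width"
python3 -m pendant '0 -15 0 0;0 -20 0 0;0 -20 0 0;0 -25 0 0;0 0 0 0;0 0 0 0'| grep -E "pos|force|width"
python3 -c "
from tilt import *
rem([594,-253,85],-91)
snap('side','s68',(200,180,420,350),3.6)"
```

```text
position: [452.3, -6.8, 11.1]
contact_force: [-0.3, 0.6, -0.2]
position: [452.9, -6.9, 11.7]
contact_force: [0.7, 0.6, 0.7]
gripper_width: 63.5
position: [453.8, -7.0, 92.7]
contact_force: [0.1, 0.4, -0.4]
gripper_width: 63.4
pos [453.8  -7.   92.7] yaw -90.97 w 63.4 F [ 0.1  0.4 -0.4] t 72.5667 j6 1.45
need tool xyz [243.6   8.3 144.3] turn 0.03
```

View pics/s68.png

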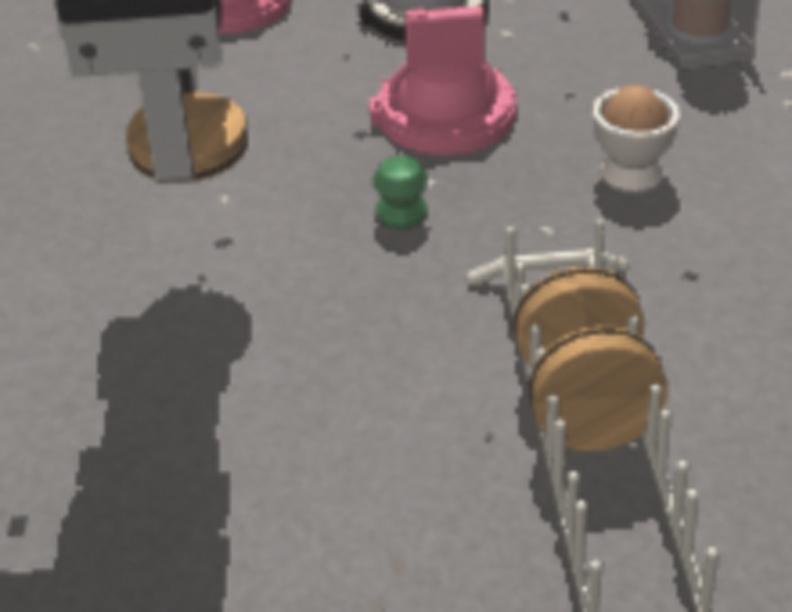

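```bash
python3 -m pendant '31 0 10 0;31 0 18 0;31 0 18 0;31 0 18 0;31 0 20 0;30 0 20 0;30 0 20 0;29 0 18 0'| grep -E "pos|force|width"
python3 -m pendant '0 0 0 0;0 0 0 0'| grep -E "pos|force|width"
python3 -c "
from tilt import *
rem([597,-253,68],-91)"
```

```text
position: [590.0, -254.3, 88.1]
contact_force: [-0.0, 0.4, 0.1]
gripper_width: 63.5
position: [589.4, -254.0, 87.6]
contact_force: [-0.4, 0.6, -0.6]
gripper_width: 63.8
pos [ 589.4 -254.    87.6] yaw -91.1 w 63.8 F [-0.4  0.6 -0.6] t 73.45 j6 1.09
need tool xyz [-1.  19.6  7.7] turn -0.1
```

```bash
python3 -m pendant '-1 10 4 0;0 10 4 0;0 5 0 0;0 5 0 0;0 4 0 0;0 4 0 0;0 4 1 0;0 0 0 0'| grep -E "pos|force|width"
python3 -m pendant '0 4 1 0;0 4 2 0;0 0 2 0;0 0 2 0;0 0 0 0'| grep -E "pos|force|width"
python3 -c "
from tilt import *
rem([597,-253,38],-91)
snap('side','s69',(280,260,420,380),5)"
```

```text
position: [599.5, -252.0, 49.0]
contact_force: [-0.9, 1.1, 0.5]
gripper_width: 63.6
position: [605.3, -253.0, 40.3]
contact_force: [-4.6, -0.4, 1.9]
gripper_width: 63.8
pos [ 605.3 -253.    40.3] yaw -90.99 w 63.8 F [-4.6 -0.4  1.9] t 74.5333 j6 1.11
need tool xyz [ 0.2  2.4 -8.3] turn 0.01
```

View pics/s69.png

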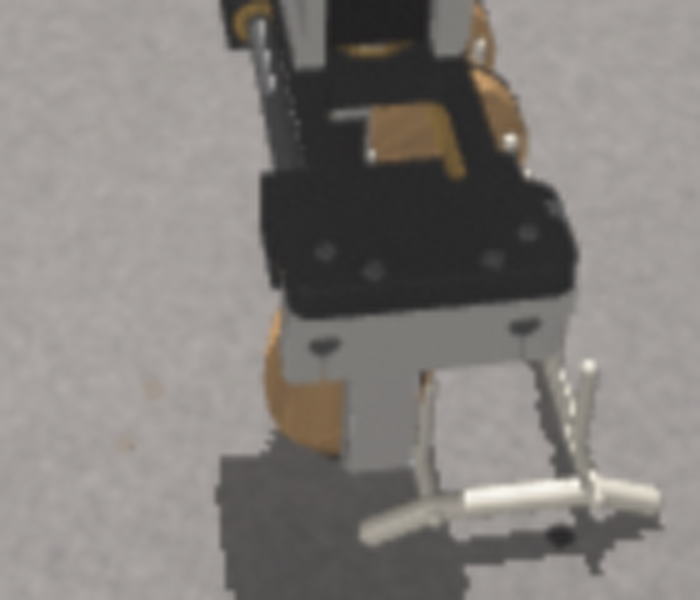

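```bash
python3 -m pendant '0 1 2 0;0 0 2 0;0 0 2 0;0 0 2 0;0 0 2 0;0 0 0 0'| grep -E "pos|force"
python3 -m pendant '0 0 2 0;0 0 2 0;0 0 2 0;0 0 1 0;0 0 0 0'| grep -E "pos|force"
python3 -m pendant '0 0 2 0;0 0 2 0;0 0 0 0'| grep -E "pos|force"
python3 -c "
from tilt import *
snap('side','s70',(280,260,420,380),5)"
```

```text
position: [615.5, -252.7, 39.2]
contact_force: [-4.0, 0.2, -0.8]
position: [623.4, -252.6, 39.7]
contact_force: [-3.7, -0.4, -2.7]
position: [625.1, -252.6, 39.8]
contact_force: [-10.3, 0.2, -0.4]
```

View pics/s70.png

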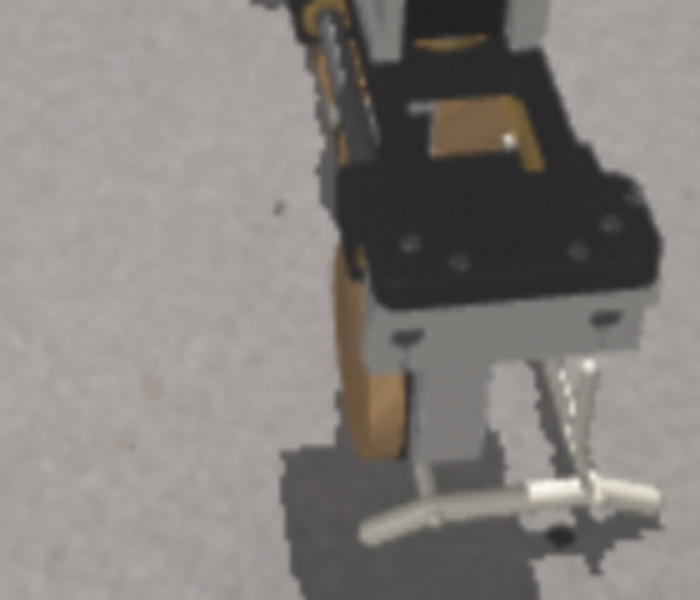

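```bash
python3 -m pendant '0 0 -5 0;0 0 -8 0;0 0 -10 0;0 -15 -5 0;0 -25 0 0;0 -25 0 0;0 0 0 0'| grep -E "pos|force"
python3 -m pendant '0 0 0 -7;0 0 0 -7;0 0 0 -7;0 0 0 -7;0 0 0 -7;0 0 0 -7;0 0 0 -7;0 0 0 -7'| grep -E "pos|force"
python3 -m pendant '0 0 0 -7;0 0 0 -7;0 0 0 -7;0 0 0 -7;0 0 0 -6;0 0 0 0;0 0 0 0'| grep -E "pos|force"
python3 -c "
from tilt import *
rem([647.5,-210,95],-1)
snap('side','s71',(270,200,410,340),5)
"
```

```text
position: [603.9, -254.3, 114.9]
contact_force: [0.4, -0.5, 1.2]
position: [600.4, -252.4, 106.4]
contact_force: [0.2, 0.5, -0.3]
position: [600.1, -252.4, 106.2]
contact_force: [-0.1, -0.1, 0.0]
pos [ 600.1 -252.4  106.2] yaw -1.12 w 62.9 F [-0.1 -0.1  0. ] t 77.6333 j6 -0.47
need tool xyz [46.5 11.3 43.4] turn -0.12
```

View pics/s71.png

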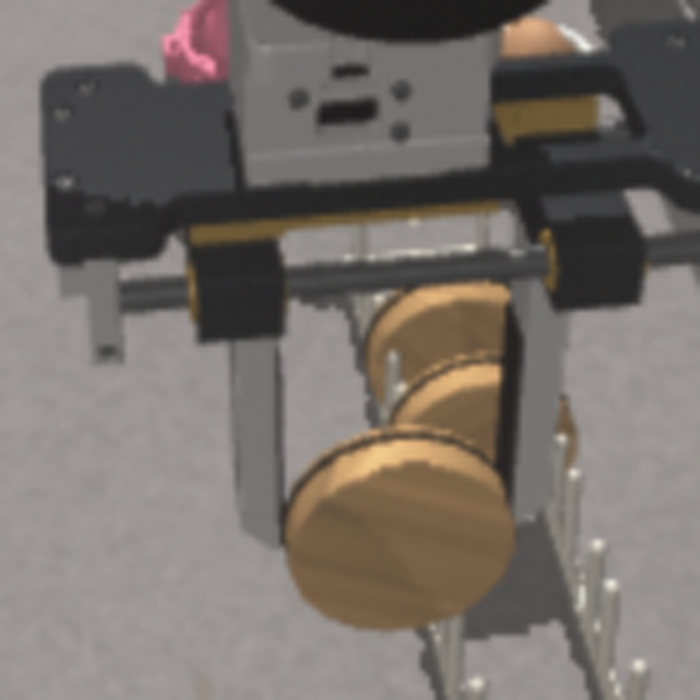

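```bash
python3 -m pendant '12 0 11 0;12 0 11 0;12 0 11 0;12 0 11 0;0 0 1 0;0 0 0 0;0 0 0 0'| grep -E "pos|force"
python3 -m pendant '0 10 0 0;0 8 0 0;0 0 0 0;0 0 0 0'| grep -E "pos|force"
python3 -c "
from tilt import *
rem([647.5,-208.5,70],-1)
snap('side','s72',(300,190,440,330),5)
"
```

```text
position: [648.4, -207.8, 105.1]
contact_force: [0.4, -1.1, -0.6]
position: [647.0, -208.4, 85.7]
contact_force: [-0.3, -0.1, 0.2]
pos [ 647.  -208.4   85.7] yaw -1.02 w 63.4 F [-0.3 -0.1  0.2] t 78.6 j6 -0.38
need tool xyz [ 0.5 15.7 -0.1] turn -0.02
```

View pics/s72.png

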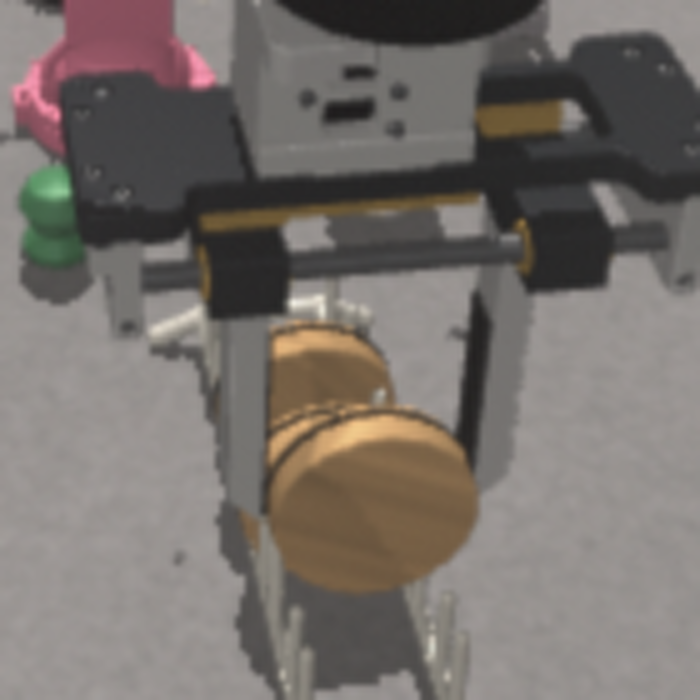

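```bash
python3 -m pendant '0 5 0 0;0 5 0 0;0 5 0 0;0 0 0 0;0 0 0 0'| grep -E "pos|force"
python3 -m pendant '0 3 0 0;0 2 0 0;0 0 0 0;0 0 0 0'| grep -E "pos|force"
python3 -c "
from tilt import *
snap('side','s73',(300,190,440,330),5)
"
```

```text
position: [647.9, -207.9, 72.0]
contact_force: [-1.1, 0.9, -0.4]
position: [648.6, -207.9, 67.1]
contact_force: [1.0, 2.1, 0.2]
```

View pics/s73.png

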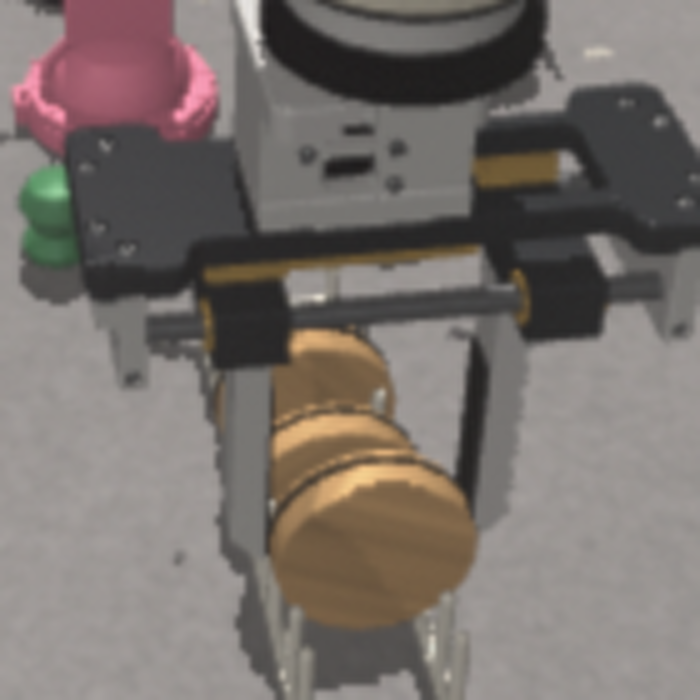

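```bash
python3 -m pendant '0 2 2 0;0 3 1 0;0 0 0 0;0 0 0 0'| grep -E "pos|force"
python3 -m pendant '0 4 0 0;0 4 0 0;0 0 0 0;0 0 0 0'| grep -E "pos|force"
python3 -c "
from tilt import *
snap('side','s74',(300,190,440,330),5)
"
```

```text
position: [648.0, -205.5, 61.9]
contact_force: [0.1, 0.2, -1.6]
position: [647.9, -205.2, 53.7]
contact_force: [0.4, -0.2, -0.5]
```

View pics/s74.png

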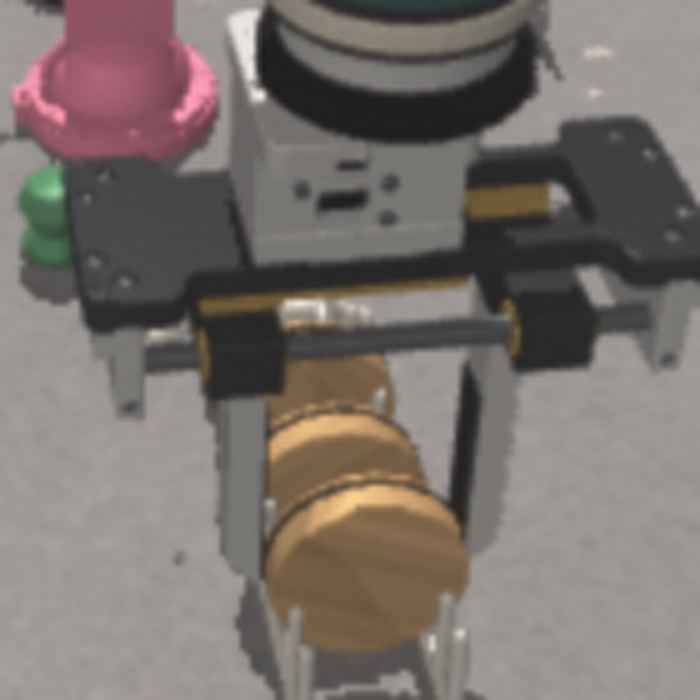

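Clean entry. Lowering to the rods.

```bash
python3 -m pendant '0 4 0 0;0 4 0 0;0 3 0 0;0 0 0 0;0 0 0 0'| grep -E "pos|force"
python3 -m pendant '0 1 0 0;0 1 0 0;0 0 0 0;0 0 0 0'| grep -E "pos|force"
python3 -m pendant '0 1 0 0;0 1 0 0;0 0 0 0;0 0 0 0'| grep -E "pos|force"
```

```text
position: [648.0, -205.1, 42.8]
contact_force: [-0.3, 0.2, -0.2]
position: [648.4, -205.2, 41.5]
contact_force: [-0.2, -0.6, -0.6]
position: [648.3, -205.2, 39.4]
contact_force: [0.4, -0.5, 0.3]
```

```bash
python3 -m pendant '0 1 0 0;0 1 0 0;0 0 0 0;0 0 0 0'| grep -E "pos|force"
python3 -m pendant '0 1 0 0;0 1 0 0;0 0 0 0;0 0 0 0'| grep -E "pos|force"
```

```text
position: [648.4, -205.2, 39.2]
contact_force: [-3.2, 1.0, 5.9]
position: [648.1, -205.3, 38.3]
contact_force: [-6.2, 1.1, 9.3]
```

```bash
python3 -m pendant '0 -2 0 0;0 0 0 0;0 0 0 0;0 0 0 0;0 0 0 0;0 0 0 0' 88| grep -E "pos|force|width"
python3 -m pendant '0 -15 0 0;0 -25 0 0;0 -25 0 0;0 -25 0 0;-30 0 0 0;-30 0 20 0;-20 0 30 0;0 0 30 0'| grep -E "pos|force|width"
python3 -c "
from tilt import *
rem([616,255,120])
snap('side','s75',(300,190,440,330),5)
snap('top','t75',(350,150,480,225),6)
"
```

```text
position: [648.2, -205.2, 36.9]
contact_force: [0.7, 0.4, 0.4]
gripper_width: 88.1
position: [566.2, -123.8, 127.3]
contact_force: [1.4, 0.0, -0.3]
gripper_width: 87.9
pos [ 566.2 -123.8  127.3] yaw -1.15 w 87.9 F [ 1.4  0.  -0.3] t 83.0833 j6 -0.29
need tool xyz [ 42.2   7.3 379.7] turn None
```

View pics/s75.png

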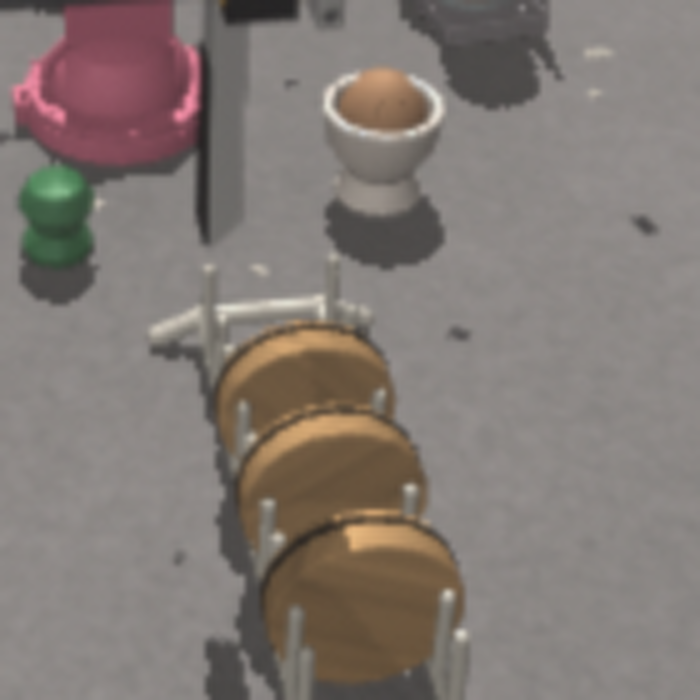

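View pics/t75.png

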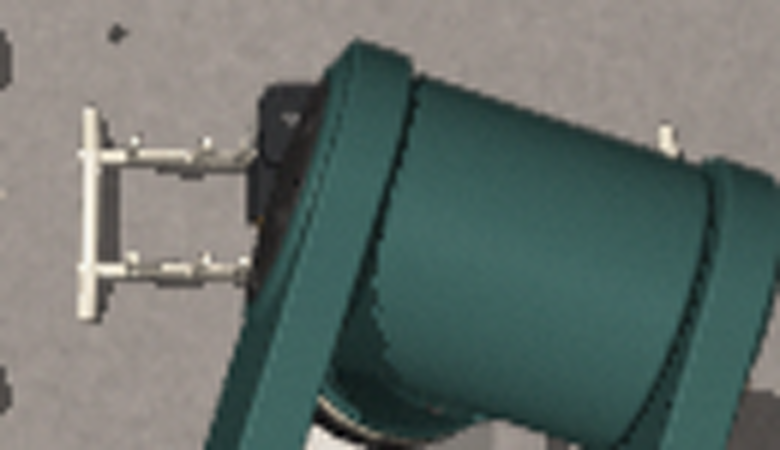

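```bash
python3 - <<'E'
from h import *
t=cv2.imread("pics/t52.png")
cv2.imwrite("pics/c6.png",cv2.resize(t[170:220,220:270],None,fx=14,fy=14,interpolation=cv2.INTER_CUBIC))
s=cv2.imread("pics/s67.png")
cv2.imwrite("pics/c7.png",cv2.resize(s[145:200,290:350],None,fx=10,fy=10,interpolation=cv2.INTER_CUBIC))
for z in(8,12,16): print(z,onz("top",(244.8,194.7),z).round(1))
print(onz("top",(243.3,193),78).round(1))
print(proj("top",[619.4,254.4,78]),proj("side",[619.4,254.4,78]),proj("side",[619.4,254.4,12]))
rem([619,254,150],-16)
E
```

```text
8 [619.9 255.1   8. ]
12 [619.4 254.4  12. ]
16 [618.9 253.7  16. ]
[615.1 246.4  78. ]
[240.01812341 191.16554221] [317.94195112 156.03488869] [318.43648255 178.56255398]
pos [ 568.9 -120.3  127.8] yaw -0.75 w 88.2 F [-0.  -1.2  0.1] t 83.1833 j6 -0.29
need tool xyz [ 45.1 -21.5 374.9] turn 15.25
```

View pics/c6.png

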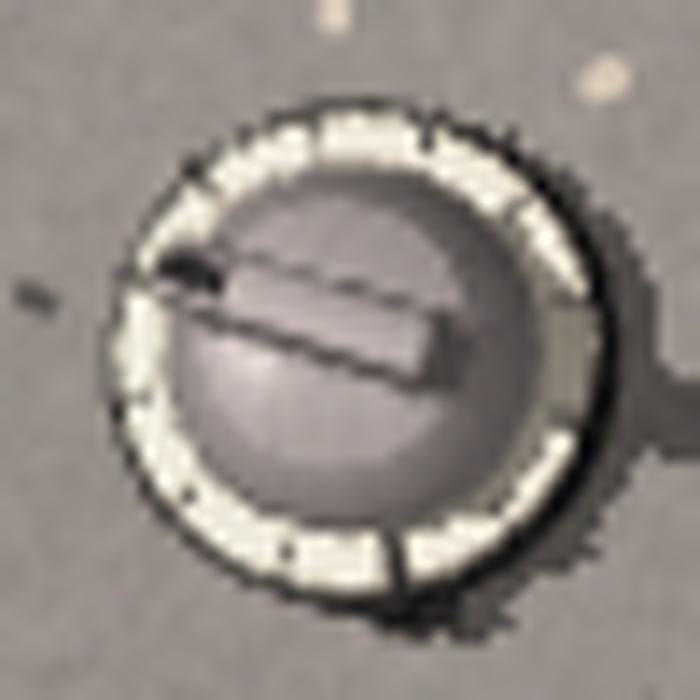

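View pics/c7.png

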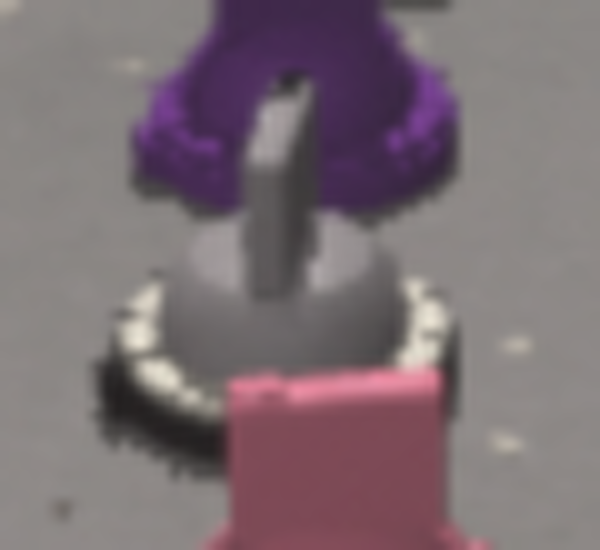

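```bash
python3 -m pendant '4 -2 30 0;4 -2 30 0;4 0 30 0;4 0 30 0;4 0 30 0;4 0 30 0;4 0 30 0;4 0 30 0' 40 30| grep -E "pos|force|width"
python3 -m pendant '4 0 30 4;4 0 30 4;4 0 30 4;1 0 30 4;0 0 12 0;0 0 0 0;0 0 0 0'| grep -E "pos|force|width"
python3 -c "
from h import *
rem([619,253,90],-17.5)"
```

```text
position: [606.5, 116.3, 131.3]
contact_force: [0.2, -0.5, -0.4]
gripper_width: 40.8
position: [636.9, 243.7, 130.8]
contact_force: [0.4, -0.9, 0.5]
gripper_width: 39.9
pos [636.9 243.7 130.8] yaw -16.87 w 39.9 F [ 0.4 -0.9  0.5] t 84.4333 j6 0.58
need tool xyz [-19.8  40.8   3.7] turn 0.63
```

```bash
python3 -m pendant '-10 0 2 0.6;-10 0 2 0;0 15 0 0;0 15 0 0;0 0 0 0;0 0 0 0'| grep -E "pos|force|width"
python3 -c "
from h import *
rem([619,253,56],-17.5)
snap('side','s76',(260,100,380,220),6)
snap('top','t76',(200,140,320,240),6)"
```

```text
position: [617.4, 253.3, 100.9]
contact_force: [0.7, -0.8, 0.4]
gripper_width: 40.1
pos [617.4 253.3 100.9] yaw -17.6 w 40.1 F [ 0.7 -0.8  0.4] t 84.9333 j6 0.61
need tool xyz [ 1.8 44.9  0.2] turn -0.1
```

View pics/s76.png

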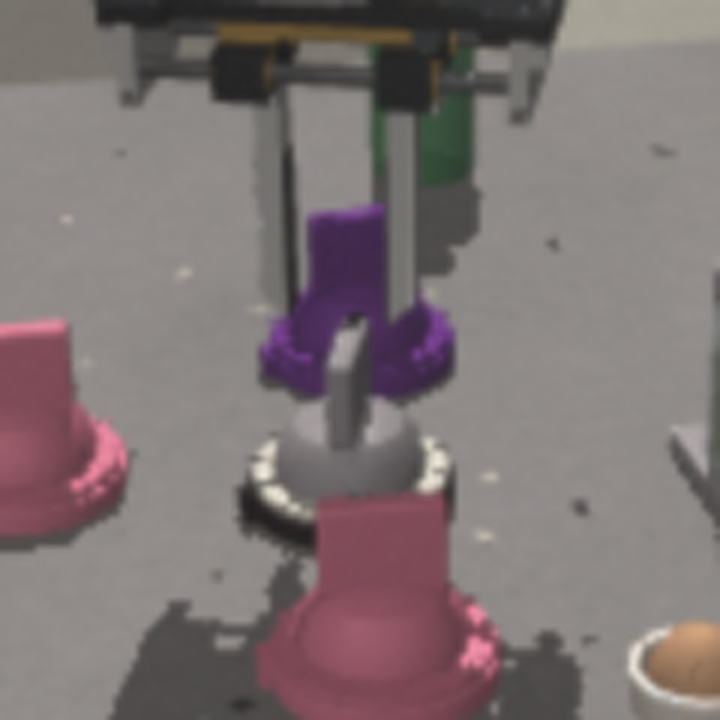

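View pics/t76.png

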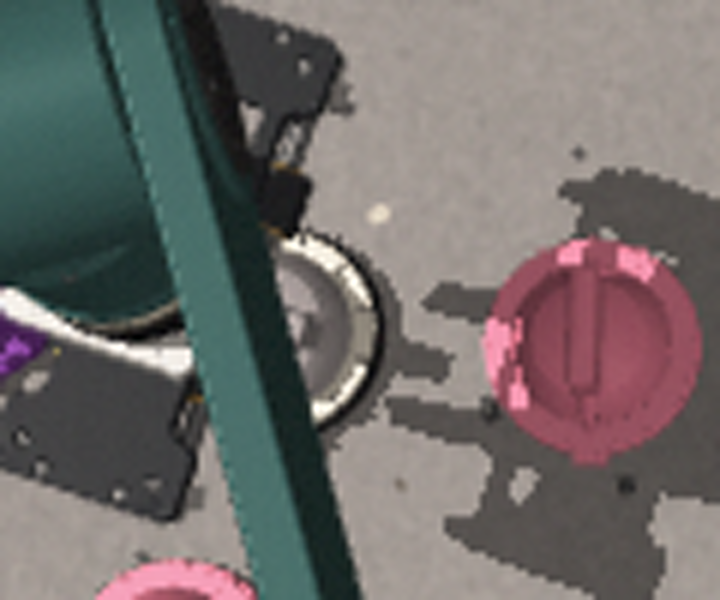

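```bash
python3 -m pendant '2 12 0 0;0 12 0 0;0 10 0 0;0 8 0 0;0 0 0 0;0 0 0 0'| grep -E "pos|force|width"
python3 -c "
from h import *
rem([619,253,56],-17.5)
snap('side','s77',(260,100,380,220),6)"
```

```text
position: [619.9, 253.5, 57.9]
contact_force: [0.1, 0.3, 0.7]
gripper_width: 40.2
pos [619.9 253.5  57.9] yaw -17.57 w 40.2 F [0.1 0.3 0.7] t 85.5333 j6 0.61
need tool xyz [-0.7  1.9 -0.7] turn -0.07
```

View pics/s77.png

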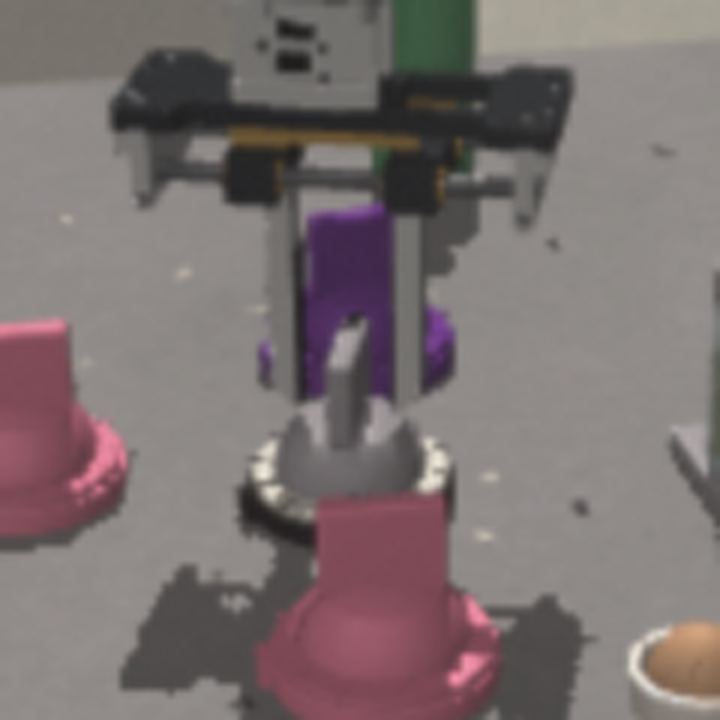

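Fingers straddle the bar. Close.

```bash
python3 -m pendant '0 0 0 0;0 0 0 0;0 0 0 0;0 0 0 0;0 0 0 0;0 0 0 0' 5 30| grep -E "pos|force|width"
python3 -c "
from h import *
rem([619,253,56],-17.5);print(ctrl.state()['torque'])"
```

```text
position: [619.6, 254.3, 60.1]
contact_force: [-4.5, 1.5, 4.3]
gripper_width: 11.9
pos [619.6 254.3  60.1] yaw -17.54 w 11.9 F [-4.5  1.5  4.3] t 86.0833 j6 0.61
need tool xyz [-0.2  4.1 -1.5] turn -0.04
[ 0.15764985  0.92658961 -0.01428039]
```

```bash
python3 -m pendant '0 0 0 5;0 0 0 5;0 0 0 5;0 0 0 5;0 0 0 5;0 0 0 5;0 0 0 0'| grep -E "pos|force|width"
python3 -c "
from h import *
rem([619,253,56]);print(ctrl.state()['torque'])
snap('side','s78',(260,100,380,220),6)"
```

```text
position: [619.7, 254.3, 60.1]
contact_force: [-5.9, 0.8, 4.5]
gripper_width: 11.8
pos [619.7 254.3  60.1] yaw -47.62 w 11.8 F [-5.9  0.8  4.5] t 86.6667 j6 1.14
need tool xyz [ 0.5  4.1 -1.4] turn None
[ 0.2546338   1.04284709 -0.02628315]
```

View pics/s78.png

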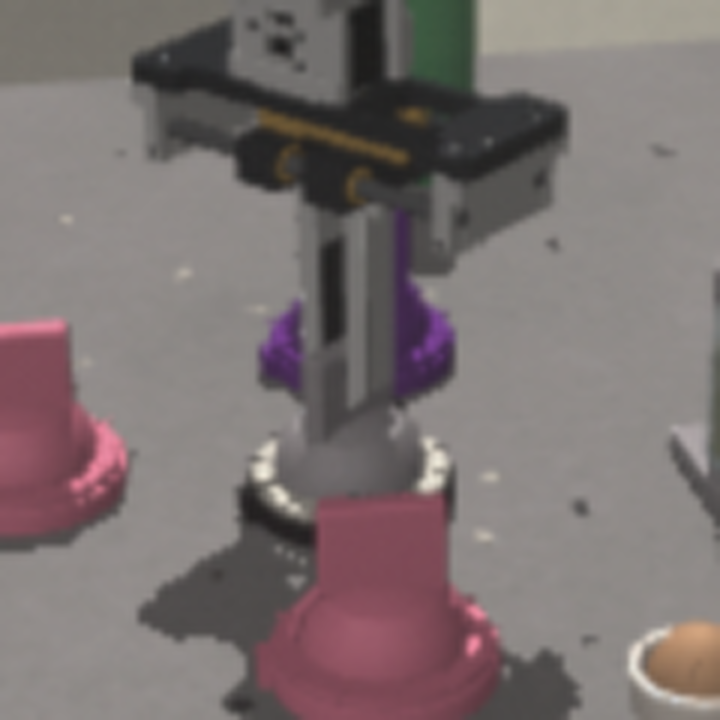

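```bash
python3 -m pendant '0 0 0 6;0 0 0 6;0 0 0 6;0 0 0 6;0 0 0 6;0 0 0 0'| grep -E "pos|force|width"
python3 -m pendant '0 0 0 6;0 0 0 6;0 0 0 6;0 0 0 6;0 0 0 6;0 0 0 0;0 0 0 0'| grep -E "pos|force|width"
python3 -c "
from h import *
rem([619,253,56],-107.5);print(ctrl.state()['torque'])"
```

```text
position: [619.7, 254.2, 60.0]
contact_force: [-6.7, 0.7, 4.5]
gripper_width: 11.8
position: [619.7, 254.1, 60.0]
contact_force: [-4.7, 0.8, 4.1]
gripper_width: 11.9
pos [619.7 254.1  60. ] yaw -107.42 w 11.9 F [-4.7  0.8  4.1] t 87.8 j6 2.18
need tool xyz [ 1.3  4.  -0.4] turn 0.08
[0.14869151 1.0159514  0.00733925]
```

```bash
python3 -m pendant '0 0 0 0;0 0 0 0;0 0 0 0;0 -15 0 0;0 -15 0 0;0 -10 0 0;0 0 0 0' 40| grep -E "pos|force|width"
python3 -m pendant '0 0 0 -7;0 0 0 -7;0 0 0 -7;0 0 0 -7;0 0 0 -7;0 0 0 -7;0 0 0 -7;0 0 0 -7'| grep -E "pos|force|width"
python3 -m pendant '0 0 0 -7;0 0 0 -7;0 0 0 -7;0 0 0 -7;0 0 0 -7;0 0 0 -7;0 0 0 -7;0 0 0 -7'| grep -E "pos|force|width"
python3 -m pendant '0 0 0 -7;0 0 0 -7;0 0 0 -7;0 0 0 -7;0 0 0 -7;0 0 0 -7;0 0 0 -7;0 0 0 -7'| grep -E "pos|force|width"
python3 -m pendant '0 0 0 -6;0 0 0 -6;0 0 0 0;0 0 0 0'| grep -E "pos|force|width"
python3 -c "
from h import *
rem([619.5,254,57],72.5)
snap('side','s79',(260,100,380,220),6);snap('top','t79',(200,140,320,240),6)"
```

```text
position: [622.7, 254.0, 102.8]
contact_force: [0.8, -0.2, 0.3]
gripper_width: 40.1
position: [620.6, 253.4, 98.4]
contact_force: [-0.4, 0.2, 0.3]
gripper_width: 39.9
position: [620.6, 253.4, 98.5]
contact_force: [-0.2, 0.6, -0.4]
gripper_width: 39.9
position: [620.5, 253.4, 98.5]
contact_force: [0.5, 0.2, -0.7]
gripper_width: 39.9
position: [620.5, 253.5, 98.7]
contact_force: [0.3, 0.1, 0.2]
gripper_width: 40.2
pos [620.5 253.5  98.7] yaw 72.28 w 40.2 F [0.3 0.1 0.2] t 90.7167 j6 -0.96
need tool xyz [ 0.2 41.7  1.1] turn -0.22
```

View pics/s79.png

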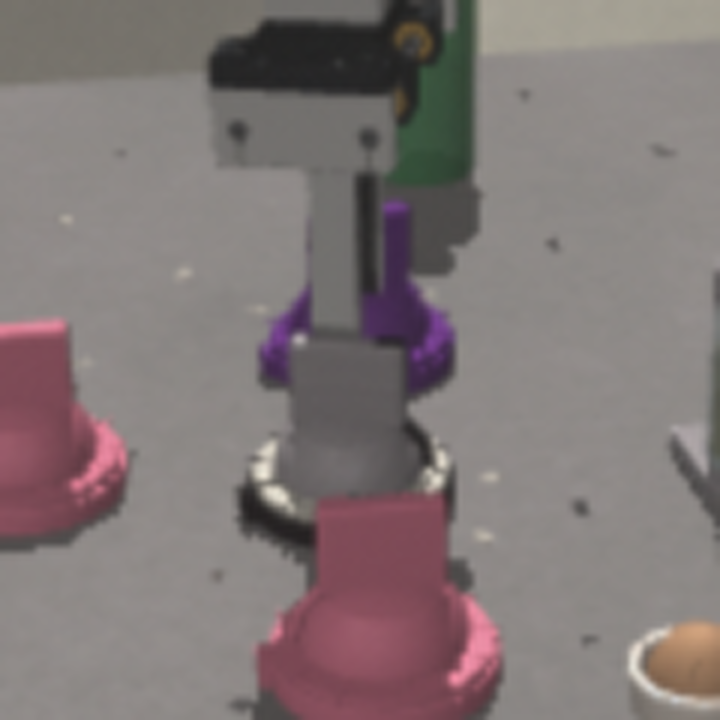

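View pics/t79.png

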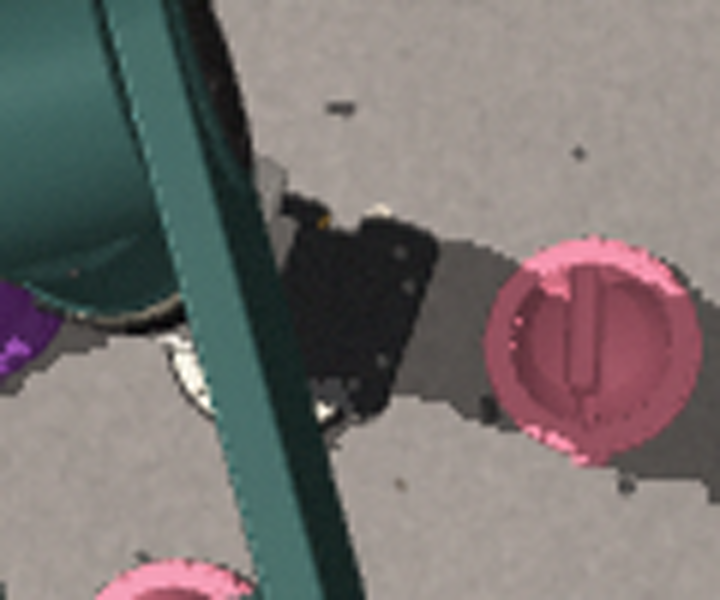

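```bash
python3 -m pendant '0 12 1 0;0 12 0 0;0 10 0 0;0 5 0 0;0 0 0 0;0 0 0 0'| grep -E "pos|force|width"
python3 -m pendant '0 0 0 0;0 0 0 0;0 0 0 0;0 0 0 0;0 0 0 0;0 0 0 0' 5 30| grep -E "pos|force|width"
python3 -m pendant '0 0 0 6;0 0 0 6;0 0 0 6;0 0 0 6;0 0 0 6;0 0 0 0'| grep -E "pos|force|width"
python3 -m pendant '0 0 0 6;0 0 0 6;0 0 0 6;0 0 0 6;0 0 0 6;0 0 0 0;0 0 0 0'| grep -E "pos|force|width"
python3 -c "
from h import *
rem([619.5,254,57],12.5)"
```

```text
position: [619.2, 253.8, 59.4]
contact_force: [-0.0, -0.3, 0.3]
gripper_width: 40.1
position: [620.0, 254.0, 61.1]
contact_force: [-0.1, 0.6, 0.4]
gripper_width: 11.5
position: [619.9, 253.8, 61.1]
contact_force: [-0.9, -0.5, 2.1]
gripper_width: 11.7
position: [619.7, 253.7, 61.0]
contact_force: [-1.9, -0.6, 3.8]
gripper_width: 11.9
pos [619.7 253.7  61. ] yaw 12.68 w 11.9 F [-1.9 -0.6  3.8] t 92.9 j6 0.08
need tool xyz [-0.1  4.   0.3] turn 0.18
```

Release, rise, and look from aside.

```bash
python3 -m pendant '0 0 0 0;0 0 0 0;0 0 0 0;0 -15 0 0;0 -25 0 0;0 -25 0 0;0 -15 0 0;0 0 0 0' 40| grep -E "pos|force|width"
python3 -m pendant '-30 -10 0 0;-30 -10 0 0;-35 0 0 0;-35 0 0 0;-35 0 0 0;-35 0 0 0;-35 0 0 0;-30 0 0 0'| grep -E "pos|force|width"
python3 -m pendant '0 0 0 0;0 0 0 0;0 0 0 0'| grep -E "pos|force|width"
python3 -c "
from h import *
im=snap('top','t80')
cv2.imwrite('pics/c8.png',cv2.resize(im[170:220,220:270],None,fx=14,fy=14,interpolation=cv2.INTER_CUBIC))
cv2.imwrite('pics/c9.png',cv2.resize(im[130:280,300:490],None,fx=4,fy=4,interpolation=cv2.INTER_CUBIC))
snap('side','s80')"
```

```text
position: [622.1, 254.9, 145.5]
contact_force: [-0.6, 0.1, 1.2]
gripper_width: 39.8
position: [358.2, 196.2, 158.6]
contact_force: [0.4, 0.3, -0.2]
gripper_width: 40.1
position: [361.3, 197.0, 160.0]
contact_force: [0.6, -0.8, -0.5]
gripper_width: 39.8
```

View pics/c8.png

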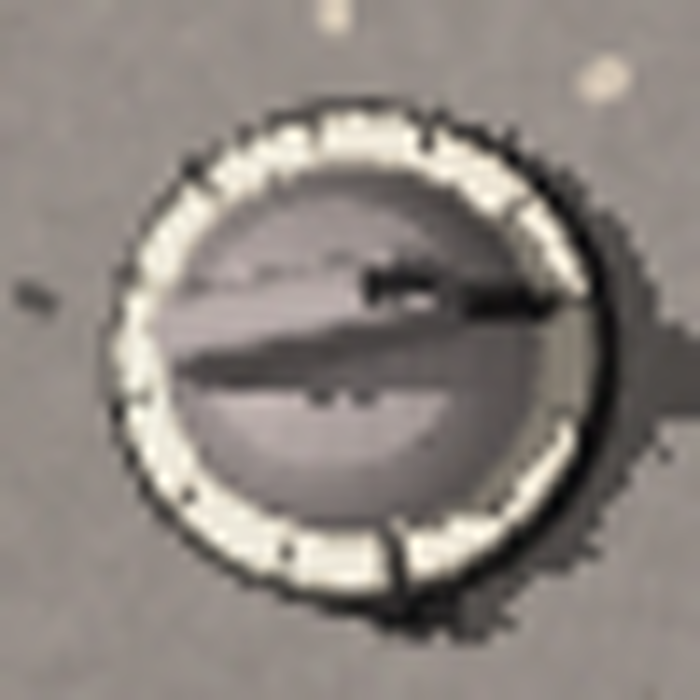

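View pics/c9.png

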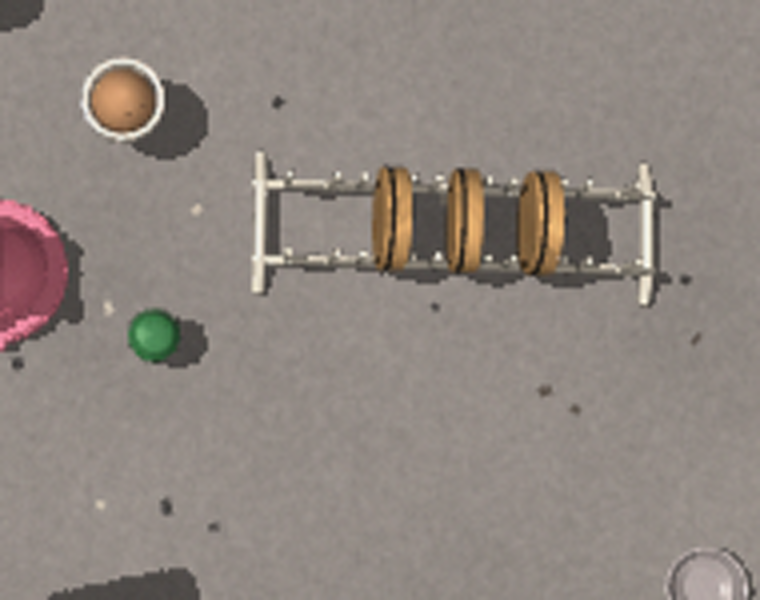

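View pics/s80.png

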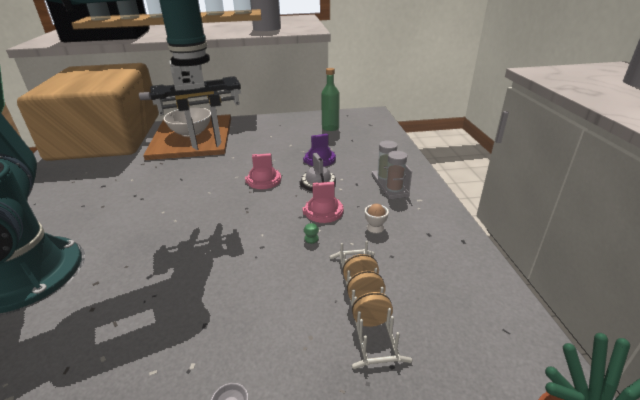

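```bash
python3 - <<'E'
from tilt import *
for n,c,f in((2,[646.5,-215.5],(293,326.5)),(3,[647.3,-169.5],(271,None)),(4,[648.1,-123.5],(254.4,None))):
    for dz in(0,6):
        a,b=model(np.array([*c,37+dz]),np.pi/2);print(n,dz,a.round(1),b.round(1),"seen top",f)
im=ctrl.snapshot('side')
cv2.imwrite('pics/c10.png',cv2.resize(im[240:340,320:420,::-1],None,fx=6,fy=6,interpolation=cv2.INTER_CUBIC))
t=cv2.imread("pics/t80.png")
for c,st in blobs(t,(60,90,30),(85,255,255))[0]:
    if 300<c[0]<400: print("stopper",c.round(1),"was 338.1 213.5")
for c,st in blobs(t,(8,90,90),(25,255,255))[0]:
    if 300<c[0]<350: print("egg",c.round(1),"was 330.2 154.7")
E
```

```text
2 0 [351. 290.] [392.5 325.5] seen top (293, 326.5)
2 6 [351.1 287.3] [392.9 323. ] seen top (293, 326.5)
3 0 [346.2 269.9] [385.3 304. ] seen top (271, None)
3 6 [346.3 267.3] [385.5 301.5] seen top (271, None)
4 0 [342.  252.1] [378.8 284.8] seen top (254.4, None)
4 6 [342.  249.4] [379.  282.4] seen top (254.4, None)
stopper [338.1 213.6] was 338.1 213.5
egg [330.2 154.8] was 330.2 154.7
```

View pics/c10.png

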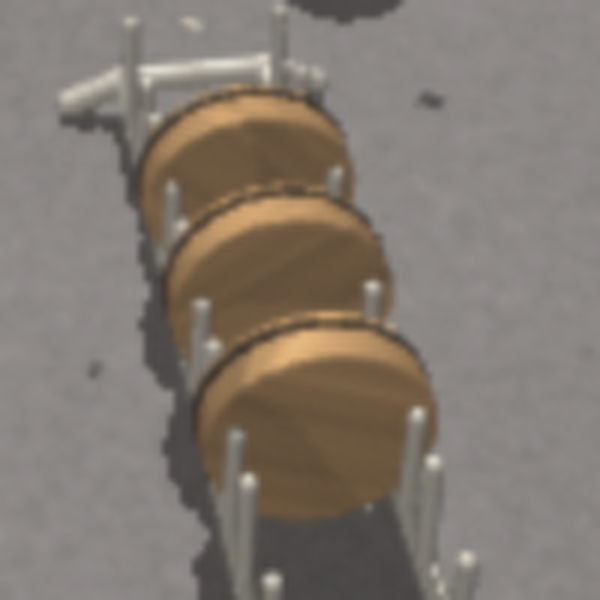

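```bash
python3 -c "
from h import *
print(ctrl.state()['contact_force'].round(2),ctrl.state()['clock']);print(ctrl.job_done())"
```

```text
[ 1.04  0.35 -0.15] 94.6333
the job is handed in; nothing more can be done
None
```

All three lids present are standing on edge in rack slots 2, 3 and 4. The timer was then set to nine clicks. I handed in at about 95 s, and no verdict was reported.

- **Lids:** I gripped each lid flat and tipped it upright against a row of tines. It then went into its slot until the wrist force showed it resting on the rods. In the last side view the lid tops are within about 3 px of where a fully seated lid (centre 37 mm up) should appear, and none sits higher.
- **Timer:** The dial started at four clicks. I turned it clockwise 90° and, after re-gripping, another 60°. In the last top view the pointer lies at about -76° to -80°, against -78.5° for nine clicks. The next clicks either way are 30° off.
- **Bystanders:** The stopper and egg cup are within 0.1 px of their starting positions in the top view. At hand-in the arm was clear of everything, with the force reading at noise level.

**What went wrong on the way:** The first lid's early tries failed. Tipping it against the rack's end tine and end bar slipped in the grip, and one insertion pushed it flat again. I set it down, re-gripped it and switched to the row of tines. The second lid needed two tries to enter its slot.

**What disagreed:** During tipping, contact came up to about 10 mm later than the camera-measured tine positions predicted. I put this down to the lid sliding in the pads, but did not confirm it.

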